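# Set the coffee corner in order

### The job

Put the coffee corner in order: stand every teal canister upright and centred on a cork coaster of its own (any of them), turned so that its black latch faces the coaster's red tab, and sort the loose things, coffee scoops into the black caddy and orange bag clips into the blue caddy. There are two or three of each. Leave the kettle, the paper-towel stand and the mug where they are.

Things in the scene. Friction and masses are not known exactly. Their poses are not given: they have to be found in the camera images.
- canister1: Teal canister with a weighted steel base, 68 mm across, 0.24 to 0.46 kg, upright; may be absent. Steel lid 71 mm across, top at 62 mm; on it a round steel knob 26 mm across, 26 mm high (top at 88 mm), to lift and turn it by. Nothing on it moves. Origin: centre of the underside, z up; +x points at the black latch on its side: out to 45.5 mm, 34 to 64 mm high, with a black strap over the lid's rim.
- latch1 (a point): Outer face of the black latch of canister1: 45.5 mm out along the canister's +x, 49 mm up. Absent if the canister is.
- canister2: Teal canister with a weighted steel base, 68 mm across, 0.24 to 0.46 kg, upright; may be absent. Steel lid 71 mm across, top at 62 mm; on it a round steel knob 26 mm across, 26 mm high (top at 88 mm), to lift and turn it by. Nothing on it moves. Origin: centre of the underside, z up; +x points at the black latch on its side: out to 45.5 mm, 34 to 64 mm high, with a black strap over the lid's rim.
- latch2 (a point): Outer face of the black latch of canister2: 45.5 mm out along the canister's +x, 49 mm up. Absent if the canister is.
- canister3: Teal canister with a weighted steel base, 68 mm across, 0.24 to 0.46 kg, upright; may be absent. Steel lid 71 mm across, top at 62 mm; on it a round steel knob 26 mm across, 26 mm high (top at 88 mm), to lift and turn it by. Nothing on it moves. Origin: centre of the underside, z up; +x points at the black latch on its side: out to 45.5 mm, 34 to 64 mm high, with a black strap over the lid's rim.
- latch3 (a point): Outer face of the black latch of canister3: 45.5 mm out along the canister's +x, 49 mm up. Absent if the canister is.
- coaster1: Cork coaster fixed to the worktop: disc 90 mm in diameter and 2.5 mm thick, room for one canister. Origin: centre of its underside; its +x points at the red tab, 18 mm wide, which lies flush in its rim and reaches out to 62 mm from the centre.
- coaster2: Cork coaster fixed to the worktop: disc 90 mm in diameter and 2.5 mm thick, room for one canister. Origin: centre of its underside; its +x points at the red tab, 18 mm wide, which lies flush in its rim and reaches out to 62 mm from the centre.
- coaster3: Cork coaster fixed to the worktop: disc 90 mm in diameter and 2.5 mm thick, room for one canister. Origin: centre of its underside; its +x points at the red tab, 18 mm wide, which lies flush in its rim and reaches out to 62 mm from the centre.
- scoop1: Coffee scoop, 120 mm long, 50 g, lying flat; may be absent. Origin: under the middle of its length; +x points to the bowl. Black handle 11 mm wide and 9 mm thick from x = -60 to +28 mm, steel bowl 36 mm wide and 16 mm high centred at x = +42 mm; balances near x = 0; grip the handle near x = -8 mm.
- scoop2: Coffee scoop, 120 mm long, 50 g, lying flat; may be absent. Origin: under the middle of its length; +x points to the bowl. Black handle 11 mm wide and 9 mm thick from x = -60 to +28 mm, steel bowl 36 mm wide and 16 mm high centred at x = +42 mm; balances near x = 0; grip the handle near x = -8 mm.
- scoop3: Coffee scoop, 120 mm long, 50 g, lying flat; may be absent. Origin: under the middle of its length; +x points to the bowl. Black handle 11 mm wide and 9 mm thick from x = -60 to +28 mm, steel bowl 36 mm wide and 16 mm high centred at x = +42 mm; balances near x = 0; grip the handle near x = -8 mm.
- clip1: Orange bag clip with a white end and a small steel spring: bar 70 mm long (x), 12 mm wide (y), 14 mm high, 30 g, lying flat; may be absent. It does not open. Origin: centre of its underside.
- clip2: Orange bag clip with a white end and a small steel spring: bar 70 mm long (x), 12 mm wide (y), 14 mm high, 30 g, lying flat; may be absent. It does not open. Origin: centre of its underside.
- clip3: Orange bag clip with a white end and a small steel spring: bar 70 mm long (x), 12 mm wide (y), 14 mm high, 30 g, lying flat; may be absent. It does not open. Origin: centre of its underside.
- scoop_caddy: Black caddy for the coffee scoops, fixed: open box 150 mm (x) by 140 mm (y), walls 5 mm thick and 40 mm high, floor 5 mm. Origin: centre of its underside.
- clip_caddy: Blue caddy for the bag clips, fixed: open box 150 mm (x) by 140 mm (y), walls 5 mm thick and 40 mm high, floor 5 mm. Origin: centre of its underside.
- kettle: Steel kettle with a black handle to its -y, 160 mm in diameter, 215 mm high. Origin: centre of its underside. Not to be moved.
- towel_stand: Paper-towel roll on a steel stand, 160 mm in diameter, 295 mm high. Origin: centre of its underside. Not to be moved.
- mug: White mug, 80 mm in diameter, 90 mm high, handle at its +y. Origin: centre of its underside. Not to be moved.
Things that resemble listed ones, but are neither listed nor needed, are in the scene too. Leave any pink or purple look-alike of the coaster3 alone.

How it is judged:
By the outcome, as a careful person would: the job done as asked, in the order asked, and still so for the second after the job is handed in, with the robot touching nothing.
Of canister1, canister2, canister3 only 2 to 3 are there at a start; the rules pass over those that are not, and their reading is None.
Of scoop1, scoop2, scoop3 only 2 to 3 are there at a start; the rules pass over those that are not, and their reading is None.
Of clip1, clip2, clip3 only 2 to 3 are there at a start; the rules pass over those that are not, and their reading is None.
At some moment in a run one of canister1, canister2, canister3, clip1, clip2, clip3 may be knocked a few centimetres aside while the robot is not near it.
It also fails if it takes over 210 s, if anything falls off the work surface, if the arm or the gripper's body presses on something with over 40 N, if the wrist force passes 120 N, or if a joint passes its speed limit or range.

### The arm

A 6-joint arm with a two-finger parallel gripper is mounted at the origin on the work surface. World frame = base frame: x ahead of the robot, y to its left, z up, the work surface at z = 0. Lengths are in m, angles in rad, forces in N, time in s.
With the tool pointing down it reaches from about 0.25 to 0.775 m from the base axis. Payload 4 kg.
Tool frame: the origin (TCP) lies midway between the tips of the shut fingers; the grasp point (between the pads) lies 19 mm behind it; z points along the fingers, y is the direction in which the jaws open and shut (so a half turn about z gives the same grasp; the last joint's range is limited). The gripper opens to 85 mm and grips with 20 to 120 N. Pads are 22 mm wide; open, the fingers measure 114 mm over their backs; the gripper's body (76 mm by 85 mm) begins 54 mm behind the grasp point. The pads swing forward as they close: fully open they stand 13 mm farther back than shut.
Start: joints at [1.007, 0.087, 1.371, -0, 1.684, -0.103], TCP at [0.245, 0.493, 0.231] pointing down, gripper open.
Joint ranges: [-3.1, 3.1], [-0.76, 2.03], [0.27, 2.55], [-1.08, 4.22], [0.17, 2.65], [-2.57, 2.57]. Speed limits (rad/s): [2.79, 2.79, 3.14, 3.14, 3.14, 3.14].

### API

Orientations are given as a unit quaternion [x, y, z, w].
In Python, from workcell import arm gives the robot as it stands.
- The arm moves only by the tool step_arm, never from a script. Its argument "commands" is a list of rows, each an object with "jaw": the opening, from -1 (shut) to 1 (fully open), so that 0 is half open; "xyz": the shift along the tool's x, y, z in mm, a list of three; "turn": the turn about the tool's z in rad. A call has 1 to 20 rows; each row shifts and turns the pose as measured when the row begins, along the tool's axes as they then stand; what a row does not reach is not made up. A row lasts 1/12 s, in which the tool goes at most 41.7 mm and 7.16 degrees, less where a joint would pass 70% of its speed; a pose out of reach is approached as far as the arm can. A call is refused whole if a number of a shift passes 41.7 or a number of a turn 0.125, either way. A call with a gripper value outside its range is refused whole. The fingers move at their own pace and stop on an object; "newtons" is the grip in N (left out, the last holds). Time passes only in rows, so rows that do not move let the fingers close. It gives the time, the measured TCP pose, the force and the opening at its end, in the units of the state.
- arm.sense(): the state, without advancing time (a new reading comes with each control period).
- arm.read_camera(name): name is "side" or "top" or "wrist"; returns (picture, depth): 420x560x3 uint8, blue, green, red; 420x560 float32, m along the optical axis (not along the pixel's ray), 0 where there is no reading.
- arm.get_calibration(name): a dict with "vertical_fov" (degrees; the focal length in pixels is half the picture's height over the tangent of half this angle, whatever the lens; pixels are square), "cx", "cy" (the principal point, pixels), "position" and "attitude" of the camera in the world. Camera axes: x right, y down, z forward; pixel columns grow to the right and rows downward; lengths in m; the calibration is good to about 2 mm. A picture is of the moment at which its call begins: read the wrist's pose just before it. get_calibration takes no time and is no camera call; for the wrist camera it gives the pose at the moment of the call.
- arm.job_done(): hands the job in, once; it reports no verdict.
Trained networks look in the newest picture that a camera, given by its name, has taken for a name from the list of things; names that differ only in an ending like _2 or _b are one class to them, and where a whole thing is asked for, a point or a joint stands for the part that bears it (a point fixed in the world has none). Each returns a list of dicts, best first, with "score" (0 to 1); they miss things now and then, are a little off and sometimes report something else, mostly with a low value. They report only what shows in the picture. A call takes as long as a camera call. They do not tell look-alikes from the thing itself.
- arm.find_in(camera, label): "location" ([column, row] in pixels, amid what is visible of it).
The state is a dict: "clock": time; "q": joint angles; "qd": joint speeds; "tau": joint torques, N m; "tcp_pos": TCP position; "tcp_rot": TCP orientation; "force": force on the tool from outside, world axes, zero at the start; "moment": the same for the moment, N m; "opening": finger opening in m.
Only numpy, scipy, OpenCV 4.12 (cv2) and the standard library are available. Lean on these libraries where they do the work, as an engineer would, in place of code of your own. Each camera call takes 0.05 s, during which the arm holds its last target.

## Working session

There is one attempt and no reset: what is moved stays moved. The work goes in short steps, Python scripts to look and compute and a tool call to move; the robot and the scene stay as the last step left them, time stands still between calls to the robot, and variables do not carry over. Pictures are saved under pics/ and viewed, and the job is handed in when it is done.

Besides the shell and the picture viewer there is one more tool, called after ">>>" as name(argument=value, ...) on one line, values as JSON. step_arm: Moves the arm, as the interface text tells. Its arguments: {"type":"object","properties":{"commands":{"type":"array","items":{"type":"object","properties":{"jaw":{"type":"number"},"xyz":{"type":"array","items":{"type":"number"}},"turn":{"type":"number"}}}},"newtons":{"type":"number"}},"required":["commands"]}

```bash
ls -la; mkdir -p pics; cat > h.py <<'E'
import numpy as np, cv2
from workcell import arm
from scipy.spatial.transform import Rotation as R
def cal(name):
    c=arm.get_calibration(name); return c
def shot(name,fn=None):
    c=arm.get_calibration(name); p,d=arm.read_camera(name)
    if fn: cv2.imwrite('pics/'+fn,p)
    return p,d,c
def rot(c):
    a=np.array(c['attitude'])
    return R.from_quat(a).as_matrix() if a.size==4 else a.reshape(3,3)
def foc(c): return 210/np.tan(np.radians(c['vertical_fov'])/2)
def px2w(c,u,v,z=None,depth=None):
    f=foc(c); r=np.array([(u-c['cx'])/f,(v-c['cy'])/f,1.0])
    M=rot(c); P=np.array(c['position'])
    if depth is not None: return P+M@(r*depth)
    w=M@r; return P+w*((z-P[2])/w[2])
def w2px(c,X):
    f=foc(c); p=rot(c).T@(np.asarray(X)-np.array(c['position']))
    return p[0]/p[2]*f+c['cx'],p[1]/p[2]*f+c['cy']
E
python3 - <<'E'
from h import *
print(arm.sense())
for n in ['top','side','wrist']:
    p,d,c=shot(n,n+'0.png'); print(n,c)
    np.save('pics/%s0_d.npy'%n,d)
E
```

```text
total 12
drwxr-xr-x  3 agent agent 4096 Dec  7 14:51 .
drwxr-xr-x 23 root  root  4096 Dec  7 14:51 ..
drwxr-xr-x  2 agent agent 4096 Dec  7 14:51 pics
{'clock': 0.0, 'q': array([ 1.00689474e+00,  8.79643900e-02,  1.37230977e+00, -2.84774659e-06,
        1.68360903e+00, -1.03117609e-01]), 'qd': array([-0.00050354, -0.00016969,  0.00108787,  0.00103934,  0.00059005,
       -0.00032943]), 'tau': array([-4.84138673e-04, -3.51853144e+01, -3.13275468e+01, -1.37438547e-04,
        1.05520320e-02,  7.37144916e-06]), 'tcp_pos': array([0.2442927 , 0.49218985, 0.23010585]), 'tcp_rot': array([ 2.28359175e-01,  9.73576281e-01, -1.08262548e-03, -3.73579114e-04]), 'force': array([0.3646454 , 0.55080051, 0.17757023]), 'moment': array([ 0.01871614, -0.01592145,  0.0684614 ]), 'opening': 0.08502271719234154}
top {'vertical_fov': 43.853177600024736, 'cx': 281.9320991977375, 'cy': 212.9891565766855, 'position': array([2.13526275e-01, 4.05877618e-04, 1.89050611e+00]), 'attitude': array([ 0.7085197 , -0.69932827,  0.06570223, -0.06799278])}
side {'vertical_fov': 45.84875146387962, 'cx': 280.70050604084867, 'cy': 208.1157013863526, 'position': array([-0.09521274, -0.89064757,  0.89331129]), 'attitude': array([ 0.84984451, -0.28726233,  0.14142111, -0.41862242])}
wrist {'vertical_fov': 64.01356742837706, 'cx': 275.0026219920943, 'cy': 206.90699902175675, 'position': array([0.18079728, 0.52440702, 0.37247674]), 'attitude': array([0.84097238, 0.52259993, 0.07273171, 0.11985355])}
```

The top view shows three canisters, at (197,212), (231,192) and (303,190). The cork coasters are at (271,192), (337,201) and (372,210). There are two scoops at (273,245) and (320,238), and two clips at (220,242) and (352,250). The pink and purple coasters are decoys.

```bash
python3 - <<'E'
from h import *
H={'canister1':.075,'coaster1':.0025,'scoop1':.006,'clip1':.012,'scoop_caddy':.02,'clip_caddy':.02,'kettle':.1,'towel_stand':.15,'mug':.05,'latch1':.049}
for cam in ['top','side']:
    p,d,c=shot(cam)
    for l,z in H.items():
        for o in arm.find_in(cam,l)[:7]:
            u,v=o['location']; w=px2w(c,u,v,z)
            print(cam,l,round(o['score'],2),np.round([u,v],1),np.round(w,3))
c=cal('wrist');s=arm.sense()
T=R.from_quat(s['tcp_rot']).as_matrix()
print('tool axes',T.round(3)); print('cam in tool',(T.T@(np.array(c['position'])-s['tcp_pos'])).round(4)); print((T.T@rot(c)).round(4))
print(s['clock'])
E
```

```text
top canister1 0.89 [229.6 193. ] [0.632 0.196 0.075]
top canister1 0.74 [194.7 213.1] [0.557 0.318 0.075]
top coaster1 0.98 [303.  276.2] [ 0.345 -0.07   0.002]
top coaster1 0.9 [333.7 198.8] [ 0.631 -0.182  0.002]
top coaster1 0.83 [363.9 163.8] [ 0.767 -0.296  0.002]
top coaster1 0.8 [371.2 210.3] [ 0.59  -0.32   0.002]
top coaster1 0.71 [391.5 261.7] [ 0.401 -0.39   0.002]
top coaster1 0.62 [271.7 192.2] [0.653 0.048 0.002]
top scoop1 0.68 [320.6 243.7] [ 0.463 -0.133  0.006]
top clip1 0.46 [353.2 251.3] [ 0.436 -0.251  0.012]
top scoop_caddy 0.62 [177.7 260.6] [0.393 0.381 0.02 ]
top clip_caddy 0.87 [392.5 258.9] [ 0.409 -0.39   0.02 ]
top kettle 0.82 [436.9 207.2] [ 0.584 -0.534  0.1  ]
top towel_stand 0.8 [134.6 199.2] [0.589 0.512 0.15 ]
top mug 0.57 [308.9 149.3] [ 0.806 -0.087  0.05 ]
top latch1 0.62 [196.8 209.6] [0.575 0.315 0.049]
top latch1 0.61 [306.7 191.3] [ 0.648 -0.08   0.049]
top latch1 0.55 [230. 191.] [0.645 0.198 0.049]
side canister1 0.96 [311.4 212.3] [ 0.605 -0.109  0.075]
side canister1 0.85 [217.  162.3] [0.535 0.258 0.075]
side canister1 0.6 [254.8 171.5] 
[... 472 characters left out ...]
188.3 110.2] [0.694 0.74  0.012]
side scoop_caddy 0.9 [159.1 175.2] [0.392 0.381 0.02 ]
side clip_caddy 0.72 [314.2 329.9] [ 0.387 -0.38   0.02 ]
side kettle 0.56 [441.7 311.9] [ 0.582 -0.551  0.1  ]
side towel_stand 0.62 [187.7 109.7] [0.571 0.49  0.15 ]
side latch1 0.81 [312.3 212.2] [ 0.629 -0.085  0.049]
side latch1 0.78 [256.  171.6] [0.622 0.176 0.049]
side latch1 0.72 [439.3 310.7] [ 0.624 -0.523  0.049]
side latch1 0.64 [216.9 162.7] [0.553 0.293 0.049]
tool axes [[-0.896  0.445  0.   ]
 [ 0.445  0.896  0.   ]
 [-0.     0.    -1.   ]]
cam in tool [ 0.0712  0.0003 -0.1423]
[[ 1.600e-03 -9.606e-01 -2.778e-01]
 [ 1.000e+00  1.800e-03 -4.000e-04]
 [ 9.000e-04 -2.778e-01  9.606e-01]]
1.25
```

>>> step_arm(commands=[{"xyz":[-38,-6,0],"jaw":1},{"xyz":[-38,-6,0]},{"xyz":[-38,-6,0]},{"xyz":[-38,-6,0]},{"xyz":[-38,-6,0]},{"xyz":[-38,-6,0]},{"xyz":[-38,-6,0]},{"xyz":[-38,-6,0]},{"xyz":[-38,-6,0]},{"xyz":[-38,-6,0]},{"turn":-0.115},{"turn":-0.115},{"turn":-0.115},{"turn":-0.115},{"xyz":[0,0,0]}], newtons=70)

```text
schema error: expected keys jaw, xyz, turn
```

```bash
python3 - <<'E'
from h import *
s=arm.sense();print(s['clock'],s['tcp_pos'],s['q'],R.from_quat(s['tcp_rot']).as_matrix().round(3))
p,d,c=shot('wrist','w1.png'); np.save('pics/w1.npy',d)
for l in ['canister1','latch1','clip1','coaster1']:
  for o in arm.find_in('wrist',l): print(l,o['score'],o['location'],px2w(c,*o['location'],z=.03).round(3))
E
```

```text
1.25 [0.24458462 0.49263891 0.2313264 ] [ 1.00690492e+00  8.72162810e-02  1.37071097e+00 -4.08572201e-05
  1.68359559e+00 -1.03123852e-01] [[-0.896  0.445  0.   ]
 [ 0.445  0.896  0.   ]
 [-0.     0.    -1.   ]]
```

The move was refused because every row needs all three keys. The view is unchanged, with the black caddy's corner at (270,250).

>>> step_arm(commands=[{"jaw":1,"xyz":[-38,-6,0],"turn":-0.05},{"jaw":1,"xyz":[-38,-8,0],"turn":0},{"jaw":1,"xyz":[-38,-8,0],"turn":0},{"jaw":1,"xyz":[-38,-8,0],"turn":0},{"jaw":1,"xyz":[-38,-8,0],"turn":0},{"jaw":1,"xyz":[-38,-8,0],"turn":0},{"jaw":1,"xyz":[-38,-8,0],"turn":0},{"jaw":1,"xyz":[-38,-8,0],"turn":0},{"jaw":1,"xyz":[-38,-8,0],"turn":0},{"jaw":1,"xyz":[0,0,0],"turn":-0.115},{"jaw":1,"xyz":[0,0,0],"turn":-0.115},{"jaw":1,"xyz":[0,0,0],"turn":-0.115},{"jaw":1,"xyz":[0,0,0],"turn":-0.115},{"jaw":1,"xyz":[0,0,0],"turn":0}], newtons=70)

```text
clock: 2.67
tcp_pos: [0.5443, 0.2816, 0.2283]
tcp_rot: [-0.038, 0.999, 0.001, -0.0]
force: [0.1, 0.3, 0.4]
opening: 0.0855
```

```bash
python3 - <<'E'
from h import *
s=arm.sense();print(s['clock'],s['tcp_pos'],s['q'],R.from_quat(s['tcp_rot']).as_matrix().round(3))
p,d,c=shot('wrist','w2.png'); np.save('pics/w2.npy',d)
for l in ['canister1','latch1','clip1','coaster1']:
  for o in arm.find_in('wrist',l): print(l,o['score'],o['location'],px2w(c,*o['location'],z=.03).round(3))
E
```

```text
2.6667 [0.54432162 0.28157367 0.22826776] [ 0.38399799  0.22859914  1.21572224  0.00170239  1.69755556 -1.26248116] [[-0.997 -0.076 -0.001]
 [-0.076  0.997  0.001]
 [ 0.001  0.002 -1.   ]]
canister1 0.97 [315.1, 210.0] [0.571 0.327 0.03 ]
canister1 0.67 [201.3, 258.8] [0.637 0.208 0.03 ]
canister1 0.63 [395.6, 55.6] [0.416 0.385 0.03 ]
canister1 0.6 [1.4, 243.7] [ 0.636 -0.009  0.03 ]
latch1 0.9 [312.7, 212.2] [0.574 0.325 0.03 ]
latch1 0.85 [200.6, 257.8] [0.636 0.207 0.03 ]
clip1 0.73 [235.4, 94.4] [0.462 0.238 0.03 ]
coaster1 0.63 [79.8, 249.5] [0.636 0.075 0.03 ]
coaster1 0.46 [315.0, 211.0] [0.573 0.327 0.03 ]
```

This view shows canister A at (316,212) with its latch lower left. Canister B is at (192,265), coaster 1 at (77,250) with its tab up, a clip at (237,95), a scoop at the upper left and the black caddy at the upper right.

```bash
cat >> h.py <<'E'
def cloud(d,c):
    f=foc(c); v,u=np.mgrid[0:420,0:560]
    r=np.stack([(u-c['cx'])/f,(v-c['cy'])/f,np.ones_like(u,float)],-1)*d[...,None]
    return r@rot(c).T+np.array(c['position'])
def plane(c,z):
    f=foc(c); v,u=np.mgrid[0:420,0:560]
    r=np.stack([(u-c['cx'])/f,(v-c['cy'])/f,np.ones_like(u,float)],-1)@rot(c).T
    P=np.array(c['position']); return P+r*((z-P[2])/r[...,2])[...,None]
def circ(xy):
    from scipy.optimize import least_squares
    m=xy.mean(0); f=least_squares(lambda q:np.hypot(*(xy-q[:2]).T)-q[2],[*m,.03],loss='soft_l1',f_scale=.001)
    return f.x
def comps(mask,mn=30):
    n,l,st,ce=cv2.connectedComponentsWithStats(mask.astype(np.uint8))
    return [l==i for i in range(1,n) if st[i,4]>=mn]
def edge(m):
    return m & ~cv2.erode(m.astype(np.uint8),np.ones((3,3))).astype(bool)
def masks(p):
    hsv=cv2.cvtColor(p,cv2.COLOR_BGR2HSV); h,s,v=[hsv[...,i].astype(int) for i in range(3)]
    return dict(red=((h<5)|(h>174))&(s>170)&(v>90), cork=(h>8)&(h<20)&(s>90)&(v>60), orange=(h>=4)&(h<16)&(s>175)&(v>80), dark=(v<45))
def coasters(p,c):
    m=masks(p); W=plane(c,.0025); out=[]
    k=cv2.morphologyEx(m['cork'].astype(np.uint8),cv2.MORPH_CLOSE,np.ones((5,5)))
    reds=[W[r][:,:2].mean(0) for r in comps(m['red'],15)]
    for b in comps(k,300):
        e=W[edge(b)][:,:2]; x=circ(e)
        n=[r for r in reds if np.hypot(*(r-x[:2]))<.075]
        a=[round(float(np.degrees(np.arctan2(*(r-x[:2])[::-1]))),1) for r in n]
        dd=[round(float(np.hypot(*(r-x[:2]))),4) for r in n]
        vv,uu=np.where(b); out.append((x.round(4),a,dd,(int(uu.mean()),int(vv.mean())),(uu.min(),uu.max(),vv.min(),vv.max())))
    return out
def canisters(p,d,c):
    C=cloud(d,c); Z=C[...,2]; out=[]
    f=foc(c)
    kn=(Z>.080)&(Z<.096)&(d>.12); 
    for b in comps(kn,40):
        k=C[b]; k=k[:,:2]
        if np.ptp(k[:,0])>.06 or np.ptp(k[:,1])>.06: continue
        kc=k.mean(0)
        r=np.hypot(C[...,0]-kc[0],C[...,1]-kc[1])
        lid=(abs(Z-.062)<.006)&(r<.05)
        if lid.sum()<150: continue
        W=plane(c,.062); rw=np.hypot(W[...,0]-kc[0],W[...,1]-kc[1])
        g=cv2.cvtColor(p,cv2.COLOR_BGR2HSV)[...,2]
        dk=(g<45)&(abs(Z-.062)<.012)&(r<.056)&(r>.02)
        lw=C[dk][:,:2]
        hull=cv2.convexHull(C[lid&~dk][:,:2].astype(np.float32))[:,0]
        x=circ(hull)
        lm=np.median(lw,0) if len(lw) else np.array([np.nan]*2)
        out.append(dict(knob=kc.round(4),kr=round(float(np.ptp(k[:,0])),4),n=int(b.sum()),lid=x.round(4),lat=lm.round(4),nl=len(lw),
          ang=np.degrees(np.arctan2(*(lm-x[:2])[::-1])).round(1),angk=np.degrees(np.arctan2(*(lm-kc)[::-1])).round(1),Z=np.median(Z[b]).round(4)))
    return out
E
python3 - <<'E'
from h import *
p=cv2.imread('pics/w2.png');d=np.load('pics/w2.npy');c=cal('wrist')
for o in coasters(p,c):print(o)
for o in canisters(p,d,c):print(o)
C=cloud(d,c)
print(C[20:60:20,150:300:40,2],C[210,320],C[215,318],d[260:290:5,190])
E
```

```text
(array([0.4523, 0.1277, 0.1124]), [], [], (235, 92), (np.int64(227), np.int64(245), np.int64(58), np.int64(130)))
(array([0.6535, 0.0543, 0.0437]), [164.3], [0.0491], (75, 252), (np.int64(38), np.int64(114), np.int64(218), np.int64(286)))
{'knob': array([0.5655, 0.3248]), 'kr': 0.0248, 'n': 659, 'lid': array([0.5672, 0.3248, 0.0355]), 'lat': array([0.5869, 0.3001]), 'nl': 567, 'ang': np.float64(-51.4), 'angk': np.float64(-49.1), 'Z': np.float64(0.0876)}
{'knob': array([0.6357, 0.2067]), 'kr': 0.0252, 'n': 534, 'lid': array([0.6378, 0.2044, 0.0353]), 'lat': array([0.61  , 0.2148]), 'nl': 175, 'ang': np.float64(159.6), 'angk': np.float64(162.7), 'Z': np.float64(0.0877)}
[[-9.03321067e-04  8.72795443e-05  1.09465024e-03 -1.42618263e-03]
 [-4.60669322e-05  8.13500932e-04 -2.69522741e-04 -9.34553430e-04]] [0.55488752 0.32376345 0.08575321] [0.55892953 0.32213994 0.08807878] [0.33634916 0.33013982 0.32050025 0.31286347 0.31463525 0.31669003]
```

>>> step_arm(commands=[{"jaw":1,"xyz":[-2,-38,0],"turn":0.07},{"jaw":1,"xyz":[-2,-38,0],"turn":0},{"jaw":1,"xyz":[-2,-38,0],"turn":0},{"jaw":1,"xyz":[-2,-38,0],"turn":0},{"jaw":1,"xyz":[-2,-38,0],"turn":0},{"jaw":1,"xyz":[-2,-38,0],"turn":0},{"jaw":1,"xyz":[-2,-38,0],"turn":0},{"jaw":1,"xyz":[0,0,0],"turn":0},{"jaw":1,"xyz":[0,0,0],"turn":0}], newtons=70)

```text
clock: 3.67
tcp_pos: [0.5602, 0.0102, 0.228]
tcp_rot: [0.001, 1.0, 0.001, 0.001]
force: [0.7, -0.4, -0.2]
opening: 0.0853
```

```bash
cat >> h.py <<'E'
def look(fn,quiet=False):
    s=arm.sense(); T=R.from_quat(s['tcp_rot']).as_matrix()
    print(round(s['clock'],2),s['tcp_pos'].round(4),'q6',s['q'][5].round(3),'toolx deg',np.degrees(np.arctan2(T[1,0],T[0,0])).round(1),'tz',T[:,2].round(3))
    p,d,c=shot('wrist',fn+'.png'); np.save('pics/%s.npy'%fn,d)
    for o in coasters(p,c):print('CO',*o)
    for o in canisters(p,d,c):print('CAN',o)
    return p,d,c
E
python3 -c "
from h import *
look('w3')"
```

```text
3.67 [0.5602 0.0102 0.228 ] q6 -1.653 toolx deg 179.9 tz [ 0.003  0.003 -1.   ]
CO [ 17.9674 404.5165 405.1467] [] [] (11, 57) (np.int64(0), np.int64(26), np.int64(19), np.int64(96))
CO [0.4541 0.1667 0.0798] [] [] (499, 78) (np.int64(484), np.int64(514), np.int64(42), np.int64(116))
CO [ 0.588  -0.3206  0.0432] [] [] (8, 205) (np.int64(0), np.int64(21), np.int64(171), np.int64(235))
CO [ 0.626  -0.1899  0.0437] [84.3] [0.0488] (101, 230) (np.int64(64), np.int64(140), np.int64(195), np.int64(266))
CO [0.6538 0.0534 0.0435] [162.0, 168.4] [0.053, 0.0455] (310, 253) (np.int64(274), np.int64(348), np.int64(218), np.int64(287))
CAN {'knob': array([0.6366, 0.2019]), 'kr': 0.0255, 'n': 650, 'lid': array([0.638 , 0.2036, 0.0353]), 'lat': array([0.6385, 0.1706]), 'nl': 773, 'ang': np.float64(-89.1), 'angk': np.float64(-86.6), 'Z': np.float64(0.0869)}
CAN {'knob': array([ 0.6457, -0.0646]), 'kr': 0.0255, 'n': 600, 'lid': array([ 0.6484, -0.0657,  0.0357]), 'lat': array([ 0.678 , -0.0631]), 'nl': 460, 'ang': np.float64(5.1), 'angk': np.float64(2.7), 'Z': np.float64(0.0873)}
CAN {'knob': array([ 0.7572, -0.0803]), 'kr': 0.003, 'n': 50, 'lid': array([ 0.7907, -0.0823,  0.035 ]), 'lat': array([ 0.7642, -0.0598]), 'nl': 18, 'ang': np.float64(139.8), 'angk': np.float64(71.2), 'Z': np.float64(0.0821)}
```

View w3 shows canister C at (205,265) with its latch toward +x, canister B at (455,260) with its latch toward -y, coaster 1 at (311,253) and coaster 2 at (103,230). The mug is at the bottom. The lid and coaster sizes I measured fit the given ones. First I will take canister C to coaster 2.

>>> step_arm(commands=[{"jaw":0.2,"xyz":[-29,-25,0],"turn":0},{"jaw":0.2,"xyz":[-29,-25,0],"turn":0},{"jaw":0.2,"xyz":[-29,-25,0],"turn":0},{"jaw":0.2,"xyz":[0,0,0],"turn":0.125},{"jaw":0.2,"xyz":[0,0,0],"turn":0.125},{"jaw":0.2,"xyz":[0,0,0],"turn":0.125},{"jaw":0.2,"xyz":[0,0,0],"turn":0.125},{"jaw":0.2,"xyz":[0,0,0],"turn":0.125},{"jaw":0.2,"xyz":[0,0,0],"turn":0.125},{"jaw":0.2,"xyz":[0,0,0],"turn":0.125},{"jaw":0.2,"xyz":[0,0,0],"turn":0.125},{"jaw":0.2,"xyz":[0,0,0],"turn":0.125},{"jaw":0.2,"xyz":[0,0,0],"turn":0.125},{"jaw":0.2,"xyz":[0,0,0],"turn":0.125},{"jaw":0.2,"xyz":[0,0,0],"turn":0.125},{"jaw":0.2,"xyz":[0,0,0],"turn":0.125},{"jaw":0.2,"xyz":[0,0,0],"turn":0.125},{"jaw":0.2,"xyz":[0,0,0],"turn":0.125},{"jaw":0.2,"xyz":[0,0,0],"turn":0.125},{"jaw":0.2,"xyz":[0,0,0],"turn":0}], newtons=70)

```text
clock: 5.38
tcp_pos: [0.6533, -0.025, 0.22]
tcp_rot: [0.84, 0.543, -0.0, -0.007]
force: [0.1, -0.4, 0.0]
opening: 0.051
```

```bash
cat >> h.py <<'E'
def go(x,y,z,yaw=None,s=None):
    s=s or arm.sense(); T=R.from_quat(s['tcp_rot']).as_matrix()
    dl=T.T@(np.array([x,y,z])-s['tcp_pos'])*1000
    yw=np.degrees(np.arctan2(T[1,0],T[0,0]))
    print('t',round(s['clock'],2),'pos',s['tcp_pos'].round(4),'yaw',yw.round(2),'q6',s['q'][5].round(2),'F',s['force'].round(1),'open',round(s['opening'],4))
    print('  tool shift mm',dl.round(1), 'rows',int(np.ceil(np.linalg.norm(dl)/40)), '' if yaw is None else 'turn rad %.3f'%np.radians((yw-yaw+180)%360-180))
E
python3 -c "
from h import *
look('w4'); go(.648,-.0657,.066,49)"
```

```text
5.38 [ 0.6533 -0.025   0.22  ] q6 0.295 toolx deg 65.7 tz [-0.008  0.012 -1.   ]
CO [0.6545 0.0533 0.0436] [164.5] [0.0489] (248, 108) (np.int64(205), np.int64(290), np.int64(64), np.int64(153))
CO [ 0.623  -0.1904  0.0411] [80.2] [0.0496] (308, 310) (np.int64(277), np.int64(341), np.int64(276), np.int64(340))
CAN {'knob': array([ 0.6493, -0.0646]), 'kr': 0.0256, 'n': 674, 'lid': array([ 0.6504, -0.0661,  0.036 ]), 'lat': array([ 0.6811, -0.065 ]), 'nl': 591, 'ang': np.float64(1.9), 'angk': np.float64(-0.8), 'Z': np.float64(0.0874)}
t 5.43 pos [ 0.6532 -0.0247  0.22  ] yaw 66.0 q6 0.29 F [-0.   0.6  0.3] open 0.051
  tool shift mm [-40.8  13.8 153.5] rows 4 turn rad 0.297
```

>>> step_arm(commands=[{"jaw":0.2,"xyz":[0,0,0],"turn":0.1},{"jaw":0.2,"xyz":[0,0,0],"turn":0.1},{"jaw":0.2,"xyz":[0,0,0],"turn":0.1},{"jaw":0.2,"xyz":[-30,26,0],"turn":0},{"jaw":0.2,"xyz":[0,0,0],"turn":0},{"jaw":0.2,"xyz":[0,0,0],"turn":0}], newtons=70)

```text
clock: 5.93
tcp_pos: [0.654, -0.0571, 0.2195]
tcp_rot: [0.908, 0.42, -0.001, -0.008]
force: [-0.6, 0.8, 0.1]
opening: 0.0511
```

```bash
python3 -c "
from h import *
go(.6497,-.0658,.066,49)
s=arm.sense();print(R.from_quat(s['tcp_rot']).as_matrix().round(4),s['q'])"
```

```text
t 5.93 pos [ 0.654  -0.0571  0.2195] yaw 49.66 q6 0.53 F [-0.6  0.8  0.1] open 0.0511
  tool shift mm [-10.2   4.6 153.4] rows 4 turn rad 0.011
[[ 0.6473  0.7622 -0.0079]
 [ 0.7622 -0.6472  0.0136]
 [ 0.0052 -0.0148 -0.9999]] [-0.17930722  0.33640215  1.09881279  0.01205824  1.71657264  0.52643713]
```

>>> step_arm(commands=[{"jaw":0.2,"xyz":[-5,2,38],"turn":0},{"jaw":0.2,"xyz":[-5,2,38],"turn":0},{"jaw":0.2,"xyz":[0,0,30],"turn":0},{"jaw":0.2,"xyz":[0,0,25],"turn":0},{"jaw":0.2,"xyz":[0,0,0],"turn":0},{"jaw":0.2,"xyz":[0,0,0],"turn":0}], newtons=70)

```text
clock: 6.43
tcp_pos: [0.6528, -0.0635, 0.0884]
tcp_rot: [0.904, 0.428, 0.003, -0.004]
force: [0.6, -0.9, 0.9]
opening: 0.0512
```

```bash
python3 -c "
from h import *
look('w5');go(.6497,-.0658,.065,49)"
```

```text
6.43 [ 0.6528 -0.0635  0.0884] q6 0.498 toolx deg 50.6 tz [ 0.002  0.01  -1.   ]
CO [0.6546 0.0531 0.044 ] [164.4] [0.0491] (163, 72) (np.int64(93), np.int64(233), np.int64(0), np.int64(147))
CO [ 0.6126 -0.1693  0.0212] [53.8] [0.0321] (321, 342) (np.int64(296), np.int64(346), np.int64(314), np.int64(369))
CAN {'knob': array([ 0.6497, -0.0647]), 'kr': 0.0253, 'n': 2285, 'lid': array([ 0.65  , -0.0662,  0.0359]), 'lat': array([ 0.6817, -0.0654]), 'nl': 1927, 'ang': np.float64(1.5), 'angk': np.float64(-1.3), 'Z': np.float64(0.0875)}
CAN {'knob': array([ 0.6327, -0.047 ]), 'kr': 0.0131, 'n': 75, 'lid': array([ 0.6473, -0.0641,  0.0337]), 'lat': array([ 0.6764, -0.0642]), 'nl': 1327, 'ang': np.float64(-0.1), 'angk': np.float64(-21.5), 'Z': np.float64(0.0941)}
CAN {'knob': array([ 0.6729, -0.0788]), 'kr': 0.0145, 'n': 78, 'lid': array([ 0.6592, -0.07  ,  0.0354]), 'lat': array([ 0.6864, -0.0584]), 'nl': 776, 'ang': np.float64(23.1), 'angk': np.float64(56.5), 'Z': np.float64(0.0937)}
t 6.48 pos [ 0.6524 -0.0633  0.0881] yaw 50.63 q6 0.5 F [-0.8  0.2  0.9] open 0.0511
  tool shift mm [-3.9 -0.4 23.1] rows 1 turn rad 0.028
```

>>> step_arm(commands=[{"jaw":0.2,"xyz":[-3,-0.5,12],"turn":0},{"jaw":0.2,"xyz":[-2,0,12],"turn":0},{"jaw":0.2,"xyz":[0,0,0],"turn":0},{"jaw":-1,"xyz":[0,0,0],"turn":0},{"jaw":-1,"xyz":[0,0,0],"turn":0},{"jaw":-1,"xyz":[0,0,0],"turn":0},{"jaw":-1,"xyz":[0,0,0],"turn":0},{"jaw":-1,"xyz":[0,0,0],"turn":0},{"jaw":-1,"xyz":[0,0,0],"turn":0}], newtons=80)

```text
clock: 7.23
tcp_pos: [0.6527, -0.0666, 0.0699]
tcp_rot: [0.903, 0.429, 0.007, -0.001]
force: [-0.5, -0.3, -0.8]
opening: 0.0234
```

```bash
python3 -c "
from h import *
look('w6');go(.6500,-.0660,.065,49)"
```

```text
7.23 [ 0.6527 -0.0666  0.0699] q6 0.489 toolx deg 50.8 tz [ 0.013  0.008 -1.   ]
CO [0.6545 0.0531 0.044 ] [164.4] [0.0491] (149, 68) (np.int64(71), np.int64(225), np.int64(0), np.int64(147))
CO [ 0.6064 -0.1577  0.0097] [] [] (304, 351) (np.int64(293), np.int64(315), np.int64(335), np.int64(364))
CAN {'knob': array([ 0.7621, -0.0753]), 'kr': 0.0276, 'n': 2648, 'lid': array([ 0.7961, -0.0825,  0.039 ]), 'lat': array([nan, nan]), 'nl': 0, 'ang': np.float64(nan), 'angk': np.float64(nan), 'Z': np.float64(0.0859)}
CAN {'knob': array([ 0.6538, -0.0645]), 'kr': 0.04, 'n': 4245, 'lid': array([ 0.6565, -0.0694,  0.0387]), 'lat': array([ 0.6845, -0.0669]), 'nl': 2298, 'ang': np.float64(5.1), 'angk': np.float64(-4.5), 'Z': np.float64(0.0883)}
t 7.28 pos [ 0.6527 -0.0666  0.0699] yaw 50.83 q6 0.49 F [-0.3 -0.1 -2.5] open 0.0234
  tool shift mm [-1.3 -2.5  4.9] rows 1 turn rad 0.032
```

>>> step_arm(commands=[{"jaw":0.0,"xyz":[0,0,0],"turn":0},{"jaw":0.0,"xyz":[0,0,0],"turn":0},{"jaw":0.0,"xyz":[-1,-1,4],"turn":0},{"jaw":0,"xyz":[0,0,3],"turn":0},{"jaw":0,"xyz":[0,0,2],"turn":0},{"jaw":0,"xyz":[0,0,0],"turn":0}], newtons=80)

```text
clock: 7.78
tcp_pos: [0.6529, -0.0673, 0.0625]
tcp_rot: [0.903, 0.429, 0.009, 0.001]
force: [-0.3, -0.6, -0.3]
opening: 0.0424
```

```bash
python3 -c "
from h import *
go(.6500,-.0660,.063,49)"
```

```text
t 7.78 pos [ 0.6529 -0.0673  0.0625] yaw 50.82 q6 0.49 F [-0.3 -0.6 -0.3] open 0.0424
  tool shift mm [-0.9 -3.1 -0.5] rows 1 turn rad 0.032
```

>>> step_arm(commands=[{"jaw":-1,"xyz":[0,0,0],"turn":0},{"jaw":-1,"xyz":[0,0,0],"turn":0},{"jaw":-1,"xyz":[0,0,0],"turn":0},{"jaw":-1,"xyz":[0,0,0],"turn":0},{"jaw":-1,"xyz":[0,0,0],"turn":0},{"jaw":-1,"xyz":[0,0,0],"turn":0},{"jaw":-1,"xyz":[0,0,-20],"turn":0},{"jaw":-1,"xyz":[0,0,-25],"turn":0},{"jaw":-1,"xyz":[0,0,-25],"turn":0},{"jaw":-1,"xyz":[0,0,0],"turn":0}], newtons=80)

```text
clock: 8.62
tcp_pos: [0.6477, -0.0671, 0.1263]
tcp_rot: [0.903, 0.429, 0.003, -0.004]
force: [1.8, -0.6, -1.9]
opening: 0.0237
```

```bash
python3 -c "
from h import *
look('w7');go(.6250,-.1900,.12,130)"
```

```text
8.62 [ 0.6477 -0.0671  0.1263] q6 0.488 toolx deg 50.8 tz [ 0.002  0.01  -1.   ]
CO [0.6545 0.0531 0.0439] [164.5] [0.049] (182, 69) (np.int64(121), np.int64(241), np.int64(6), np.int64(134))
CO [ 0.6576 -0.1797  0.0159] [] [] (364, 289) (np.int64(345), np.int64(388), np.int64(272), np.int64(306))
t 8.67 pos [ 0.6464 -0.0668  0.1231] yaw 50.81 q6 0.49 F [-0.7  0.3 -4.6] open 0.0237
  tool shift mm [-109.    61.2    1.8] rows 4 turn rad -1.382
```

>>> step_arm(commands=[{"jaw":-1,"xyz":[-22,12,0],"turn":0},{"jaw":-1,"xyz":[-28,16,0],"turn":0},{"jaw":-1,"xyz":[-28,16,0],"turn":0},{"jaw":-1,"xyz":[-20,10,0],"turn":0},{"jaw":-1,"xyz":[0,0,0],"turn":-0.118},{"jaw":-1,"xyz":[0,0,0],"turn":-0.118},{"jaw":-1,"xyz":[0,0,0],"turn":-0.118},{"jaw":-1,"xyz":[0,0,0],"turn":-0.118},{"jaw":-1,"xyz":[0,0,0],"turn":-0.118},{"jaw":-1,"xyz":[0,0,0],"turn":-0.118},{"jaw":-1,"xyz":[0,0,0],"turn":-0.118},{"jaw":-1,"xyz":[0,0,0],"turn":-0.118},{"jaw":-1,"xyz":[0,0,0],"turn":-0.118},{"jaw":-1,"xyz":[0,0,0],"turn":-0.118},{"jaw":-1,"xyz":[0,0,0],"turn":-0.118},{"jaw":-1,"xyz":[0,0,0],"turn":-0.118},{"jaw":-1,"xyz":[0,0,0],"turn":0},{"jaw":-1,"xyz":[0,0,0],"turn":0}], newtons=80)

```text
clock: 10.17
tcp_pos: [0.6048, -0.1781, 0.0669]
tcp_rot: [0.374, 0.927, 0.002, -0.037]
force: [-1.1, 1.0, 5.0]
opening: 0.0235
```

```bash
python3 -c "
from h import *
look('w8');go(.6260,-.1900,.12,132)
s=arm.sense();print(R.from_quat(s['tcp_rot']).as_matrix()[:,2].round(4))"
```

```text
10.17 [ 0.6048 -0.1781  0.0669] q6 -1.182 toolx deg 136.0 tz [-0.067  0.031 -0.997]
CO [0.6565 0.0568 0.0493] [] [] (556, 32) (np.int64(553), np.int64(559), np.int64(0), np.int64(63))
CO [ 0.4556 -0.2497  0.0124] [] [] (26, 137) (np.int64(0), np.int64(55), np.int64(104), np.int64(165))
CO [ 0.6055 -0.3242  0.0538] [174.6] [0.0666] (93, 314) (np.int64(54), np.int64(144), np.int64(289), np.int64(352))
CAN {'knob': array([ 0.6037, -0.1759]), 'kr': 0.0393, 'n': 4777, 'lid': array([ 0.6058, -0.1778,  0.0357]), 'lat': array([ 0.6067, -0.1456]), 'nl': 2766, 'ang': np.float64(88.3), 'angk': np.float64(84.3), 'Z': np.float64(0.0914)}
t 10.22 pos [ 0.6047 -0.178   0.0669] yaw 135.96 q6 -1.18 F [-0.6  1.4  6.2] open 0.0241
  tool shift mm [-19.8   4.8 -54.7] rows 2 turn rad 0.069
[-0.0672  0.0308 -0.9973]
```

Carrying the load makes the arm sag about 3 mm and tilt a little in each row, so canister C has already come down on coaster 2, about 24 mm off centre. I will check its lid plane and slide it in while it is supported.

```bash
cat >> h.py <<'E'
def lidplane(d,c,xy):
    C=cloud(d,c).reshape(-1,3); m=(np.hypot(C[:,0]-xy[0],C[:,1]-xy[1])<.034)&(np.hypot(C[:,0]-xy[0],C[:,1]-xy[1])>.017)&(abs(C[:,2]-.063)<.012)
    Q=C[m]
    for _ in range(4):
        a=np.linalg.lstsq(np.c_[Q[:,:2]-xy,np.ones(len(Q))],Q[:,2],rcond=None)[0]
        r=Q[:,2]-np.c_[Q[:,:2]-xy,np.ones(len(Q))]@a; Q=Q[abs(r)<.003]
    return a.round(4),len(Q)
E
python3 -c "
from h import *
p=cv2.imread('pics/w8.png');d=np.load('pics/w8.npy');c=cal('wrist')
print(lidplane(d,c,np.array([.6058,-.1778])))"
```

```text
(array([-0.0346,  0.0384,  0.0663]), 6228)
```

>>> step_arm(commands=[{"jaw":-1,"xyz":[-6,2,1],"turn":0.03},{"jaw":-1,"xyz":[-6,2,1],"turn":0.03},{"jaw":-1,"xyz":[-6,2,1],"turn":0},{"jaw":-1,"xyz":[0,0,3],"turn":0},{"jaw":-1,"xyz":[0,0,3],"turn":0}], newtons=50)

```text
clock: 10.63
tcp_pos: [0.6141, -0.1819, 0.0673]
tcp_rot: [0.402, 0.914, 0.002, -0.046]
force: [-6.0, 1.0, 15.9]
opening: 0.0239
```

```bash
python3 -c "
from h import *
p,d,c=look('w9');go(.6260,-.1900,.065,132)
s=arm.sense();print(lidplane(d,c,s['tcp_pos'][:2]))"
```

```text
10.63 [ 0.6141 -0.1819  0.0673] q6 -1.122 toolx deg 132.4 tz [-0.082  0.04  -0.996]
CO [0.6527 0.051  0.0425] [] [] (550, 18) (np.int64(537), np.int64(559), np.int64(0), np.int64(48))
CO [ 0.4576 -0.2502  0.011 ] [] [] (22, 142) (np.int64(0), np.int64(47), np.int64(114), np.int64(165))
CO [ 0.604  -0.3248  0.0525] [173.9] [0.0651] (96, 312) (np.int64(57), np.int64(147), np.int64(287), np.int64(350))
CAN {'knob': array([ 0.6136, -0.1798]), 'kr': 0.0406, 'n': 4813, 'lid': array([ 0.6155, -0.1811,  0.0363]), 'lat': array([ 0.6179, -0.1498]), 'nl': 2795, 'ang': np.float64(85.6), 'angk': np.float64(81.8), 'Z': np.float64(0.0917)}
t 10.68 pos [ 0.6142 -0.182   0.0673] yaw 132.42 q6 -1.12 F [-4.8  1.8 13.8] open 0.0237
  tool shift mm [-14.    3.4   1. ] rows 1 turn rad 0.007
(array([-0.0472,  0.0429,  0.0669]), 6274)
```

>>> step_arm(commands=[{"jaw":-1,"xyz":[0,0,-1],"turn":0},{"jaw":0.2,"xyz":[0,0,-1],"turn":0},{"jaw":0.2,"xyz":[0,0,0],"turn":0},{"jaw":0.2,"xyz":[0,0,0],"turn":0},{"jaw":0.2,"xyz":[0,0,0],"turn":0}], newtons=50)

```text
clock: 11.1
tcp_pos: [0.6128, -0.1819, 0.0649]
tcp_rot: [0.402, 0.914, 0.001, -0.047]
force: [0.3, 0.7, -0.5]
opening: 0.0512
```

```bash
python3 -c "
from h import *
p,d,c=look('w10');go(.6260,-.1900,.065,132)
s=arm.sense();print(s['q'],lidplane(d,c,s['tcp_pos'][:2]))"
```

```text
11.1 [ 0.6128 -0.1819  0.0649] q6 -1.122 toolx deg 132.4 tz [-0.086  0.04  -0.996]
CO [0.653  0.0531 0.0446] [] [] (552, 16) (np.int64(542), np.int64(559), np.int64(0), np.int64(43))
CO [ 0.4576 -0.2505  0.0108] [] [] (22, 144) (np.int64(0), np.int64(46), np.int64(117), np.int64(167))
CO [ 0.5752 -0.3068  0.0247] [-162.8] [0.0374] (118, 299) (np.int64(82), np.int64(150), np.int64(290), np.int64(312))
CO [ 0.6166 -0.3384  0.0126] [] [] (137, 388) (np.int64(115), np.int64(151), np.int64(370), np.int64(403))
CAN {'knob': array([ 0.6091, -0.1804]), 'kr': 0.0256, 'n': 3421, 'lid': array([ 0.6128, -0.177 ,  0.0388]), 'lat': array([ 0.6153, -0.1499]), 'nl': 2833, 'ang': np.float64(84.8), 'angk': np.float64(78.5), 'Z': np.float64(0.0899)}
CAN {'knob': array([ 0.5892, -0.198 ]), 'kr': 0.0231, 'n': 956, 'lid': array([ 0.6062, -0.184 ,  0.0328]), 'lat': array([ 0.6129, -0.1568]), 'nl': 1699, 'ang': np.float64(76.0), 'angk': np.float64(60.0), 'Z': np.float64(0.089)}
CAN {'knob': array([ 0.6325, -0.1583]), 'kr': 0.0163, 'n': 1004, 'lid': array([ 0.6198, -0.1709,  0.0353]), 'lat': array([ 0.6095, -0.1473]), 'nl': 1678, 'ang': np.float64(113.4), 'angk': np.float64(154.3), 'Z': np.float64(0.0887)}
t 11.15 pos [ 0.6126 -0.1818  0.0646] yaw 132.4 q6 -1.12 F [-0.9  0.1  0.1] open 0.0514
  tool shift mm [-15.    4.3  -1.9] rows 1 turn rad 0.007
[-0.38004037  0.4308746   1.28657761  0.00561888  1.51948998 -1.12214317] (array([0.0098, 0.0303, 0.0645]), 9088)
```

>>> step_arm(commands=[{"jaw":0.2,"xyz":[0,0,-15],"turn":0},{"jaw":0.2,"xyz":[0,0,-30],"turn":0},{"jaw":0.2,"xyz":[0,0,-40],"turn":0},{"jaw":0.2,"xyz":[0,0,-40],"turn":0},{"jaw":0.2,"xyz":[0,0,-20],"turn":0},{"jaw":0.2,"xyz":[0,0,0],"turn":0}], newtons=50)

```text
clock: 11.65
tcp_pos: [0.6228, -0.1867, 0.2053]
tcp_rot: [0.402, 0.914, 0.001, -0.056]
force: [-1.7, 0.7, 0.9]
opening: 0.0516
```

```bash
cat >> h.py <<'E'
def st():
    s=arm.sense(); T=R.from_quat(s['tcp_rot']).as_matrix(); q=s['q']
    print('t',round(s['clock'],2),'pos',s['tcp_pos'].round(4),'yaw',np.degrees(np.arctan2(T[1,0],T[0,0])).round(1),'pitcherr',(q[1]+q[2]+q[4]-np.pi).round(4),'tz',T[:,2].round(4),'q',q.round(3),'r',np.hypot(*s['tcp_pos'][:2]).round(3))
    u=T.T@np.array([np.cos(q[0]),np.sin(q[0]),0]); print('radial dir in tool',u.round(3),'F',s['force'].round(1),'open',round(s['opening'],4))
E
python3 -c "
from h import *
p,d,c=look('w11');st()"
```

```text
11.65 [ 0.6228 -0.1867  0.2053] q6 -1.122 toolx deg 132.4 tz [-0.102  0.047 -0.994]
CO [0.6539 0.0526 0.0438] [167.5] [0.0407] (479, 42) (np.int64(431), np.int64(527), np.int64(0), np.int64(89))
CO [ 0.4326 -0.1356  0.1179] [] [] (110, 122) (np.int64(82), np.int64(141), np.int64(97), np.int64(149))
CO [ 0.6259 -0.1902  0.0427] [82.3] [0.0542] (302, 224) (np.int64(253), np.int64(326), np.int64(185), np.int64(245))
CO [ 0.5794 -0.3217  0.0372] [174.6] [0.0401] (169, 257) (np.int64(139), np.int64(212), np.int64(228), np.int64(296))
CAN {'knob': array([ 0.6099, -0.1811]), 'kr': 0.025, 'n': 811, 'lid': array([ 0.6104, -0.1806,  0.0356]), 'lat': array([ 0.6159, -0.1496]), 'nl': 647, 'ang': np.float64(80.0), 'angk': np.float64(79.2), 'Z': np.float64(0.0899)}
t 11.7 pos [ 0.6224 -0.1865  0.2037] yaw 132.4 pitcherr 0.1139 tz [-0.1034  0.0475 -0.9935] q [-0.381  0.402  1.047  0.006  1.806 -1.122] r 0.65
radial dir in tool [-0.895  0.431 -0.114] F [-0.1  0.2  0.3] open 0.0513
```

>>> step_arm(commands=[{"jaw":0.2,"xyz":[-35,17,-5],"turn":0},{"jaw":0.2,"xyz":[-35,17,-5],"turn":0},{"jaw":0.2,"xyz":[-35,17,-5],"turn":0},{"jaw":0.2,"xyz":[0,0,0],"turn":0}], newtons=50)

```text
clock: 12.03
tcp_pos: [0.7262, -0.2272, 0.1806]
tcp_rot: [0.402, 0.913, 0.0, -0.076]
force: [0.2, -0.0, -3.9]
opening: 0.0509
```

```bash
python3 -c "
from h import *
st()"
```

```text
t 12.03 pos [ 0.7262 -0.2272  0.1806] yaw 132.3 pitcherr 0.1511 tz [-0.1377  0.0613 -0.9886] q [-0.38   0.726  0.621  0.006  1.947 -1.12 ] r 0.761
radial dir in tool [-0.891  0.429 -0.151] F [ 0.2 -0.  -3.9] open 0.0509
```

>>> step_arm(commands=[{"jaw":0.2,"xyz":[-35,17,-20],"turn":0},{"jaw":0.2,"xyz":[-35,17,-20],"turn":0},{"jaw":0.2,"xyz":[-35,17,-20],"turn":0}], newtons=50)

```text
clock: 12.28
tcp_pos: [0.7733, -0.2479, 0.1515]
tcp_rot: [0.4, 0.911, 0.001, -0.101]
force: [-1.6, 1.2, -5.5]
opening: 0.0516
```

```bash
python3 -c "
from h import *
st()"
```

```text
t 12.28 pos [ 0.7733 -0.2479  0.1515] yaw 132.1 pitcherr 0.2023 tz [-0.1833  0.0826 -0.9796] q [-0.383  0.965  0.287  0.009  2.092 -1.122] r 0.812
radial dir in tool [-0.884  0.422 -0.201] F [-1.6  1.2 -5.5] open 0.0516
```

>>> step_arm(commands=[{"jaw":0.2,"xyz":[34,-16,0],"turn":0},{"jaw":0.2,"xyz":[34,-16,0],"turn":0},{"jaw":0.2,"xyz":[34,-16,0],"turn":0},{"jaw":0.2,"xyz":[34,-16,4],"turn":0},{"jaw":0.2,"xyz":[34,-16,4],"turn":0},{"jaw":0.2,"xyz":[34,-16,4],"turn":0}], newtons=50)

```text
clock: 12.78
tcp_pos: [0.5662, -0.1654, 0.1372]
tcp_rot: [0.401, 0.907, 0.0, -0.129]
force: [0.5, -0.3, 1.3]
opening: 0.0517
```

```bash
python3 -c "
from h import *
st()"
```

```text
t 12.78 pos [ 0.5662 -0.1654  0.1372] yaw 131.6 pitcherr 0.2586 tz [-0.2339  0.1036 -0.9667] q [-0.385  0.396  1.204  0.008  1.799 -1.123] r 0.59
radial dir in tool [-0.871  0.419 -0.256] F [ 0.5 -0.3  1.3] open 0.0517
```

>>> step_arm(commands=[{"jaw":0.2,"xyz":[0,0,-20],"turn":0},{"jaw":0.2,"xyz":[0,0,-20],"turn":0},{"jaw":0.2,"xyz":[0,0,0],"turn":0},{"jaw":0.2,"xyz":[0,0,0],"turn":0}], newtons=50)

```text
clock: 13.12
tcp_pos: [0.5503, -0.1585, 0.1571]
tcp_rot: [0.399, 0.904, -0.001, -0.154]
force: [0.2, -0.7, 0.3]
opening: 0.051
```

```bash
python3 -c "
from h import *
st()"
```

```text
t 13.12 pos [ 0.5503 -0.1585  0.1571] yaw 131.3 pitcherr 0.3095 tz [-0.2793  0.1218 -0.9524] q [-0.384  0.386  1.188  0.009  1.877 -1.123] r 0.573
radial dir in tool [-0.858  0.413 -0.305] F [ 0.2 -0.7  0.3] open 0.051
```

>>> step_arm(commands=[{"jaw":0.2,"xyz":[0,0,0],"turn":0},{"jaw":0.2,"xyz":[0,0,0],"turn":0},{"jaw":0.2,"xyz":[0,0,0],"turn":0},{"jaw":0.2,"xyz":[0,0,0],"turn":0}], newtons=50)

```text
clock: 13.45
tcp_pos: [0.5518, -0.1592, 0.1544]
tcp_rot: [0.399, 0.904, -0.001, -0.154]
force: [-0.2, -0.2, 0.4]
opening: 0.0513
```

```bash
python3 -c "
from h import *
st()"
```

```text
t 13.45 pos [ 0.5518 -0.1592  0.1544] yaw 131.3 pitcherr 0.3081 tz [-0.2781  0.1214 -0.9529] q [-0.384  0.39   1.187  0.009  1.872 -1.123] r 0.574
radial dir in tool [-0.859  0.413 -0.303] F [-0.2 -0.2  0.4] open 0.0513
```

>>> step_arm(commands=[{"jaw":0.2,"xyz":[8.6,-4,3],"turn":0},{"jaw":0.2,"xyz":[8.6,-4,3],"turn":0},{"jaw":0.2,"xyz":[8.6,-4,3],"turn":0},{"jaw":0.2,"xyz":[8.6,-4,3],"turn":0},{"jaw":0.2,"xyz":[0,0,0],"turn":0}], newtons=50)

```text
clock: 13.87
tcp_pos: [0.5168, -0.1448, 0.1525]
tcp_rot: [0.399, 0.904, -0.001, -0.153]
force: [1.0, 0.5, 0.4]
opening: 0.0508
```

```bash
python3 -c "
from h import *
st()"
```

```text
t 13.87 pos [ 0.5168 -0.1448  0.1525] yaw 131.3 pitcherr 0.3066 tz [-0.2766  0.121  -0.9533] q [-0.384  0.307  1.3    0.009  1.842 -1.122] r 0.537
radial dir in tool [-0.859  0.414 -0.302] F [1.  0.5 0.4] open 0.0508
```

>>> step_arm(commands=[{"jaw":0.2,"xyz":[-8.6,4,-3],"turn":0},{"jaw":0.2,"xyz":[-8.6,4,-3],"turn":0},{"jaw":0.2,"xyz":[-8.6,4,-3],"turn":0},{"jaw":0.2,"xyz":[-8.6,4,-3],"turn":0},{"jaw":0.2,"xyz":[0,0,0],"turn":0}], newtons=50)

```text
clock: 14.28
tcp_pos: [0.5578, -0.162, 0.1524]
tcp_rot: [0.399, 0.904, -0.0, -0.151]
force: [-0.3, 0.3, -0.7]
opening: 0.0508
```

```bash
python3 -c "
from h import *
st()"
```

```text
t 14.28 pos [ 0.5578 -0.162   0.1524] yaw 131.4 pitcherr 0.3021 tz [-0.2726  0.1193 -0.9547] q [-0.385  0.401  1.176  0.009  1.867 -1.123] r 0.581
radial dir in tool [-0.861  0.414 -0.297] F [-0.3  0.3 -0.7] open 0.0508
```

>>> step_arm(commands=[{"jaw":0.2,"xyz":[12,-6,-14],"turn":0},{"jaw":0.2,"xyz":[12,-6,-14],"turn":0},{"jaw":0.2,"xyz":[12,-6,-14],"turn":0},{"jaw":0.2,"xyz":[12,-6,-14],"turn":0},{"jaw":0.2,"xyz":[12,-6,-14],"turn":0},{"jaw":0.2,"xyz":[4,-2,-14],"turn":0},{"jaw":0.2,"xyz":[4,-2,-14],"turn":0},{"jaw":0.2,"xyz":[4,-2,-14],"turn":0},{"jaw":0.2,"xyz":[4,-2,-14],"turn":0},{"jaw":0.2,"xyz":[4,-2,-14],"turn":0},{"jaw":0.2,"xyz":[0,0,0],"turn":0}], newtons=50)

```text
clock: 15.2
tcp_pos: [0.5069, -0.1445, 0.3326]
tcp_rot: [0.399, 0.905, -0.001, -0.149]
force: [-0.1, 0.6, 1.3]
opening: 0.0513
```

```bash
python3 -c "
from h import *
st()"
```

```text
t 15.2 pos [ 0.5069 -0.1445  0.3326] yaw 131.4 pitcherr 0.2995 tz [-0.2704  0.1181 -0.9555] q [-0.389  0.254  1.008  0.008  2.179 -1.125] r 0.527
radial dir in tool [-0.863  0.409 -0.295] F [-0.1  0.6  1.3] open 0.0513
```

>>> step_arm(commands=[{"jaw":0.2,"xyz":[-11,5,38],"turn":0},{"jaw":0.2,"xyz":[-11,5,38],"turn":0},{"jaw":0.2,"xyz":[-11,5,38],"turn":0},{"jaw":0.2,"xyz":[0,0,0],"turn":0},{"jaw":0.2,"xyz":[0,0,0],"turn":0}], newtons=50)

```text
clock: 15.62
tcp_pos: [0.5056, -0.1437, 0.2159]
tcp_rot: [0.399, 0.905, -0.0, -0.144]
force: [-0.1, -0.2, 2.1]
opening: 0.0511
```

```bash
python3 -c "
from h import *
st()"
```

```text
t 15.62 pos [ 0.5056 -0.1437  0.2159] yaw 131.5 pitcherr 0.2887 tz [-0.261   0.1141 -0.9586] q [-0.389  0.244  1.248  0.007  1.938 -1.127] r 0.526
radial dir in tool [-0.866  0.411 -0.285] F [-0.1 -0.2  2.1] open 0.0511
```

```bash
cat > fit.py <<'E'
import numpy as np
from scipy.optimize import least_squares
D=[(.087,1.371,1.684,np.hypot(.245,.493),.231),(.2286,1.2157,1.6976,np.hypot(.5443,.2816),.2283),(.3364,1.0988,1.7166,np.hypot(.654,.0571),.2195),(.4309,1.2866,1.5195,.6391,.0647),
(.402,1.047,1.806,.650,.2037),(.726,.621,1.947,.761,.1806),(.965,.287,2.092,.812,.1515),(.396,1.204,1.799,.590,.1372),(.39,1.187,1.872,.574,.1544),(.307,1.3,1.842,.537,.1525),(.254,1.008,2.179,.527,.3326),(.244,1.248,1.938,.526,.2159)]
D=np.array(D)
def fk(p,q2,q3,q5):
    h,L1,a2,L2,b2,L3,b3=p
    r=L1*np.sin(q2+a2)+L2*np.sin(q2+q3+b2)+L3*np.sin(q2+q3+q5+b3)
    z=h+L1*np.cos(q2+a2)+L2*np.cos(q2+q3+b2)+L3*np.cos(q2+q3+q5+b3); return r,z
f=lambda p:np.r_[fk(p,*D[:,:3].T)[0]-D[:,3],fk(p,*D[:,:3].T)[1]-D[:,4]]
s=least_squares(f,[.2,.4,0,.4,0,.25,0]); print(s.x.round(4),abs(s.fun).max())
for t in [(.0,.5,2.65),(.2,.4,2.65),(-.2,.9,2.65),(-.4,1.2,2.65),(-.3,2.55,1.0),(-.6,2.55,1.2),(-.7,2.55,1.1)]: print(t,np.round(fk(s.x,*t),3),sum(t)-np.pi)
E
python3 fit.py
```

```text
[ 0.1534  0.4473  0.0017  0.5112  0.1989  0.3233 -0.0042] 0.0006621264945809724
(0.0, 0.5, 2.65) [0.328 0.669] 0.008407346410206795
(0.2, 0.4, 2.65) [0.422 0.627] 0.10840734641020688
(-0.2, 0.9, 2.65) [0.246 0.594] 0.20840734641020697
(-0.4, 1.2, 2.65) [0.159 0.534] 0.3084073464102066
(-0.3, 2.55, 1.0) [ 0.161 -0.134] 0.10840734641020688
(-0.6, 2.55, 1.2) [ 0.175 -0.08 ] 0.008407346410206795
(-0.7, 2.55, 1.1) [ 0.229 -0.056] -0.19159265358979294
```

>>> step_arm(commands=[{"jaw":0.2,"xyz":[14,-6.5,-27],"turn":0},{"jaw":0.2,"xyz":[14,-6.5,-27],"turn":0},{"jaw":0.2,"xyz":[14,-6.5,-27],"turn":0},{"jaw":0.2,"xyz":[14,-6.5,-27],"turn":0},{"jaw":0.2,"xyz":[14,-6.5,-27],"turn":0},{"jaw":0.2,"xyz":[14,-6.5,-27],"turn":0},{"jaw":0.2,"xyz":[14,-6.5,-27],"turn":0},{"jaw":0.2,"xyz":[14,-6.5,-27],"turn":0},{"jaw":0.2,"xyz":[14,-6.5,-27],"turn":0},{"jaw":0.2,"xyz":[14,-6.5,-27],"turn":0},{"jaw":0.2,"xyz":[14,-6.5,-27],"turn":0},{"jaw":0.2,"xyz":[14,-6.5,-27],"turn":0}], newtons=50)

```text
clock: 16.62
tcp_pos: [0.4084, -0.1055, 0.5916]
tcp_rot: [0.401, 0.909, 0.001, -0.108]
force: [-0.8, -0.3, -0.3]
opening: 0.0513
```

```bash
python3 -c "
from h import *
st()"
```

```text
t 16.62 pos [ 0.4084 -0.1055  0.5916] yaw 131.9 pitcherr 0.2173 tz [-0.1967  0.0885 -0.9765] q [-0.393  0.196  0.508  0.014  2.655 -1.12 ] r 0.422
radial dir in tool [-0.884  0.415 -0.216] F [-0.8 -0.3 -0.3] open 0.0513
```

>>> step_arm(commands=[{"jaw":0.2,"xyz":[9,-4,-8],"turn":0},{"jaw":0.2,"xyz":[9,-4,-8],"turn":0},{"jaw":0.2,"xyz":[9,-4,-8],"turn":0}], newtons=50)

```text
clock: 16.87
tcp_pos: [0.378, -0.0927, 0.6121]
tcp_rot: [0.402, 0.912, 0.002, -0.086]
force: [-0.9, -0.2, 0.6]
opening: 0.051
```

```bash
python3 -c "
from h import *
st()"
```

```text
t 16.87 pos [ 0.378  -0.0927  0.6121] yaw 132.1 pitcherr 0.1713 tz [-0.1548  0.0718 -0.9853] q [-0.392  0.122  0.535  0.015  2.655 -1.119] r 0.389
radial dir in tool [-0.892  0.419 -0.17 ] F [-0.9 -0.2  0.6] open 0.051
```

>>> step_arm(commands=[{"jaw":0.2,"xyz":[6,-3,-9],"turn":0},{"jaw":0.2,"xyz":[6,-3,-9],"turn":0},{"jaw":0.2,"xyz":[6,-3,-9],"turn":0},{"jaw":0.2,"xyz":[6,-3,-9],"turn":0},{"jaw":0.2,"xyz":[6,-3,-9],"turn":0},{"jaw":0.2,"xyz":[6,-3,-9],"turn":0}], newtons=50)

```text
clock: 17.37
tcp_pos: [0.3392, -0.0783, 0.63]
tcp_rot: [0.403, 0.913, 0.003, -0.063]
force: [-0.1, 0.4, -0.1]
opening: 0.0516
```

```bash
python3 -c "
from h import *
st()"
```

```text
t 17.37 pos [ 0.3392 -0.0783  0.63  ] yaw 132.2 pitcherr 0.126 tz [-0.113   0.0554 -0.992 ] q [-0.397  0.031  0.582  0.016  2.654 -1.123] r 0.348
radial dir in tool [-0.9    0.418 -0.126] F [-0.1  0.4 -0.1] open 0.0516
```

>>> step_arm(commands=[{"jaw":0.2,"xyz":[2,-1,-14],"turn":0},{"jaw":0.2,"xyz":[2,-1,-14],"turn":0},{"jaw":0.2,"xyz":[2,-1,-14],"turn":0},{"jaw":0.2,"xyz":[2,-1,-14],"turn":0},{"jaw":0.2,"xyz":[2,-1,-14],"turn":0}], newtons=50)

```text
clock: 17.78
tcp_pos: [0.3343, -0.0771, 0.6468]
tcp_rot: [0.404, 0.914, 0.003, -0.037]
force: [-0.9, -0.6, 0.8]
opening: 0.0511
```

```bash
python3 -c "
from h import *
st()"
```

```text
t 17.78 pos [ 0.3343 -0.0771  0.6468] yaw 132.3 pitcherr 0.0746 tz [-0.0655  0.0365 -0.9972] q [-0.4    0.023  0.539  0.017  2.654 -1.124] r 0.343
radial dir in tool [-0.906  0.417 -0.075] F [-0.9 -0.6  0.8] open 0.0511
```

>>> step_arm(commands=[{"jaw":0.2,"xyz":[2,-1,-14],"turn":0},{"jaw":0.2,"xyz":[2,-1,-14],"turn":0},{"jaw":0.2,"xyz":[2,-1,-14],"turn":0},{"jaw":0.2,"xyz":[2,-1,-14],"turn":0},{"jaw":0.2,"xyz":[2,-1,-14],"turn":0},{"jaw":0.2,"xyz":[2,-1,-14],"turn":0},{"jaw":0.2,"xyz":[2,-1,-14],"turn":0},{"jaw":0.2,"xyz":[2,-1,-14],"turn":0}], newtons=50)

```text
clock: 18.45
tcp_pos: [0.3212, -0.0727, 0.6748]
tcp_rot: [0.404, 0.915, 0.005, 0.005]
force: [-0.3, -0.4, -0.1]
opening: 0.0515
```

```bash
python3 -c "
from h import *
st()"
```

```text
t 18.45 pos [ 0.3212 -0.0727  0.6748] yaw 132.3 pitcherr -0.0111 tz [ 0.0139  0.0045 -0.9999] q [-0.405  0.004  0.473  0.02   2.654 -1.126] r 0.329
radial dir in tool [-0.91   0.414  0.011] F [-0.3 -0.4 -0.1] open 0.0515
```

```bash
python3 -c "
from h import *
go(.6104,-.1806,.14)"
```

```text
t 18.45 pos [ 0.3212 -0.0727  0.6748] yaw 132.33 q6 -1.13 F [-0.3 -0.4 -0.1] open 0.0515
  tool shift mm [-271.3  134.   538.2] rows 16
```

>>> step_arm(commands=[{"jaw":0.2,"xyz":[-13.5,6.5,27],"turn":0},{"jaw":0.2,"xyz":[-13.5,6.5,27],"turn":0},{"jaw":0.2,"xyz":[-13.5,6.5,27],"turn":0},{"jaw":0.2,"xyz":[-13.5,6.5,27],"turn":0},{"jaw":0.2,"xyz":[-13.5,6.5,27],"turn":0},{"jaw":0.2,"xyz":[-13.5,6.5,27],"turn":0},{"jaw":0.2,"xyz":[-13.5,6.5,27],"turn":0},{"jaw":0.2,"xyz":[-13.5,6.5,27],"turn":0},{"jaw":0.2,"xyz":[-13.5,6.5,27],"turn":0},{"jaw":0.2,"xyz":[-13.5,6.5,27],"turn":0},{"jaw":0.2,"xyz":[-13.5,6.5,27],"turn":0},{"jaw":0.2,"xyz":[-13.5,6.5,27],"turn":0},{"jaw":0.2,"xyz":[-13.5,6.5,27],"turn":0},{"jaw":0.2,"xyz":[-13.5,6.5,27],"turn":0},{"jaw":0.2,"xyz":[-13.5,6.5,27],"turn":0},{"jaw":0.2,"xyz":[0,0,0],"turn":0}], newtons=50)

```text
clock: 19.78
tcp_pos: [0.5457, -0.1589, 0.2664]
tcp_rot: [0.404, 0.915, 0.005, 0.018]
force: [0.2, -0.1, -2.4]
opening: 0.0516
```

```bash
python3 -c "
from h import *
st();go(.6104,-.1806,.12);look('w12')"
```

```text
t 19.78 pos [ 0.5457 -0.1589  0.2664] yaw 132.3 pitcherr -0.0367 tz [ 0.0374 -0.0055 -0.9993] q [-0.388  0.097  1.292  0.009  1.716 -1.126] r 0.568
radial dir in tool [-0.903  0.429  0.037] F [ 0.2 -0.1 -2.4] open 0.0516
t 19.78 pos [ 0.5457 -0.1589  0.2664] yaw 132.33 q6 -1.13 F [ 0.2 -0.1 -2.4] open 0.0516
  tool shift mm [-55.3  29.6 148.8] rows 5 
19.78 [ 0.5457 -0.1589  0.2664] q6 -1.126 toolx deg 132.3 tz [ 0.037 -0.006 -0.999]
CO [0.6536 0.0531 0.0437] [164.5] [0.0489] (463, 90) (np.int64(425), np.int64(502), np.int64(49), np.int64(130))
CO [ 0.4367 -0.1312  0.1224] [] [] (152, 159) (np.int64(127), np.int64(179), np.int64(139), np.int64(182))
CO [ 0.59   -0.3198  0.0405] [177.8] [0.0505] (222, 269) (np.int64(179), np.int64(244), np.int64(244), np.int64(302))
CAN {'knob': array([ 0.6086, -0.1805]), 'kr': 0.0248, 'n': 514, 'lid': array([ 0.6105, -0.1787,  0.0368]), 'lat': array([ 0.6124, -0.15  ]), 'nl': 542, 'ang': np.float64(86.3), 'angk': np.float64(82.9), 'Z': np.float64(0.0898)}
CAN {'knob': array([ 0.6057, -0.4767]), 'kr': 0.0406, 'n': 362, 'lid': array([ 0.5966, -0.5079,  0.0384]), 'lat': array([ 0.6302, -0.4864]), 'nl': 82, 'ang': np.float64(32.7), 'angk': np.float64(-21.6), 'Z': np.float64(0.088)}
```

>>> step_arm(commands=[{"jaw":0.2,"xyz":[-12,6,24],"turn":0},{"jaw":0.2,"xyz":[-12,6,28],"turn":0},{"jaw":0.2,"xyz":[-12,6,28],"turn":0},{"jaw":0.2,"xyz":[-12,6,28],"turn":0},{"jaw":0.2,"xyz":[-8,4,28],"turn":0},{"jaw":0.2,"xyz":[-4,2,20],"turn":0},{"jaw":0.2,"xyz":[0,0,0],"turn":0}], newtons=50)

```text
clock: 20.42
tcp_pos: [0.6227, -0.1868, 0.1336]
tcp_rot: [0.403, 0.914, 0.006, 0.034]
force: [-1.4, 0.0, -1.1]
opening: 0.0512
```

```bash
python3 -c "
from h import *
st();go(.6107,-.1800,.066);look('w13')"
```

```text
t 20.42 pos [ 0.6227 -0.1868  0.1336] yaw 132.3 pitcherr -0.0689 tz [ 0.0672 -0.0174 -0.9976] q [-0.383  0.295  1.323  0.009  1.454 -1.124] r 0.65
radial dir in tool [-0.899  0.432  0.069] F [-1.4  0.  -1.1] open 0.0512
t 20.42 pos [ 0.6227 -0.1868  0.1336] yaw 132.34 q6 -1.12 F [-1.4  0.  -1.1] open 0.0512
  tool shift mm [17.1 -6.8 66.5] rows 2 
20.42 [ 0.6227 -0.1868  0.1336] q6 -1.124 toolx deg 132.3 tz [ 0.067 -0.017 -0.998]
CO [0.6531 0.0528 0.0444] [] [] (517, 18) (np.int64(470), np.int64(559), np.int64(0), np.int64(43))
CO [ 0.4442 -0.219   0.0365] [] [] (33, 95) (np.int64(0), np.int64(76), np.int64(57), np.int64(126))
CO [ 0.6228 -0.1928  0.0467] [81.3] [0.06] (315, 202) (np.int64(298), np.int64(323), np.int64(177), np.int64(234))
CO [ 0.5847 -0.3212  0.0417] [175.8] [0.0455] (135, 266) (np.int64(88), np.int64(187), np.int64(226), np.int64(312))
CAN {'knob': array([ 0.6091, -0.1806]), 'kr': 0.0258, 'n': 1570, 'lid': array([ 0.6102, -0.181 ,  0.0354]), 'lat': array([ 0.6147, -0.1491]), 'nl': 1365, 'ang': np.float64(81.9), 'angk': np.float64(79.8), 'Z': np.float64(0.0899)}
```

>>> step_arm(commands=[{"jaw":0.2,"xyz":[0,0,-40],"turn":0},{"jaw":0.2,"xyz":[0,0,-40],"turn":0},{"jaw":0.2,"xyz":[0,0,-40],"turn":0},{"jaw":0.2,"xyz":[0,0,-40],"turn":0},{"jaw":0.2,"xyz":[0,0,0],"turn":0}], newtons=50)

```text
clock: 20.88
tcp_pos: [0.6083, -0.1824, 0.3121]
tcp_rot: [0.403, 0.914, 0.006, 0.039]
force: [-0.5, 0.2, 2.4]
opening: 0.0514
```

```bash
python3 -c "
from h import *
st();go(.6104,-.1808,.09)"
```

```text
t 20.88 pos [ 0.6083 -0.1824  0.3121] yaw 132.3 pitcherr -0.0786 tz [ 0.0762 -0.0211 -0.9969] q [-0.385  0.222  1.061  0.009  1.78  -1.123] r 0.635
radial dir in tool [-0.9    0.429  0.079] F [-0.5  0.2  2.4] open 0.0514
t 20.88 pos [ 0.6083 -0.1824  0.3121] yaw 132.35 q6 -1.12 F [-0.5  0.2  2.4] open 0.0514
  tool shift mm [ 14.6  -6.7 221.6] rows 6
```

>>> step_arm(commands=[{"jaw":0.2,"xyz":[-27,13,2],"turn":0},{"jaw":0.2,"xyz":[-27,13,2],"turn":0},{"jaw":0.2,"xyz":[-27,13,2],"turn":0},{"jaw":0.2,"xyz":[-27,13,2],"turn":0},{"jaw":0.2,"xyz":[0,0,0],"turn":0}], newtons=50)

```text
clock: 21.3
tcp_pos: [0.719, -0.2261, 0.34]
tcp_rot: [0.402, 0.914, 0.006, 0.054]
force: [0.6, -2.0, -2.7]
opening: 0.051
```

```bash
python3 -c "
from h import *
st()"
```

```text
t 21.3 pos [ 0.719  -0.2261  0.34  ] yaw 132.3 pitcherr -0.1087 tz [ 0.104  -0.0322 -0.9941] q [-0.384  0.513  0.623  0.01   1.897 -1.122] r 0.754
radial dir in tool [-0.897  0.428  0.108] F [ 0.6 -2.  -2.7] open 0.051
```

>>> step_arm(commands=[{"jaw":0.2,"xyz":[-13,6,2],"turn":0},{"jaw":0.2,"xyz":[-13,6,2],"turn":0},{"jaw":0.2,"xyz":[-13,6,2],"turn":0},{"jaw":0.2,"xyz":[-13,6,2],"turn":0},{"jaw":0.2,"xyz":[-13,6,2],"turn":0}], newtons=50)

```text
clock: 21.72
tcp_pos: [0.7774, -0.2504, 0.3522]
tcp_rot: [0.402, 0.914, 0.007, 0.064]
force: [-11.8, 4.9, 6.7]
opening: 0.0514
```

```bash
python3 -c "
from h import *
st()"
```

```text
t 21.72 pos [ 0.7774 -0.2504  0.3522] yaw 132.3 pitcherr -0.129 tz [ 0.1229 -0.0392 -0.9916] q [-0.385  0.725  0.274  0.011  2.014 -1.122] r 0.817
radial dir in tool [-0.896  0.425  0.129] F [-11.8   4.9   6.7] open 0.0514
```

>>> step_arm(commands=[{"jaw":0.2,"xyz":[-11,5,8],"turn":0},{"jaw":0.2,"xyz":[-11,5,8],"turn":0},{"jaw":0.2,"xyz":[-11,5,8],"turn":0},{"jaw":0.2,"xyz":[-11,5,8],"turn":0}], newtons=50)

```text
clock: 22.05
tcp_pos: [0.8056, -0.2638, 0.3214]
tcp_rot: [0.401, 0.913, 0.008, 0.08]
force: [0.2, 0.7, 0.7]
opening: 0.0515
```

```bash
python3 -c "
from h import *
st()"
```

```text
t 22.05 pos [ 0.8056 -0.2638  0.3214] yaw 132.2 pitcherr -0.1609 tz [ 0.1527 -0.0497 -0.987 ] q [-0.388  0.767  0.274  0.013  1.94  -1.125] r 0.848
radial dir in tool [-0.893  0.42   0.16 ] F [0.2 0.7 0.7] open 0.0515
```

>>> step_arm(commands=[{"jaw":0.2,"xyz":[17,-8,-3],"turn":0},{"jaw":0.2,"xyz":[17,-8,-3],"turn":0},{"jaw":0.2,"xyz":[17,-8,-3],"turn":0},{"jaw":0.2,"xyz":[17,-8,-3],"turn":0},{"jaw":0.2,"xyz":[17,-8,-3],"turn":0},{"jaw":0.2,"xyz":[17,-8,-3],"turn":0}], newtons=50)

```text
clock: 22.55
tcp_pos: [0.7027, -0.223, 0.3055]
tcp_rot: [0.402, 0.913, 0.008, 0.076]
force: [0.7, -1.0, -0.0]
opening: 0.0514
```

```bash
python3 -c "
from h import *
st()"
```

```text
t 22.55 pos [ 0.7027 -0.223   0.3055] yaw 132.2 pitcherr -0.1532 tz [ 0.1456 -0.047  -0.9882] q [-0.389  0.41   0.839  0.012  1.739 -1.128] r 0.737
radial dir in tool [-0.895  0.42   0.153] F [ 0.7 -1.  -0. ] open 0.0514
```

>>> step_arm(commands=[{"jaw":0.2,"xyz":[30,-14,-5],"turn":0},{"jaw":0.2,"xyz":[30,-14,-5],"turn":0},{"jaw":0.2,"xyz":[30,-14,-5],"turn":0},{"jaw":0.2,"xyz":[30,-14,-5],"turn":0}], newtons=50)

```text
clock: 22.88
tcp_pos: [0.5762, -0.1712, 0.3061]
tcp_rot: [0.402, 0.912, 0.008, 0.081]
force: [0.1, 0.4, 0.0]
opening: 0.0511
```

```bash
python3 -c "
from h import *
st()"
```

```text
t 22.88 pos [ 0.5762 -0.1712  0.3061] yaw 132.1 pitcherr -0.1626 tz [ 0.1542 -0.0507 -0.9867] q [-0.389  0.081  1.239  0.012  1.659 -1.129] r 0.601
radial dir in tool [-0.893  0.42   0.162] F [0.1 0.4 0. ] open 0.0511
```

>>> step_arm(commands=[{"jaw":0.2,"xyz":[22,-10,-4],"turn":0},{"jaw":0.2,"xyz":[22,-10,-4],"turn":0},{"jaw":0.2,"xyz":[22,-10,-4],"turn":0},{"jaw":0.2,"xyz":[22,-10,-4],"turn":0},{"jaw":0.2,"xyz":[22,-10,-4],"turn":0},{"jaw":0.2,"xyz":[22,-10,-4],"turn":0},{"jaw":0.2,"xyz":[22,-10,-4],"turn":0},{"jaw":0.2,"xyz":[22,-10,-4],"turn":0},{"jaw":0.2,"xyz":[22,-10,-4],"turn":0},{"jaw":0.2,"xyz":[22,-10,-4],"turn":0},{"jaw":0.2,"xyz":[0,0,0],"turn":0}], newtons=50)

```text
clock: 23.8
tcp_pos: [0.3373, -0.0695, 0.3178]
tcp_rot: [0.4, 0.911, 0.009, 0.102]
force: [0.0, 1.5, 0.7]
opening: 0.0513
```

```bash
python3 -c "
from h import *
st()"
```

```text
t 23.8 pos [ 0.3373 -0.0695  0.3178] yaw 132.0 pitcherr -0.204 tz [ 0.192  -0.0654 -0.9792] q [-0.378 -0.531  1.713  0.01   1.755 -1.117] r 0.344
radial dir in tool [-0.882  0.425  0.203] F [0.  1.5 0.7] open 0.0513
```

>>> step_arm(commands=[{"jaw":0.2,"xyz":[11,-5,-3],"turn":0},{"jaw":0.2,"xyz":[11,-5,-3],"turn":0},{"jaw":0.2,"xyz":[11,-5,-3],"turn":0},{"jaw":0.2,"xyz":[11,-5,-3],"turn":0},{"jaw":0.2,"xyz":[11,-5,-3],"turn":0},{"jaw":0.2,"xyz":[11,-5,-3],"turn":0}], newtons=50)

```text
clock: 24.3
tcp_pos: [0.2684, -0.0405, 0.3265]
tcp_rot: [0.4, 0.91, 0.009, 0.113]
force: [-0.9, -0.4, -0.3]
opening: 0.0513
```

```bash
python3 -c "
from h import *
st()"
```

```text
t 24.3 pos [ 0.2684 -0.0405  0.3265] yaw 131.9 pitcherr -0.2263 tz [ 0.2122 -0.0734 -0.9745] q [-0.37  -0.716  1.786  0.009  1.845 -1.109] r 0.271
radial dir in tool [-0.874  0.431  0.224] F [-0.9 -0.4 -0.3] open 0.0513
```

>>> step_arm(commands=[{"jaw":0.2,"xyz":[9,-4,-2],"turn":0},{"jaw":0.2,"xyz":[9,-4,-2],"turn":0},{"jaw":0.2,"xyz":[9,-4,-2],"turn":0},{"jaw":0.2,"xyz":[9,-4,-2],"turn":0}], newtons=50)

```text
clock: 24.63
tcp_pos: [0.2474, -0.0246, 0.3341]
tcp_rot: [0.401, 0.909, 0.006, 0.109]
force: [-0.3, -0.7, 0.4]
opening: 0.0514
```

```bash
python3 -c "
from h import *
st()"
```

```text
t 24.63 pos [ 0.2474 -0.0246  0.3341] yaw 131.8 pitcherr -0.2195 tz [ 0.2041 -0.0762 -0.976 ] q [-0.317 -0.756  1.784 -0.009  1.894 -1.06 ] r 0.249
radial dir in tool [-0.849  0.481  0.218] F [-0.3 -0.7  0.4] open 0.0514
```

>>> step_arm(commands=[{"jaw":0.2,"xyz":[9,-4.5,0],"turn":0},{"jaw":0.2,"xyz":[9,-4.5,0],"turn":0},{"jaw":0.2,"xyz":[9,-4.5,0],"turn":0},{"jaw":0.2,"xyz":[9,-4.5,0],"turn":0},{"jaw":0.2,"xyz":[9,-4.5,0],"turn":0}], newtons=50)

```text
clock: 25.05
tcp_pos: [0.2351, -0.0025, 0.3373]
tcp_rot: [0.402, 0.91, -0.001, 0.097]
force: [-1.0, 0.4, -0.1]
opening: 0.0511
```

```bash
python3 -c "
from h import *
st()"
```

```text
t 25.05 pos [ 0.2351 -0.0025  0.3373] yaw 131.9 pitcherr -0.1893 tz [ 0.1758 -0.0792 -0.9812] q [-0.191 -0.756  1.774 -0.048  1.934 -0.951] r 0.235
radial dir in tool [-0.785  0.591  0.188] F [-1.   0.4 -0.1] open 0.0511
```

>>> step_arm(commands=[{"jaw":0.2,"xyz":[-10,-12.5,0],"turn":0},{"jaw":0.2,"xyz":[-10,-12.5,0],"turn":0},{"jaw":0.2,"xyz":[-10,-12.5,0],"turn":0},{"jaw":0.2,"xyz":[-10,-12.5,0],"turn":0},{"jaw":0.2,"xyz":[-10,-12.5,0],"turn":0},{"jaw":0.2,"xyz":[-10,-12.5,0],"turn":0}], newtons=50)

```text
clock: 25.55
tcp_pos: [0.2263, -0.0926, 0.3449]
tcp_rot: [0.388, 0.917, 0.0, 0.095]
force: [0.3, -0.6, -0.4]
opening: 0.0513
```

```bash
python3 -c "
from h import *
st()"
```

```text
t 25.55 pos [ 0.2263 -0.0926  0.3449] yaw 133.7 pitcherr -0.183 tz [ 0.1749 -0.0734 -0.9819] q [-0.7   -0.741  1.752  0.061  1.947 -1.441] r 0.244
radial dir in tool [-0.979  0.095  0.181] F [ 0.3 -0.6 -0.4] open 0.0513
```

>>> step_arm(commands=[{"jaw":0.2,"xyz":[9.5,14.5,0],"turn":0},{"jaw":0.2,"xyz":[9.5,14.5,0],"turn":0},{"jaw":0.2,"xyz":[9.5,14.5,0],"turn":0},{"jaw":0.2,"xyz":[8,-4,0],"turn":0},{"jaw":0.2,"xyz":[8,-4,0],"turn":0}], newtons=50)

```text
clock: 25.97
tcp_pos: [0.228, -0.0449, 0.3413]
tcp_rot: [0.408, 0.909, -0.004, 0.089]
force: [-0.4, -0.2, -0.1]
opening: 0.0516
```

```bash
python3 -c "
from h import *
st()"
```

```text
t 25.97 pos [ 0.228  -0.0449  0.3413] yaw 131.3 pitcherr -0.179 tz [ 0.1591 -0.0802 -0.984 ] q [-0.431 -0.757  1.764 -0.007  1.955 -1.161] r 0.232
radial dir in tool [-0.901  0.395  0.178] F [-0.4 -0.2 -0.1] open 0.0516
```

>>> step_arm(commands=[{"jaw":0.2,"xyz":[14,-6,-2],"turn":0},{"jaw":0.2,"xyz":[14,-6,-2],"turn":0},{"jaw":0.2,"xyz":[14,-6,-2],"turn":0},{"jaw":0.2,"xyz":[14,-6,-2],"turn":0}], newtons=50)

```text
clock: 26.3
tcp_pos: [0.2104, -0.0192, 0.3544]
tcp_rot: [0.409, 0.91, -0.012, 0.071]
force: [-0.1, 0.6, 0.4]
opening: 0.0511
```

```bash
python3 -c "
from h import *
st()"
```

```text
t 26.3 pos [ 0.2104 -0.0192  0.3544] yaw 131.4 pitcherr -0.1381 tz [ 0.119  -0.0798 -0.9897] q [-0.296 -0.756  1.732 -0.046  2.028 -1.045] r 0.211
radial dir in tool [-0.843  0.52   0.137] F [-0.1  0.6  0.4] open 0.0511
```

>>> step_arm(commands=[{"jaw":0.2,"xyz":[-6.5,-15,0],"turn":0},{"jaw":0.2,"xyz":[-6.5,-15,0],"turn":0},{"jaw":0.2,"xyz":[-6.5,-15,0],"turn":0},{"jaw":0.2,"xyz":[15,0,-2],"turn":0},{"jaw":0.2,"xyz":[15,0,-2],"turn":0},{"jaw":0.2,"xyz":[15,0,-2],"turn":0},{"jaw":0.2,"xyz":[15,0,-2],"turn":0}], newtons=50)

```text
clock: 26.88
tcp_pos: [0.1877, -0.0256, 0.3755]
tcp_rot: [0.413, 0.909, -0.019, 0.051]
force: [0.0, -0.9, 1.2]
opening: 0.0511
```

```bash
python3 -c "
from h import *
st()"
```

```text
t 26.88 pos [ 0.1877 -0.0256  0.3755] yaw 131.1 pitcherr -0.1008 tz [ 0.0777 -0.0775 -0.994 ] q [-0.359 -0.756  1.684 -0.053  2.113 -1.106] r 0.189
radial dir in tool [-0.875  0.474  0.1  ] F [ 0.  -0.9  1.2] open 0.0511
```

>>> step_arm(commands=[{"jaw":0.2,"xyz":[-8,-13.5,0],"turn":0},{"jaw":0.2,"xyz":[-8,-13.5,0],"turn":0},{"jaw":0.2,"xyz":[-8,-13.5,0],"turn":0},{"jaw":0.2,"xyz":[-8,-13.5,0],"turn":0},{"jaw":0.2,"xyz":[15,-1,-2],"turn":0},{"jaw":0.2,"xyz":[15,-1,-2],"turn":0},{"jaw":0.2,"xyz":[15,-1,-2],"turn":0},{"jaw":0.2,"xyz":[15,-1,-2],"turn":0}], newtons=50)

```text
clock: 27.55
tcp_pos: [0.1599, -0.0524, 0.4015]
tcp_rot: [0.407, 0.913, -0.022, 0.033]
force: [0.2, 0.0, 0.3]
opening: 0.0515
```

```bash
python3 -c "
from h import *
st()"
```

```text
t 27.55 pos [ 0.1599 -0.0524  0.4015] yaw 132.0 pitcherr -0.0724 tz [ 0.0416 -0.0668 -0.9969] q [-0.595 -0.756  1.624 -0.04   2.201 -1.352] r 0.168
radial dir in tool [-0.968  0.241  0.072] F [0.2 0.  0.3] open 0.0515
```

>>> step_arm(commands=[{"jaw":0.2,"xyz":[-5,-14,0],"turn":0},{"jaw":0.2,"xyz":[-5,-14,0],"turn":0},{"jaw":0.2,"xyz":[-5,-14,0],"turn":0},{"jaw":0.2,"xyz":[-5,-14,0],"turn":0},{"jaw":0.2,"xyz":[15,2,-1],"turn":0},{"jaw":0.2,"xyz":[15,2,-1],"turn":0},{"jaw":0.2,"xyz":[15,2,-1],"turn":0},{"jaw":0.2,"xyz":[15,2,-1],"turn":0}], newtons=50)

```text
clock: 28.22
tcp_pos: [0.1268, -0.0727, 0.4267]
tcp_rot: [0.404, 0.914, -0.021, 0.015]
force: [0.5, 0.2, -0.2]
opening: 0.0514
```

```bash
python3 -c "
from h import *
st()"
```

```text
t 28.22 pos [ 0.1268 -0.0727  0.4267] yaw 132.4 pitcherr -0.0455 tz [ 0.0103 -0.0509 -0.9987] q [-0.857 -0.756  1.566 -0.034  2.286 -1.619] r 0.146
radial dir in tool [-0.999 -0.025  0.045] F [ 0.5  0.2 -0.2] open 0.0514
```

>>> step_arm(commands=[{"jaw":0.2,"xyz":[-1,-15.5,0],"turn":0},{"jaw":0.2,"xyz":[-1,-15.5,0],"turn":0},{"jaw":0.2,"xyz":[-1,-15.5,0],"turn":0},{"jaw":0.2,"xyz":[-1,-15.5,0],"turn":0},{"jaw":0.2,"xyz":[11,9,-1],"turn":0},{"jaw":0.2,"xyz":[11,9,-1],"turn":0},{"jaw":0.2,"xyz":[11,9,-1],"turn":0},{"jaw":0.2,"xyz":[11,9,-1],"turn":0}], newtons=50)

```text
clock: 28.88
tcp_pos: [0.0978, -0.0792, 0.4491]
tcp_rot: [0.407, 0.913, -0.018, 0.002]
force: [0.3, -0.8, -0.5]
opening: 0.0512
```

```bash
python3 -c "
from h import *
st()"
```

```text
t 28.88 pos [ 0.0978 -0.0792  0.4491] yaw 132.0 pitcherr -0.0257 tz [-0.011  -0.0348 -0.9993] q [-1.072 -0.756  1.512 -0.037  2.36  -1.831] r 0.126
radial dir in tool [-0.973 -0.231  0.025] F [ 0.3 -0.8 -0.5] open 0.0512
```

>>> step_arm(commands=[{"jaw":0.2,"xyz":[-12,9,8],"turn":0},{"jaw":0.2,"xyz":[-12,9,8],"turn":0},{"jaw":0.2,"xyz":[-12,9,8],"turn":0},{"jaw":0.2,"xyz":[-12,9,8],"turn":0},{"jaw":0.2,"xyz":[-12,9,8],"turn":0},{"jaw":0.2,"xyz":[-12,9,8],"turn":0},{"jaw":0.2,"xyz":[-12,9,8],"turn":0},{"jaw":0.2,"xyz":[-12,9,8],"turn":0},{"jaw":0.2,"xyz":[-12,9,8],"turn":0},{"jaw":0.2,"xyz":[-12,9,8],"turn":0},{"jaw":0.2,"xyz":[-12,9,8],"turn":0},{"jaw":0.2,"xyz":[-12,9,8],"turn":0},{"jaw":0.2,"xyz":[-12,9,8],"turn":0},{"jaw":0.2,"xyz":[-12,9,8],"turn":0},{"jaw":0.2,"xyz":[-12,9,8],"turn":0},{"jaw":0.2,"xyz":[-12,9,8],"turn":0},{"jaw":0.2,"xyz":[-12,9,8],"turn":0},{"jaw":0.2,"xyz":[-12,9,8],"turn":0}], newtons=50)

```text
clock: 30.38
tcp_pos: [0.3681, -0.1395, 0.3073]
tcp_rot: [0.406, 0.913, -0.025, 0.009]
force: [0.5, -0.3, 1.0]
opening: 0.0516
```

```bash
python3 -c "
from h import *
st();go(.6105,-.1808,.14)"
```

```text
t 30.38 pos [ 0.3681 -0.1395  0.3073] yaw 132.1 pitcherr -0.0201 tz [-0.0047 -0.0533 -0.9986] q [-0.465 -0.276  1.556 -0.052  1.842 -1.213] r 0.394
radial dir in tool [-0.931  0.364  0.02 ] F [ 0.5 -0.3  1. ] open 0.0516
t 30.38 pos [ 0.3681 -0.1395  0.3073] yaw 132.06 q6 -1.21 F [ 0.5 -0.3  1. ] open 0.0516
  tool shift mm [-186.8  159.   168.1] rows 8
```

>>> step_arm(commands=[{"jaw":0.2,"xyz":[-12,10,10],"turn":0},{"jaw":0.2,"xyz":[-12,10,10],"turn":0},{"jaw":0.2,"xyz":[-12,10,10],"turn":0},{"jaw":0.2,"xyz":[-12,10,10],"turn":0},{"jaw":0.2,"xyz":[-12,10,10],"turn":0},{"jaw":0.2,"xyz":[-12,10,10],"turn":0},{"jaw":0.2,"xyz":[-12,10,10],"turn":0},{"jaw":0.2,"xyz":[-12,10,10],"turn":0},{"jaw":0.2,"xyz":[-12,10,10],"turn":0},{"jaw":0.2,"xyz":[-12,10,10],"turn":0},{"jaw":0.2,"xyz":[-12,10,10],"turn":0},{"jaw":0.2,"xyz":[-12,10,10],"turn":0},{"jaw":0.2,"xyz":[-12,10,10],"turn":0},{"jaw":0.2,"xyz":[-12,10,10],"turn":0},{"jaw":0.2,"xyz":[-8,8,10],"turn":0},{"jaw":0.2,"xyz":[0,0,0],"turn":0}], newtons=50)

```text
clock: 31.72
tcp_pos: [0.6028, -0.1879, 0.145]
tcp_rot: [0.405, 0.914, -0.028, 0.003]
force: [-0.8, 0.5, 0.2]
opening: 0.0513
```

```bash
python3 -c "
from h import *
st();go(.6105,-.1808,.066);look('w14')"
```

```text
t 31.72 pos [ 0.6028 -0.1879  0.145 ] yaw 132.2 pitcherr -0.0023 tz [-0.0181 -0.0542 -0.9984] q [-0.363  0.299  1.295 -0.057  1.545 -1.098] r 0.631
radial dir in tool [-0.891  0.454  0.002] F [-0.8  0.5  0.2] open 0.0513
t 31.72 pos [ 0.6028 -0.1879  0.145 ] yaw 132.24 q6 -1.1 F [-0.8  0.5  0.2] open 0.0513
  tool shift mm [ 2.3 14.4 78.4] rows 2 
31.72 [ 0.6028 -0.1879  0.145 ] q6 -1.098 toolx deg 132.2 tz [-0.018 -0.054 -0.998]
CO [0.6533 0.0523 0.0438] [] [] (532, 29) (np.int64(500), np.int64(559), np.int64(0), np.int64(65))
CO [ 0.4391 -0.348   0.1019] [] [] (84, 110) (np.int64(46), np.int64(126), np.int64(78), np.int64(145))
CO [ 0.5752 -0.3208  0.0336] [175.3] [0.036] (164, 264) (np.int64(133), np.int64(210), np.int64(236), np.int64(306))
CAN {'knob': array([ 0.609 , -0.1806]), 'kr': 0.0255, 'n': 1371, 'lid': array([ 0.6104, -0.1805,  0.0357]), 'lat': array([ 0.6143, -0.1492]), 'nl': 1255, 'ang': np.float64(83.0), 'angk': np.float64(80.5), 'Z': np.float64(0.0899)}
CAN {'knob': array([ 0.7711, -0.1091]), 'kr': 0.0414, 'n': 974, 'lid': array([ 0.7935, -0.0847,  0.0373]), 'lat': array([ 0.7872, -0.1123]), 'nl': 49, 'ang': np.float64(-102.8), 'angk': np.float64(-11.3), 'Z': np.float64(0.0867)}
```

>>> step_arm(commands=[{"jaw":0.2,"xyz":[1,4,11],"turn":0},{"jaw":0.2,"xyz":[1,4,12],"turn":0},{"jaw":0.2,"xyz":[0,4,12],"turn":0},{"jaw":0.2,"xyz":[0,3,12],"turn":0},{"jaw":0.2,"xyz":[0,0,0],"turn":0}], newtons=50)

```text
clock: 32.18
tcp_pos: [0.6106, -0.179, 0.0967]
tcp_rot: [0.405, 0.914, -0.029, 0.004]
force: [-0.1, 0.3, -1.2]
opening: 0.0515
```

```bash
python3 -c "
from h import *
st();go(.6105,-.1808,.066)"
```

```text
t 32.18 pos [ 0.6106 -0.179   0.0967] yaw 132.2 pitcherr -0.0037 tz [-0.0159 -0.056  -0.9983] q [-0.344  0.337  1.345 -0.058  1.456 -1.074] r 0.636
radial dir in tool [-0.882  0.471  0.004] F [-0.1  0.3 -1.2] open 0.0515
t 32.18 pos [ 0.6106 -0.179   0.0967] yaw 132.2 q6 -1.07 F [-0.1  0.3 -1.2] open 0.0515
  tool shift mm [-0.4  0.2 30.7] rows 1
```

>>> step_arm(commands=[{"jaw":0.2,"xyz":[0,0,10],"turn":0},{"jaw":0.2,"xyz":[0,0,10],"turn":0},{"jaw":0.2,"xyz":[0,0,8],"turn":0},{"jaw":0.2,"xyz":[0,0,0],"turn":0},{"jaw":-1,"xyz":[0,0,0],"turn":0},{"jaw":-1,"xyz":[0,0,0],"turn":0},{"jaw":-1,"xyz":[0,0,0],"turn":0},{"jaw":-1,"xyz":[0,0,0],"turn":0},{"jaw":-1,"xyz":[0,0,0],"turn":0}], newtons=50)

```text
clock: 32.93
tcp_pos: [0.61, -0.1803, 0.0662]
tcp_rot: [0.405, 0.914, -0.029, 0.005]
force: [0.4, -0.6, -1.8]
opening: 0.0241
```

```bash
python3 -c "
from h import *
st();go(.6257,-.1903,.066);p,d,c=look('w15');print(lidplane(d,c,arm.sense()['tcp_pos'][:2]))"
```

```text
t 32.93 pos [ 0.61   -0.1803  0.0662] yaw 132.2 pitcherr -0.0049 tz [-0.0147 -0.0559 -0.9983] q [-0.347  0.358  1.38  -0.058  1.398 -1.073] r 0.636
radial dir in tool [-0.883  0.469  0.005] F [ 0.4 -0.6 -1.8] open 0.0241
t 32.93 pos [ 0.61   -0.1803  0.0662] yaw 132.22 q6 -1.07 F [ 0.4 -0.6 -1.8] open 0.0241
  tool shift mm [-17.9   4.9   0.5] rows 1 
32.93 [ 0.61   -0.1803  0.0662] q6 -1.073 toolx deg 132.2 tz [-0.015 -0.056 -0.998]
CO [ 0.4596 -0.2507  0.011 ] [] [] (22, 142) (np.int64(0), np.int64(46), np.int64(114), np.int64(163))
CO [ 0.5949 -0.3217  0.0451] [175.9] [0.0557] (109, 303) (np.int64(71), np.int64(169), np.int64(279), np.int64(341))
CAN {'knob': array([ 0.6087, -0.1769]), 'kr': 0.0405, 'n': 4794, 'lid': array([ 0.6144, -0.1761,  0.0386]), 'lat': array([ 0.6146, -0.1477]), 'nl': 2814, 'ang': np.float64(89.5), 'angk': np.float64(78.5), 'Z': np.float64(0.0905)}
(array([ 0.0424, -0.0134,  0.0661]), 5688)
```

>>> step_arm(commands=[{"jaw":-1,"xyz":[-6,2,-1.5],"turn":0},{"jaw":-1,"xyz":[-6,2,-2],"turn":0},{"jaw":-1,"xyz":[-6,1.5,-2],"turn":0},{"jaw":-1,"xyz":[-2,0,0],"turn":0}], newtons=50)

```text
clock: 33.32
tcp_pos: [0.6272, -0.1914, 0.0696]
tcp_rot: [0.405, 0.914, -0.029, 0.002]
force: [-0.9, -0.1, -3.8]
opening: 0.0242
```

```bash
python3 -c "
from h import *
st();go(.6257,-.1903,.066)"
```

```text
t 33.32 pos [ 0.6272 -0.1914  0.0696] yaw 132.2 pitcherr 0.0003 tz [-0.0201 -0.0544 -0.9983] q [-0.354  0.4    1.317 -0.059  1.425 -1.082] r 0.656
radial dir in tool [-0.887  0.462 -0.   ] F [-0.9 -0.1 -3.8] open 0.0242
t 33.32 pos [ 0.6272 -0.1914  0.0696] yaw 132.25 q6 -1.08 F [-0.9 -0.1 -3.8] open 0.0242
  tool shift mm [ 1.9 -0.2  3.6] rows 1
```

>>> step_arm(commands=[{"jaw":-1,"xyz":[1.5,0,1],"turn":0},{"jaw":-1,"xyz":[0,0,0],"turn":0},{"jaw":-1,"xyz":[0,0,0],"turn":0}], newtons=50)

```text
clock: 33.57
tcp_pos: [0.6264, -0.1911, 0.0671]
tcp_rot: [0.405, 0.914, -0.029, 0.001]
force: [-0.3, -0.2, -4.1]
opening: 0.0246
```

```bash
python3 -c "
from h import *
st();go(.6257,-.1903,.066)"
```

```text
t 33.57 pos [ 0.6264 -0.1911  0.0671] yaw 132.2 pitcherr 0.0024 tz [-0.0222 -0.0538 -0.9983] q [-0.354  0.402  1.32  -0.059  1.423 -1.081] r 0.655
radial dir in tool [-0.886  0.463 -0.002] F [-0.3 -0.2 -4.1] open 0.0246
t 33.57 pos [ 0.6264 -0.1911  0.0671] yaw 132.2 q6 -1.08 F [-0.3 -0.2 -4.1] open 0.0246
  tool shift mm [1.1 0.1 1.1] rows 1
```

>>> step_arm(commands=[{"jaw":0.2,"xyz":[0,0,0],"turn":0},{"jaw":0.2,"xyz":[0,0,0],"turn":0},{"jaw":0.2,"xyz":[0,0,0],"turn":0},{"jaw":0.2,"xyz":[0,0,-10],"turn":0},{"jaw":0.2,"xyz":[0,0,-15],"turn":0},{"jaw":0.2,"xyz":[0,0,-15],"turn":0},{"jaw":0.2,"xyz":[5,0,-15],"turn":0},{"jaw":0.2,"xyz":[10,0,-15],"turn":0},{"jaw":0.2,"xyz":[10,0,-15],"turn":0},{"jaw":0.2,"xyz":[10,0,-15],"turn":0},{"jaw":0.2,"xyz":[10,0,-15],"turn":0},{"jaw":0.2,"xyz":[5,0,-10],"turn":0},{"jaw":0.2,"xyz":[0,0,0],"turn":0}], newtons=50)

```text
clock: 34.65
tcp_pos: [0.5973, -0.1463, 0.2136]
tcp_rot: [0.406, 0.914, -0.028, 0.012]
force: [-0.3, -0.9, 0.6]
opening: 0.0514
```

```bash
python3 -c "
from h import *
st();p,d,c=look('w16')"
```

```text
t 34.65 pos [ 0.5973 -0.1463  0.2136] yaw 132.2 pitcherr -0.0178 tz [-7.000e-04 -6.160e-02 -9.981e-01] q [-0.301  0.227  1.248 -0.059  1.649 -1.041] r 0.615
radial dir in tool [-0.86   0.51   0.018] F [-0.3 -0.9  0.6] open 0.0514
34.65 [ 0.5973 -0.1463  0.2136] q6 -1.041 toolx deg 132.2 tz [-0.001 -0.062 -0.998]
CO [0.6538 0.0531 0.0439] [165.5] [0.0463] (473, 54) (np.int64(424), np.int64(523), np.int64(0), np.int64(105))
CO [ 0.4413 -0.3391  0.0926] [] [] (104, 139) (np.int64(74), np.int64(136), np.int64(116), np.int64(166))
CO [ 0.6185 -0.1896  0.0356] [75.6] [0.0499] (265, 191) (np.int64(237), np.int64(300), np.int64(177), np.int64(222))
CO [ 0.5778 -0.3218  0.0358] [174.2] [0.0386] (168, 262) (np.int64(142), np.int64(205), np.int64(237), np.int64(296))
CAN {'knob': array([ 0.6251, -0.1909]), 'kr': 0.0258, 'n': 715, 'lid': array([ 0.6263, -0.1924,  0.0352]), 'lat': array([ 0.6292, -0.1593]), 'nl': 767, 'ang': np.float64(85.0), 'angk': np.float64(82.6), 'Z': np.float64(0.0898)}
```

Canister C now stands on coaster 2, within about 2 mm of centre and 2° of the tab. Next I will take canister B to coaster 1, in slow steps.

>>> step_arm(commands=[{"jaw":0.2,"xyz":[12,14,3],"turn":0},{"jaw":0.2,"xyz":[12,14,3],"turn":0},{"jaw":0.2,"xyz":[12,14,3],"turn":0},{"jaw":0.2,"xyz":[12,14,3],"turn":0},{"jaw":0.2,"xyz":[12,14,3],"turn":0},{"jaw":0.2,"xyz":[12,14,3],"turn":0},{"jaw":0.2,"xyz":[12,14,3],"turn":0},{"jaw":0.2,"xyz":[12,14,3],"turn":0},{"jaw":0.2,"xyz":[12,14,3],"turn":0},{"jaw":0.2,"xyz":[12,14,3],"turn":0},{"jaw":0.2,"xyz":[12,14,3],"turn":0},{"jaw":0.2,"xyz":[12,14,3],"turn":0},{"jaw":0.2,"xyz":[12,14,3],"turn":0},{"jaw":0.2,"xyz":[12,14,3],"turn":0},{"jaw":0.2,"xyz":[12,14,3],"turn":0},{"jaw":0.2,"xyz":[12,14,3],"turn":0},{"jaw":0.2,"xyz":[10,12,3],"turn":0},{"jaw":0.2,"xyz":[0,0,0],"turn":0}], newtons=50)

```text
clock: 36.2
tcp_pos: [0.6393, 0.1615, 0.1166]
tcp_rot: [0.411, 0.911, -0.037, 0.002]
force: [-1.2, 0.0, -0.3]
opening: 0.0509
```

```bash
python3 -c "
from h import *
st();go(.638,.204,.12);p,d,c=look('w17')"
```

```text
t 36.2 pos [0.6393 0.1615 0.1166] yaw 131.5 pitcherr 0.0388 tz [-0.026  -0.0685 -0.9973] q [ 0.192  0.404  1.215 -0.062  1.561 -0.53 ] r 0.659
radial dir in tool [-0.508  0.861 -0.039] F [-1.2  0.  -0.3] open 0.0509
t 36.2 pos [0.6393 0.1615 0.1166] yaw 131.54 q6 -0.53 F [-1.2  0.  -0.3] open 0.0509
  tool shift mm [32.6 26.9 -6.2] rows 2 
36.2 [0.6393 0.1615 0.1166] q6 -0.53 toolx deg 131.5 tz [-0.026 -0.069 -0.997]
CO [0.6562 0.0567 0.0416] [167.7] [0.0505] (236, 295) (np.int64(195), np.int64(266), np.int64(249), np.int64(337))
CAN {'knob': array([0.6382, 0.2044]), 'kr': 0.0253, 'n': 1939, 'lid': array([0.6393, 0.2033, 0.0355]), 'lat': array([0.6432, 0.1719]), 'nl': 1355, 'ang': np.float64(-82.9), 'angk': np.float64(-81.2), 'Z': np.float64(0.0874)}
```

>>> step_arm(commands=[{"jaw":0.2,"xyz":[9,7.5,-2],"turn":0},{"jaw":0.2,"xyz":[9,7.5,-2],"turn":0},{"jaw":0.2,"xyz":[9,7.5,-2],"turn":0},{"jaw":0.2,"xyz":[6,5,0],"turn":0},{"jaw":0.2,"xyz":[0,0,0],"turn":0}], newtons=50)

```text
clock: 36.67
tcp_pos: [0.6389, 0.2037, 0.1207]
tcp_rot: [0.413, 0.91, -0.038, 0.003]
force: [-0.1, -0.1, 0.1]
opening: 0.0514
```

```bash
python3 -c "
from h import *
st();p,d,c=look('w18');go(.639,.2035,.063)"
```

```text
t 36.67 pos [0.6389 0.2037 0.1207] yaw 131.3 pitcherr 0.0431 tz [-0.026  -0.0711 -0.9971] q [ 0.254  0.43   1.172 -0.062  1.583 -0.464] r 0.671
radial dir in tool [-0.449  0.893 -0.043] F [-0.1 -0.1  0.1] open 0.0514
36.67 [0.6389 0.2037 0.1207] q6 -0.464 toolx deg 131.3 tz [-0.026 -0.071 -0.997]
CO [0.4796 0.2323 0.0106] [] [] (140, 18) (np.int64(111), np.int64(163), np.int64(0), np.int64(40))
CO [0.6763 0.0672 0.0245] [179.9] [0.0695] (221, 328) (np.int64(205), np.int64(237), np.int64(292), np.int64(359))
CAN {'knob': array([0.6383, 0.2053]), 'kr': 0.0253, 'n': 1618, 'lid': array([0.6395, 0.2027, 0.036 ]), 'lat': array([0.6422, 0.1721]), 'nl': 1038, 'ang': np.float64(-84.9), 'angk': np.float64(-83.2), 'Z': np.float64(0.0874)}
t 36.72 pos [0.639  0.2031 0.1209] yaw 131.24 q6 -0.46 F [-0.1 -0.8  0.1] open 0.0509
  tool shift mm [ 2.5  4.1 57.7] rows 2
```

>>> step_arm(commands=[{"jaw":0.2,"xyz":[0.5,1,11],"turn":0},{"jaw":0.2,"xyz":[0.5,1,12],"turn":0},{"jaw":0.2,"xyz":[0.5,1,12],"turn":0},{"jaw":0.2,"xyz":[0.5,1,11],"turn":0},{"jaw":0.2,"xyz":[0,0,8],"turn":0},{"jaw":0.2,"xyz":[0,0,0],"turn":0}], newtons=50)

```text
clock: 37.22
tcp_pos: [0.6395, 0.2016, 0.061]
tcp_rot: [0.414, 0.91, -0.038, 0.004]
force: [-0.2, -0.1, 3.2]
opening: 0.0512
```

```bash
python3 -c "
from h import *
st();go(.639,.2035,.063)"
```

```text
t 37.22 pos [0.6395 0.2016 0.061 ] yaw 131.1 pitcherr 0.0426 tz [-0.025  -0.0725 -0.9971] q [ 0.252  0.467  1.242 -0.064  1.475 -0.457] r 0.67
radial dir in tool [-0.449  0.892 -0.042] F [-0.2 -0.1  3.2] open 0.0512
t 37.22 pos [0.6395 0.2016 0.061 ] yaw 131.14 q6 -0.46 F [-0.2 -0.1  3.2] open 0.0512
  tool shift mm [ 1.7  0.8 -2.2] rows 1
```

>>> step_arm(commands=[{"jaw":0.2,"xyz":[1.5,0,-3],"turn":0},{"jaw":-1,"xyz":[0,0,0],"turn":0},{"jaw":-1,"xyz":[0,0,0],"turn":0},{"jaw":-1,"xyz":[0,0,0],"turn":0},{"jaw":-1,"xyz":[0,0,0],"turn":0},{"jaw":-1,"xyz":[0,0,0],"turn":0},{"jaw":-1,"xyz":[0,0,-3],"turn":0.1},{"jaw":-1,"xyz":[0,0,-3],"turn":0.12},{"jaw":-1,"xyz":[0,0,-2],"turn":0.12},{"jaw":-1,"xyz":[0,0,-2],"turn":0.12},{"jaw":-1,"xyz":[0,0,-2],"turn":0.12},{"jaw":-1,"xyz":[0,0,-2],"turn":0.12}], newtons=60)

```text
clock: 38.22
tcp_pos: [0.6328, 0.2018, 0.069]
tcp_rot: [0.711, 0.702, -0.043, 0.012]
force: [0.1, -0.0, -4.6]
opening: 0.0243
```

```bash
python3 -c "
from h import *
st();p,d,c=look('w19');print(lidplane(d,c,arm.sense()['tcp_pos'][:2]))"
```

```text
t 38.22 pos [0.6328 0.2018 0.069 ] yaw 89.4 pitcherr 0.0625 tz [-0.044  -0.0777 -0.996 ] q [ 0.255  0.462  1.234 -0.064  1.509  0.273] r 0.664
radial dir in tool [ 0.261  0.963 -0.062] F [ 0.1 -0.  -4.6] open 0.0243
38.22 [0.6328 0.2018 0.069 ] q6 0.273 toolx deg 89.4 tz [-0.044 -0.078 -0.996]
CO [0.4757 0.2336 0.0129] [] [] (29, 168) (np.int64(0), np.int64(60), np.int64(155), np.int64(180))
CO [0.6407 0.0844 0.0164] [] [] (290, 354) (np.int64(259), np.int64(316), np.int64(341), np.int64(367))
CAN {'knob': array([0.6336, 0.2076]), 'kr': 0.052, 'n': 4745, 'lid': array([0.6333, 0.2022, 0.0352]), 'lat': array([0.6232, 0.2286]), 'nl': 694, 'ang': np.float64(110.9), 'angk': np.float64(116.4), 'Z': np.float64(0.0923)}
(array([-0.0003, -0.0574,  0.0672]), 6188)
```

>>> step_arm(commands=[{"jaw":-1,"xyz":[0,0,-10],"turn":0.06},{"jaw":-1,"xyz":[-15,2.5,-8],"turn":0.12},{"jaw":-1,"xyz":[-14.5,4,-3],"turn":0.12},{"jaw":-1,"xyz":[-14,6,-3],"turn":0.12},{"jaw":-1,"xyz":[-13,7.5,-2],"turn":0.12},{"jaw":-1,"xyz":[-12,9,-2],"turn":0.12},{"jaw":-1,"xyz":[-11,10.5,-2],"turn":0.12},{"jaw":-1,"xyz":[-9.5,11.5,-2],"turn":0.12},{"jaw":-1,"xyz":[-8,13,-2],"turn":0.12}], newtons=60)

```text
clock: 39.02
tcp_pos: [0.6352, 0.0824, 0.0991]
tcp_rot: [0.965, 0.256, -0.046, 0.03]
force: [0.1, 0.7, -3.8]
opening: 0.0239
```

```bash
python3 -c "
from h import *
st();p,d,c=look('w20');go(.6537,.0531,.075,20)"
```

```text
t 39.02 pos [0.6352 0.0824 0.0991] yaw 29.6 pitcherr 0.0791 tz [-0.0726 -0.0811 -0.9941] q [ 0.079  0.403  1.255 -0.075  1.563  1.134] r 0.641
radial dir in tool [ 0.901  0.428 -0.079] F [ 0.1  0.7 -3.8] open 0.0239
39.02 [0.6352 0.0824 0.0991] q6 1.134 toolx deg 29.6 tz [-0.073 -0.081 -0.994]
CO [0.6577 0.0534 0.0414] [] [] (333, 172) (np.int64(262), np.int64(378), np.int64(130), np.int64(236))
CO [ 0.6294 -0.1866  0.0333] [87.0] [0.0456] (517, 316) (np.int64(477), np.int64(559), np.int64(299), np.int64(350))
CAN {'knob': array([0.6475, 0.1017]), 'kr': 0.0596, 'n': 4354, 'lid': array([0.6346, 0.0785, 0.0342]), 'lat': array([0.6676, 0.0813]), 'nl': 448, 'ang': np.float64(4.9), 'angk': np.float64(-45.2), 'Z': np.float64(0.0946)}
t 39.07 pos [0.6358 0.0784 0.0998] yaw 29.21 q6 1.14 F [ 0.1 -2.9 -4.3] open 0.0245
  tool shift mm [ 5.8 29.9 25.5] rows 1 turn rad 0.161
```

>>> step_arm(commands=[{"jaw":-1,"xyz":[2,8.5,2],"turn":0.055},{"jaw":-1,"xyz":[2,8.5,3],"turn":0.055},{"jaw":-1,"xyz":[2,8.5,3],"turn":0.05},{"jaw":-1,"xyz":[0,0,3],"turn":0},{"jaw":-1,"xyz":[0,0,3],"turn":0}], newtons=60)

```text
clock: 39.48
tcp_pos: [0.6491, 0.0544, 0.0819]
tcp_rot: [0.982, 0.178, -0.047, 0.035]
force: [-0.6, 0.8, -4.2]
opening: 0.0241
```

```bash
python3 -c "
from h import *
st();go(.6537,.0531,.066,20)"
```

```text
t 39.48 pos [0.6491 0.0544 0.0819] yaw 20.4 pitcherr 0.0839 tz [-0.0803 -0.0846 -0.9932] q [ 0.037  0.441  1.238 -0.082  1.547  1.255] r 0.651
radial dir in tool [ 0.945  0.317 -0.083] F [-0.6  0.8 -4.2] open 0.0241
t 39.48 pos [0.6491 0.0544 0.0819] yaw 20.37 q6 1.26 F [-0.6  0.8 -4.2] open 0.0241
  tool shift mm [ 5.5  2.  15.6] rows 1 turn rad 0.006
```

>>> step_arm(commands=[{"jaw":-1,"xyz":[1.5,0.5,2],"turn":0},{"jaw":-1,"xyz":[1.5,0.5,2],"turn":0},{"jaw":-1,"xyz":[1.5,0.5,2],"turn":0},{"jaw":-1,"xyz":[0,0,1],"turn":0}], newtons=60)

```text
clock: 39.82
tcp_pos: [0.6512, 0.0558, 0.071]
tcp_rot: [0.981, 0.182, -0.05, 0.033]
force: [-0.8, 0.3, -3.6]
opening: 0.0238
```

```bash
python3 -c "
from h import *
st();go(.6537,.0531,.066,20);p,d,c=look('w21');print(lidplane(d,c,arm.sense()['tcp_pos'][:2]))"
```

```text
t 39.82 pos [0.6512 0.0558 0.071 ] yaw 20.9 pitcherr 0.0897 tz [-0.086  -0.0838 -0.9928] q [ 0.039  0.458  1.238 -0.081  1.536  1.249] r 0.654
radial dir in tool [ 0.942  0.324 -0.089] F [-0.8  0.3 -3.6] open 0.0238
t 39.82 pos [0.6512 0.0558 0.071 ] yaw 20.85 q6 1.25 F [-0.8  0.3 -3.6] open 0.0238
  tool shift mm [2.  3.2 5. ] rows 1 turn rad 0.015
39.82 [0.6512 0.0558 0.071 ] q6 1.249 toolx deg 20.9 tz [-0.086 -0.084 -0.993]
CO [0.6558 0.054  0.0424] [] [] (271, 171) (np.int64(207), np.int64(343), np.int64(137), np.int64(226))
CO [ 0.6327 -0.1989  0.0449] [90.8] [0.0578] (518, 319) (np.int64(488), np.int64(559), np.int64(285), np.int64(368))
CAN {'knob': array([0.6563, 0.0596]), 'kr': 0.0326, 'n': 4569, 'lid': array([0.6512, 0.0548, 0.035 ]), 'lat': array([0.6788, 0.0569]), 'nl': 761, 'ang': np.float64(4.4), 'angk': np.float64(-6.9), 'Z': np.float64(0.0937)}
(array([-0.0498, -0.12  ,  0.0692]), 6358)
```

>>> step_arm(commands=[{"jaw":-1,"xyz":[3,3,2],"turn":0},{"jaw":-1,"xyz":[2,3,2],"turn":0},{"jaw":-1,"xyz":[0,0,1],"turn":0},{"jaw":0.1,"xyz":[0,0,0],"turn":0},{"jaw":0.1,"xyz":[0,0,0],"turn":0},{"jaw":0.2,"xyz":[0,0,0],"turn":0}], newtons=60)

```text
clock: 40.37
tcp_pos: [0.6598, 0.053, 0.0721]
tcp_rot: [0.981, 0.183, -0.047, 0.033]
force: [-0.1, 0.2, -0.0]
opening: 0.0512
```

```bash
python3 -c "
from h import *
st();go(.6537,.0531,.066,20);p,d,c=look('w22');print(lidplane(d,c,arm.sense()['tcp_pos'][:2]))"
```

```text
t 40.37 pos [0.6598 0.053  0.0721] yaw 21.0 pitcherr 0.0827 tz [-0.0795 -0.0826 -0.9934] q [ 0.034  0.47   1.218 -0.08   1.537  1.241] r 0.662
radial dir in tool [ 0.94   0.331 -0.082] F [-0.1  0.2 -0. ] open 0.0512
t 40.37 pos [0.6598 0.053  0.0721] yaw 21.02 q6 1.24 F [-0.1  0.2 -0. ] open 0.0512
  tool shift mm [-5.  -2.6  6.6] rows 1 turn rad 0.018
40.37 [0.6598 0.053  0.0721] q6 1.241 toolx deg 21.0 tz [-0.08  -0.083 -0.993]
CO [0.6552 0.054  0.0427] [] [] (254, 183) (np.int64(199), np.int64(333), np.int64(149), np.int64(247))
CO [ 0.6427 -0.1741  0.0223] [107.1] [0.0337] (528, 306) (np.int64(494), np.int64(559), np.int64(293), np.int64(335))
CAN {'knob': array([0.6763, 0.0295]), 'kr': 0.0241, 'n': 790, 'lid': array([0.6604, 0.0467, 0.0302]), 'lat': array([0.6697, 0.0595]), 'nl': 753, 'ang': np.float64(54.1), 'angk': np.float64(102.3), 'Z': np.float64(0.0889)}
CAN {'knob': array([0.6553, 0.0841]), 'kr': 0.0221, 'n': 867, 'lid': array([0.6553, 0.0531, 0.0308]), 'lat': array([0.6241, 0.0575]), 'nl': 1758, 'ang': np.float64(171.9), 'angk': np.float64(-139.7), 'Z': np.float64(0.0886)}
CAN {'knob': array([0.6563, 0.0495]), 'kr': 0.0258, 'n': 2899, 'lid': array([0.6531, 0.0483, 0.0357]), 'lat': array([0.6237, 0.0575]), 'nl': 1855, 'ang': np.float64(162.7), 'angk': np.float64(166.3), 'Z': np.float64(0.0898)}
(array([-0.0249, -0.0083,  0.0642]), 6237)
```

```bash
python3 -c "
from h import *
go(.6522,.0515,.068,20)"
```

```text
t 40.42 pos [0.6599 0.053  0.0724] yaw 21.02 q6 1.24 F [-0.4 -0.1  0.1] open 0.0511
  tool shift mm [-7.2 -1.6  5.1] rows 1 turn rad 0.018
```

>>> step_arm(commands=[{"jaw":0.2,"xyz":[-4,-1,2],"turn":0},{"jaw":0.2,"xyz":[-4,-1,2],"turn":0},{"jaw":0.2,"xyz":[0,0,0],"turn":0},{"jaw":-1,"xyz":[0,0,0],"turn":0},{"jaw":-1,"xyz":[0,0,0],"turn":0},{"jaw":-1,"xyz":[0,0,0],"turn":0},{"jaw":-1,"xyz":[0,0,0],"turn":0},{"jaw":-1,"xyz":[0,0,0],"turn":0}], newtons=30)

```text
clock: 41.08
tcp_pos: [0.6517, 0.0505, 0.0711]
tcp_rot: [0.981, 0.183, -0.044, 0.035]
force: [0.0, -1.0, 0.4]
opening: 0.0247
```

```bash
python3 -c "
from h import *
st();go(.6522,.0515,.068,20);p,d,c=look('w23');print(lidplane(d,c,arm.sense()['tcp_pos'][:2]))"
```

```text
t 41.08 pos [0.6517 0.0505 0.0711] yaw 21.0 pitcherr 0.0776 tz [-0.0745 -0.0841 -0.9937] q [ 0.031  0.449  1.249 -0.082  1.521  1.241] r 0.654
radial dir in tool [ 0.94   0.333 -0.077] F [ 0.  -1.   0.4] open 0.0247
t 41.08 pos [0.6517 0.0505 0.0711] yaw 20.98 q6 1.24 F [ 0.  -1.   0.4] open 0.0247
  tool shift mm [ 1.1 -0.9  2.9] rows 1 turn rad 0.017
41.08 [0.6517 0.0505 0.0711] q6 1.241 toolx deg 21.0 tz [-0.075 -0.084 -0.994]
CO [0.6553 0.054  0.0426] [] [] (256, 169) (np.int64(198), np.int64(335), np.int64(136), np.int64(230))
CO [ 0.6324 -0.1953  0.0413] [90.6] [0.0542] (516, 313) (np.int64(482), np.int64(559), np.int64(285), np.int64(358))
CAN {'knob': array([0.6563, 0.0538]), 'kr': 0.0327, 'n': 4550, 'lid': array([0.6528, 0.0508, 0.0351]), 'lat': array([0.679, 0.053]), 'nl': 751, 'ang': np.float64(4.7), 'angk': np.float64(-2.0), 'Z': np.float64(0.091)}
(array([ 0.0004, -0.0484,  0.0659]), 6015)
```

>>> step_arm(commands=[{"jaw":-1,"xyz":[1.5,-2,0.5],"turn":0.015},{"jaw":-1,"xyz":[0,0,0.5],"turn":0},{"jaw":0.2,"xyz":[0,0,0],"turn":0},{"jaw":0.2,"xyz":[0,0,0],"turn":0},{"jaw":0.2,"xyz":[0,0,0],"turn":0},{"jaw":0.2,"xyz":[0,0,-12],"turn":0},{"jaw":0.2,"xyz":[0,0,-15],"turn":0},{"jaw":0.2,"xyz":[0,0,-15],"turn":0},{"jaw":0.2,"xyz":[0,0,-15],"turn":0},{"jaw":0.2,"xyz":[-13,-5,-15],"turn":0},{"jaw":0.2,"xyz":[-13,-5,-15],"turn":0},{"jaw":0.2,"xyz":[-13,-5,-15],"turn":0},{"jaw":0.2,"xyz":[-13,-5,-10],"turn":0},{"jaw":0.2,"xyz":[-13,-5,-10],"turn":0},{"jaw":0.2,"xyz":[-13,-5,-10],"turn":0},{"jaw":0.2,"xyz":[0,0,0],"turn":0}], newtons=30)

```text
clock: 42.47
tcp_pos: [0.5772, 0.0698, 0.2196]
tcp_rot: [0.983, 0.176, -0.042, 0.033]
force: [0.8, 0.5, 1.3]
opening: 0.0515
```

```bash
python3 -c "
from h import *
st();p,d,c=look('w24')"
```

```text
t 42.47 pos [0.5772 0.0698 0.2196] yaw 20.2 pitcherr 0.0765 tz [-0.0717 -0.0795 -0.9942] q [ 0.065  0.22   1.247 -0.076  1.751  1.27 ] r 0.581
radial dir in tool [ 0.955  0.287 -0.077] F [0.8 0.5 1.3] open 0.0515
42.47 [0.5772 0.0698 0.2196] q6 1.27 toolx deg 20.2 tz [-0.072 -0.08  -0.994]
CO [0.6564 0.0551 0.0406] [165.3] [0.0516] (285, 72) (np.int64(263), np.int64(335), np.int64(43), np.int64(122))
CO [ 0.6266 -0.1944  0.0414] [85.4] [0.0548] (480, 186) (np.int64(454), np.int64(529), np.int64(156), np.int64(228))
CO [0.4617 0.3252 0.092 ] [] [] (83, 207) (np.int64(71), np.int64(96), np.int64(178), np.int64(236))
CO [ 0.5763 -0.3121  0.0293] [-170.6] [0.0371] (544, 261) (np.int64(526), np.int64(559), np.int64(239), np.int64(283))
CAN {'knob': array([ 0.7615, -0.073 ]), 'kr': 0.0106, 'n': 598, 'lid': array([ 0.795 , -0.083 ,  0.0376]), 'lat': array([ 0.7706, -0.0549]), 'nl': 21, 'ang': np.float64(130.9), 'angk': np.float64(63.1), 'Z': np.float64(0.0877)}
CAN {'knob': array([0.6535, 0.0492]), 'kr': 0.0254, 'n': 952, 'lid': array([0.6528, 0.0482, 0.0354]), 'lat': array([0.6212, 0.0552]), 'nl': 712, 'ang': np.float64(167.5), 'angk': np.float64(169.4), 'Z': np.float64(0.0899)}
CAN {'knob': array([ 0.6259, -0.1866]), 'kr': 0.0254, 'n': 553, 'lid': array([ 0.6271, -0.1928,  0.0351]), 'lat': array([ 0.6334, -0.1584]), 'nl': 967, 'ang': np.float64(79.7), 'angk': np.float64(75.1), 'Z': np.float64(0.0893)}
```

```bash
python3 -c "
from h import *
p=cv2.imread('pics/top0.png');c=cal('top')
for o in coasters(p,c):print(*o)
c2=cal('side');p=cv2.imread('pics/side0.png')
print()
for o in coasters(p,c2):print(*o)
go(.175,.28,.65)
"
```

```text
[0.655  0.0514 0.0415] [164.9] [0.0492] (270, 191) (np.int64(259), np.int64(282), np.int64(181), np.int64(203))
[ 0.6267 -0.1924  0.0413] [83.8] [0.0484] (336, 200) (np.int64(325), np.int64(348), np.int64(189), np.int64(211))
[ 0.5884 -0.3245  0.0413] [174.9] [0.0483] (372, 210) (np.int64(361), np.int64(384), np.int64(200), np.int64(222))
[0.5014 0.9043 0.0366] [] [] (37, 229) (np.int64(27), np.int64(48), np.int64(220), np.int64(239))
[ 0.3508 -0.8264  0.1496] [] [] (513, 278) (np.int64(481), np.int64(547), np.int64(236), np.int64(320))

[0.6515 0.0531 0.0417] [165.1] [0.0481] (287, 199) (np.int64(273), np.int64(302), np.int64(191), np.int64(208))
[ 0.6239 -0.1912  0.0423] [83.9] [0.0501] (335, 246) (np.int64(319), np.int64(352), np.int64(235), np.int64(257))
[ 0.586  -0.3226  0.0427] [174.9] [0.049] (360, 280) (np.int64(343), np.int64(378), np.int64(268), np.int64(294))
t 42.52 pos [0.578  0.0697 0.2186] yaw 20.15 q6 1.27 F [ 0.6 -0.5  1.1] open 0.0511
  tool shift mm [-345.4 -315.8 -416.9] rows 16
```

>>> step_arm(commands=[{"jaw":0.2,"xyz":[-17,-15.5,-20],"turn":0},{"jaw":0.2,"xyz":[-17,-15.5,-20],"turn":0},{"jaw":0.2,"xyz":[-17,-15.5,-20],"turn":0},{"jaw":0.2,"xyz":[-17,-15.5,-20],"turn":0},{"jaw":0.2,"xyz":[-17,-15.5,-20],"turn":0},{"jaw":0.2,"xyz":[-17,-15.5,-20],"turn":0},{"jaw":0.2,"xyz":[-17,-15.5,-20],"turn":0},{"jaw":0.2,"xyz":[-17,-15.5,-20],"turn":0},{"jaw":0.2,"xyz":[-17,-15.5,-20],"turn":0},{"jaw":0.2,"xyz":[-17,-15.5,-20],"turn":0},{"jaw":0.2,"xyz":[-17,-15.5,-20],"turn":0},{"jaw":0.2,"xyz":[-17,-15.5,-20],"turn":0},{"jaw":0.2,"xyz":[-17,-15.5,-20],"turn":0},{"jaw":0.2,"xyz":[-17,-15.5,-20],"turn":0},{"jaw":0.2,"xyz":[-17,-15.5,-20],"turn":0},{"jaw":0.2,"xyz":[0,0,0],"turn":0}], newtons=30)

```text
clock: 43.85
tcp_pos: [0.2784, 0.2321, 0.535]
tcp_rot: [0.983, 0.175, -0.05, 0.03]
force: [-0.1, -0.3, 0.4]
opening: 0.0514
```

```bash
python3 -c "
from h import *
st();go(.175,.28,.62)"
```

```text
t 43.85 pos [0.2784 0.2321 0.535 ] yaw 20.1 pitcherr 0.1149 tz [-0.088  -0.076  -0.9932] q [ 0.555 -0.097  0.938 -0.028  2.415  1.753] r 0.362
radial dir in tool [ 0.973 -0.198 -0.115] F [-0.1 -0.3  0.4] open 0.0514
t 43.85 pos [0.2784 0.2321 0.535 ] yaw 20.08 q6 1.75 F [-0.1 -0.3  0.4] open 0.0514
  tool shift mm [-89.5 -77.3 -79. ] rows 4
```

>>> step_arm(commands=[{"jaw":0.2,"xyz":[0,0,-5],"turn":-0.12},{"jaw":0.2,"xyz":[0,0,-5],"turn":-0.12},{"jaw":0.2,"xyz":[0,0,-5],"turn":-0.12},{"jaw":0.2,"xyz":[0,0,-5],"turn":-0.12},{"jaw":0.2,"xyz":[0,0,-5],"turn":-0.12},{"jaw":0.2,"xyz":[0,0,-5],"turn":-0.12},{"jaw":0.2,"xyz":[0,0,-5],"turn":-0.12},{"jaw":0.2,"xyz":[0,0,-5],"turn":-0.12},{"jaw":0.2,"xyz":[0,0,-5],"turn":-0.12},{"jaw":0.2,"xyz":[0,0,-5],"turn":-0.12},{"jaw":0.2,"xyz":[0,0,-5],"turn":-0.12},{"jaw":0.2,"xyz":[0,0,-5],"turn":-0.12},{"jaw":0.2,"xyz":[0,0,-5],"turn":-0.12},{"jaw":0.2,"xyz":[0,0,-5],"turn":-0.12},{"jaw":0.2,"xyz":[0,0,-5],"turn":-0.12},{"jaw":0.2,"xyz":[0,0,-5],"turn":-0.12}], newtons=30)

```text
clock: 45.18
tcp_pos: [0.3062, 0.2452, 0.6017]
tcp_rot: [0.384, 0.921, -0.059, -0.031]
force: [-0.0, -0.1, 0.2]
opening: 0.0513
```

```bash
python3 -c "
from h import *
st();go(.2,.28,.64)"
```

```text
t 45.18 pos [0.3062 0.2452 0.6017] yaw 134.7 pitcherr 0.1318 tz [-0.1018 -0.0859 -0.9911] q [ 0.548  0.084  0.6   -0.039  2.589 -0.266] r 0.392
radial dir in tool [-0.231  0.964 -0.132] F [-0.  -0.1  0.2] open 0.0513
t 45.18 pos [0.3062 0.2452 0.6017] yaw 134.73 q6 -0.27 F [-0.  -0.1  0.2] open 0.0513
  tool shift mm [ 99.8 -55.4 -30.1] rows 3
```

>>> step_arm(commands=[{"jaw":0.2,"xyz":[14,-7,-9],"turn":0},{"jaw":0.2,"xyz":[14,-7,-9],"turn":0},{"jaw":0.2,"xyz":[14,-7,-9],"turn":0},{"jaw":0.2,"xyz":[14,-7,-9],"turn":0},{"jaw":0.2,"xyz":[10,-5,-12],"turn":0},{"jaw":0.2,"xyz":[0,-2,-14],"turn":0},{"jaw":0.2,"xyz":[0,-2,-14],"turn":0}], newtons=30)

```text
clock: 45.77
tcp_pos: [0.2495, 0.2761, 0.6334]
tcp_rot: [0.384, 0.922, -0.048, -0.025]
force: [0.5, 0.0, -0.8]
opening: 0.0512
```

```bash
python3 -c "
from h import *
st()"
```

```text
t 45.77 pos [0.2495 0.2761 0.6334] yaw 134.7 pitcherr 0.1093 tz [-0.0838 -0.0698 -0.994 ] q [ 6.840e-01  8.600e-02  5.120e-01 -2.000e-03  2.653e+00 -9.800e-02] r 0.372
radial dir in tool [-0.096  0.989 -0.109] F [ 0.5  0.  -0.8] open 0.0512
```

>>> step_arm(commands=[{"jaw":0.2,"xyz":[0,-3,-14],"turn":0},{"jaw":0.2,"xyz":[0,-3,-14],"turn":0},{"jaw":0.2,"xyz":[0,-3,-14],"turn":0},{"jaw":0.2,"xyz":[0,-3,-14],"turn":0},{"jaw":0.2,"xyz":[0,-3,-14],"turn":0},{"jaw":0.2,"xyz":[0,-3,-14],"turn":0},{"jaw":0.2,"xyz":[0,-3,-14],"turn":0},{"jaw":0.2,"xyz":[0,-3,-14],"turn":0},{"jaw":0.2,"xyz":[0,-3,-14],"turn":0}], newtons=30)

```text
clock: 46.52
tcp_pos: [0.2364, 0.257, 0.6655]
tcp_rot: [0.387, 0.922, -0.008, -0.003]
force: [0.3, -0.8, -0.3]
opening: 0.0514
```

```bash
python3 -c "
from h import *
st();go(.567,.325,.15)"
```

```text
t 46.52 pos [0.2364 0.257  0.6655] yaw 134.4 pitcherr 0.0161 tz [-0.0115 -0.0115 -0.9999] q [ 0.666  0.046  0.458 -0.004  2.654 -0.113] r 0.349
radial dir in tool [-0.109  0.994 -0.016] F [ 0.3 -0.8 -0.3] open 0.0514
t 46.52 pos [0.2364 0.257  0.6655] yaw 134.43 q6 -0.11 F [ 0.3 -0.8 -0.3] open 0.0514
  tool shift mm [-182.8  292.   510.9] rows 16
```

>>> step_arm(commands=[{"jaw":0.2,"xyz":[-5.5,9,15.5],"turn":0},{"jaw":0.2,"xyz":[-5.5,9,15.5],"turn":0},{"jaw":0.2,"xyz":[-5.5,9,15.5],"turn":0},{"jaw":0.2,"xyz":[-5.5,9,15.5],"turn":0},{"jaw":0.2,"xyz":[-5.5,9,15.5],"turn":0},{"jaw":0.2,"xyz":[-5.5,9,15.5],"turn":0},{"jaw":0.2,"xyz":[-5.5,9,15.5],"turn":0},{"jaw":0.2,"xyz":[-5.5,9,15.5],"turn":0},{"jaw":0.2,"xyz":[-5.5,9,15.5],"turn":0},{"jaw":0.2,"xyz":[-5.5,9,15.5],"turn":0},{"jaw":0.2,"xyz":[-5.5,9,15.5],"turn":0},{"jaw":0.2,"xyz":[-5.5,9,15.5],"turn":0},{"jaw":0.2,"xyz":[-5.5,9,15.5],"turn":0},{"jaw":0.2,"xyz":[-5.5,9,15.5],"turn":0},{"jaw":0.2,"xyz":[-5.5,9,15.5],"turn":0},{"jaw":0.2,"xyz":[-5.5,9,15.5],"turn":0},{"jaw":0.2,"xyz":[-5.5,9,15.5],"turn":0},{"jaw":0.2,"xyz":[-5.5,9,15.5],"turn":0}], newtons=30)

```text
clock: 48.02
tcp_pos: [0.4224, 0.2973, 0.3867]
tcp_rot: [0.385, 0.923, 0.006, 0.005]
force: [0.0, -0.2, -0.3]
opening: 0.0511
```

```bash
python3 -c "
from h import *
st();look('w25');go(.567,.325,.12)"
```

```text
t 48.02 pos [0.4224 0.2973 0.3867] yaw 134.7 pitcherr -0.0154 tz [ 0.0139  0.0068 -0.9999] q [ 5.040e-01  2.400e-02  1.131e+00 -1.000e-03  1.972e+00 -2.760e-01] r 0.516
radial dir in tool [-0.273  0.962  0.015] F [ 0.  -0.2 -0.3] open 0.0511
48.02 [0.4224 0.2973 0.3867] q6 -0.276 toolx deg 134.7 tz [ 0.014  0.007 -1.   ]
CO [0.475  0.3658 0.135 ] [] [] (261, 200) (np.int64(246), np.int64(278), np.int64(183), np.int64(218))
CO [0.6567 0.0587 0.0376] [170.3] [0.05] (280, 329) (np.int64(259), np.int64(292), np.int64(318), np.int64(351))
CAN {'knob': array([0.566 , 0.3256]), 'kr': 0.0249, 'n': 269, 'lid': array([0.5678, 0.325 , 0.0353]), 'lat': array([0.5864, 0.3005]), 'nl': 216, 'ang': np.float64(-52.7), 'angk': np.float64(-50.8), 'Z': np.float64(0.0871)}
t 48.07 pos [0.4233 0.2971 0.382 ] yaw 134.64 q6 -0.28 F [ 0.3  0.6 -3.5] open 0.0509
  tool shift mm [-80.2 119.7 263.3] rows 8
```

>>> step_arm(commands=[{"jaw":0.2,"xyz":[-4.7,7,15],"turn":0},{"jaw":0.2,"xyz":[-4.7,7,15],"turn":0},{"jaw":0.2,"xyz":[-4.7,7,15],"turn":0},{"jaw":0.2,"xyz":[-4.7,7,15],"turn":0},{"jaw":0.2,"xyz":[-4.7,7,15],"turn":0},{"jaw":0.2,"xyz":[-4.7,7,15],"turn":0},{"jaw":0.2,"xyz":[-4.7,7,15],"turn":0},{"jaw":0.2,"xyz":[-4.7,7,15],"turn":0},{"jaw":0.2,"xyz":[-4.7,7,15],"turn":0},{"jaw":0.2,"xyz":[-4.7,7,15],"turn":0},{"jaw":0.2,"xyz":[-4.7,7,15],"turn":0},{"jaw":0.2,"xyz":[-4.7,7,15],"turn":0},{"jaw":0.2,"xyz":[-4.7,7,15],"turn":0},{"jaw":0.2,"xyz":[-4.7,7,15],"turn":0},{"jaw":0.2,"xyz":[-4.7,7,15],"turn":0},{"jaw":0.2,"xyz":[0,0,0],"turn":0}], newtons=30)

```text
clock: 49.4
tcp_pos: [0.5522, 0.3235, 0.1569]
tcp_rot: [0.384, 0.923, 0.005, 0.004]
force: [-0.3, -0.6, -0.8]
opening: 0.051
```

```bash
python3 -c "
from h import *
st();look('w26');go(.567,.325,.064)"
```

```text
t 49.4 pos [0.5522 0.3235 0.1569] yaw 134.8 pitcherr -0.0139 tz [ 0.0123  0.0065 -0.9999] q [ 4.410e-01  3.010e-01  1.268e+00  1.000e-03  1.559e+00 -3.410e-01] r 0.64
radial dir in tool [-0.334  0.942  0.014] F [-0.3 -0.6 -0.8] open 0.051
49.4 [0.5522 0.3235 0.1569] q6 -0.341 toolx deg 134.8 tz [ 0.012  0.007 -1.   ]
CO [0.4664 0.3075 0.0807] [] [] (128, 189) (np.int64(95), np.int64(163), np.int64(158), np.int64(223))
CAN {'knob': array([0.5666, 0.3258]), 'kr': 0.0255, 'n': 1132, 'lid': array([0.5678, 0.3247, 0.0353]), 'lat': array([0.5887, 0.3001]), 'nl': 720, 'ang': np.float64(-49.8), 'angk': np.float64(-49.4), 'Z': np.float64(0.0874)}
t 49.45 pos [0.5521 0.3237 0.1586] yaw 134.8 q6 -0.34 F [-0.2 -0.3  0.3] open 0.0515
  tool shift mm [-9.2 10.1 94.8] rows 3
```

Now canister A: the tilt is small, and A's lid fits at (0.5678, 0.3247) with the latch at -50°.

>>> step_arm(commands=[{"jaw":0.2,"xyz":[-2.5,3,15],"turn":0},{"jaw":0.2,"xyz":[-2.5,3,15],"turn":0},{"jaw":0.2,"xyz":[-2.5,3,15],"turn":0},{"jaw":0.2,"xyz":[-2,2,15],"turn":0},{"jaw":0.2,"xyz":[0,0,15],"turn":0},{"jaw":0.2,"xyz":[0,0,8],"turn":0},{"jaw":0.2,"xyz":[0,0,0],"turn":0}], newtons=30)

```text
clock: 50.03
tcp_pos: [0.571, 0.3276, 0.0795]
tcp_rot: [0.384, 0.923, 0.01, 0.008]
force: [-0.1, 0.6, 0.5]
opening: 0.0515
```

```bash
python3 -c "
from h import *
st();go(.5675,.325,.064)"
```

```text
t 50.03 pos [0.571  0.3276 0.0795] yaw 134.9 pitcherr -0.0265 tz [ 0.0233  0.0127 -0.9996] q [ 0.434  0.377  1.327  0.002  1.412 -0.349] r 0.658
radial dir in tool [-0.342  0.939  0.026] F [-0.1  0.6  0.5] open 0.0515
t 50.03 pos [0.571  0.3276 0.0795] yaw 134.86 q6 -0.35 F [-0.1  0.6  0.5] open 0.0515
  tool shift mm [ 0.7 -4.7 15.4] rows 1
```

>>> step_arm(commands=[{"jaw":0.2,"xyz":[0.5,-4,8],"turn":0},{"jaw":0.2,"xyz":[0,-1,8],"turn":0},{"jaw":0.2,"xyz":[0,0,0],"turn":0},{"jaw":-1,"xyz":[0,0,0],"turn":0},{"jaw":-1,"xyz":[0,0,0],"turn":0},{"jaw":-1,"xyz":[0,0,0],"turn":0},{"jaw":-1,"xyz":[0,0,0],"turn":0},{"jaw":-1,"xyz":[0,0,0],"turn":0}], newtons=60)

```text
clock: 50.7
tcp_pos: [0.5678, 0.325, 0.0656]
tcp_rot: [0.384, 0.923, 0.012, 0.01]
force: [-0.1, 0.6, -1.6]
opening: 0.0242
```

```bash
python3 -c "
from h import *
st();go(.5675,.325,.064,0)"
```

```text
t 50.7 pos [0.5678 0.325  0.0656] yaw 134.9 pitcherr -0.0309 tz [ 0.0273  0.0145 -0.9995] q [ 0.432  0.376  1.357  0.002  1.378 -0.351] r 0.654
radial dir in tool [-0.344  0.939  0.031] F [-0.1  0.6 -1.6] open 0.0242
t 50.7 pos [0.5678 0.325  0.0656] yaw 134.88 q6 -0.35 F [-0.1  0.6 -1.6] open 0.0242
  tool shift mm [ 0.3 -0.3  1.6] rows 1 turn rad 2.354
```

>>> step_arm(commands=[{"jaw":-1,"xyz":[0,0,0],"turn":0.124},{"jaw":-1,"xyz":[0,0,0],"turn":0.124},{"jaw":-1,"xyz":[0,0,0],"turn":0.124},{"jaw":-1,"xyz":[0,0,0],"turn":0.124},{"jaw":-1,"xyz":[0,0,0],"turn":0.124},{"jaw":-1,"xyz":[0,0,0],"turn":0.124},{"jaw":-1,"xyz":[0,0,0],"turn":0.124},{"jaw":-1,"xyz":[0,0,0],"turn":0.124},{"jaw":-1,"xyz":[0,0,0],"turn":0.124},{"jaw":-1,"xyz":[0,0,0],"turn":0.124},{"jaw":-1,"xyz":[0,0,0],"turn":0.124},{"jaw":-1,"xyz":[0,0,0],"turn":0.124},{"jaw":-1,"xyz":[0,0,0],"turn":0.124},{"jaw":-1,"xyz":[0,0,0],"turn":0.124},{"jaw":-1,"xyz":[0,0,0],"turn":0.124},{"jaw":-1,"xyz":[0,0,0],"turn":0.124},{"jaw":-1,"xyz":[0,0,0],"turn":0.124},{"jaw":-1,"xyz":[0,0,0],"turn":0.124},{"jaw":-1,"xyz":[0,0,0],"turn":0.1}], newtons=60)

```text
clock: 52.28
tcp_pos: [0.5681, 0.3063, 0.0658]
tcp_rot: [1.0, -0.004, 0.01, 0.012]
force: [-0.4, -2.7, 0.1]
opening: 0.0239
```

```bash
python3 -c "
from h import *
st();p,d,c=look('w27');go(.53,.22,.1,0);print(lidplane(d,c,arm.sense()['tcp_pos'][:2]))"
```

```text
t 52.28 pos [0.5681 0.3063 0.0658] yaw -0.4 pitcherr -0.0094 tz [ 0.0209 -0.0234 -0.9995] q [ 0.422  0.373  1.36  -0.03   1.399  2.005] r 0.645
radial dir in tool [ 0.909 -0.416  0.009] F [-0.4 -2.7  0.1] open 0.0239
52.28 [0.5681 0.3063 0.0658] q6 2.005 toolx deg -0.4 tz [ 0.021 -0.023 -1.   ]
CAN {'knob': array([0.5704, 0.3069]), 'kr': 0.0258, 'n': 4566, 'lid': array([0.566 , 0.3065, 0.0356]), 'lat': array([0.5322, 0.3098]), 'nl': 1447, 'ang': np.float64(174.5), 'angk': np.float64(175.7), 'Z': np.float64(0.0879)}
t 52.33 pos [0.5681 0.3063 0.0658] yaw -0.55 q6 2.01 F [-0.6 -1.2  1. ] open 0.0247
  tool shift mm [-36.6  87.5 -33. ] rows 3 turn rad -0.010
(array([-0.0246, -0.0031,  0.0626]), 6562)
```

>>> step_arm(commands=[{"jaw":-1,"xyz":[0,0,-20],"turn":0},{"jaw":-1,"xyz":[-6,10,-24],"turn":0},{"jaw":-1,"xyz":[-12,26,-5],"turn":0},{"jaw":-1,"xyz":[-12,34,-4],"turn":0},{"jaw":-1,"xyz":[-8,36,-3],"turn":0},{"jaw":-1,"xyz":[0,37,-3],"turn":0},{"jaw":-1,"xyz":[0,37,-3],"turn":0}], newtons=60)

```text
clock: 52.92
tcp_pos: [0.5236, 0.1309, 0.1245]
tcp_rot: [1.0, 0.01, 0.005, 0.009]
force: [1.6, -0.3, -3.6]
opening: 0.0242
```

```bash
python3 -c "
from h import *
st();go(.588,-.321,.1,-.5)"
```

```text
t 52.92 pos [0.5236 0.1309 0.1245] yaw 1.1 pitcherr -0.0074 tz [ 0.0103 -0.0185 -0.9998] q [ 0.152  0.106  1.564 -0.02   1.464  1.705] r 0.54
radial dir in tool [ 0.991 -0.132  0.007] F [ 1.6 -0.3 -3.6] open 0.0242
t 52.92 pos [0.5236 0.1309 0.1245] yaw 1.12 q6 1.71 F [ 1.6 -0.3 -3.6] open 0.0242
  tool shift mm [ 55.3 452.5  33.5] rows 12 turn rad 0.028
```

>>> step_arm(commands=[{"jaw":-1,"xyz":[0,37,-2],"turn":0.01},{"jaw":-1,"xyz":[0,37,-2],"turn":0.01},{"jaw":-1,"xyz":[0,37,-2],"turn":0.01},{"jaw":-1,"xyz":[0,37,-2],"turn":0},{"jaw":-1,"xyz":[0,37,-2],"turn":0},{"jaw":-1,"xyz":[0,37,-2],"turn":0},{"jaw":-1,"xyz":[0,37,-2],"turn":0},{"jaw":-1,"xyz":[0,37,-2],"turn":0},{"jaw":-1,"xyz":[5,37,-2],"turn":0},{"jaw":-1,"xyz":[10,30,-2],"turn":0}], newtons=60)

```text
clock: 53.75
tcp_pos: [0.5331, -0.2465, 0.1437]
tcp_rot: [1.0, 0.007, 0.001, 0.006]
force: [0.6, 1.5, -4.4]
opening: 0.0239
```

```bash
python3 -c "
from h import *
st();p,d,c=look('w28');go(.588,-.321,.075,-.5);print(lidplane(d,c,arm.sense()['tcp_pos'][:2]))"
```

```text
t 53.75 pos [ 0.5331 -0.2465  0.1437] yaw 0.8 pitcherr -0.0085 tz [ 0.003  -0.0117 -0.9999] q [-0.525  0.197  1.422 -0.009  1.514  1.032] r 0.587
radial dir in tool [0.858 0.513 0.008] F [ 0.6  1.5 -4.4] open 0.0239
53.75 [ 0.5331 -0.2465  0.1437] q6 1.032 toolx deg 0.8 tz [ 0.003 -0.012 -1.   ]
CO [ 0.6268 -0.1892  0.0435] [91.2] [0.0572] (236, 97) (np.int64(177), np.int64(260), np.int64(24), np.int64(136))
CO [ 0.5882 -0.3225  0.0438] [175.0] [0.0488] (366, 127) (np.int64(312), np.int64(420), np.int64(74), np.int64(183))
CAN {'knob': array([ 0.626 , -0.1946]), 'kr': 0.0256, 'n': 1979, 'lid': array([ 0.6263, -0.1934,  0.0353]), 'lat': array([ 0.6316, -0.1621]), 'nl': 1477, 'ang': np.float64(80.4), 'angk': np.float64(80.2), 'Z': np.float64(0.0899)}
CAN {'knob': array([ 0.5625, -0.2445]), 'kr': 0.0177, 'n': 419, 'lid': array([ 0.6322, -0.1887,  0.0419]), 'lat': array([ 0.6088, -0.2244]), 'nl': 13, 'ang': np.float64(-123.1), 'angk': np.float64(23.4), 'Z': np.float64(0.0884)}
t 53.8 pos [ 0.5353 -0.2531  0.1438] yaw 0.58 q6 1.03 F [ 2.4 -7.  -4.1] open 0.0238
  tool shift mm [51.6 67.1 70.5] rows 3 turn rad 0.019
(array([0., 0., 0.]), 0)
```

>>> step_arm(commands=[{"jaw":-1,"xyz":[13,15,4],"turn":0.01},{"jaw":-1,"xyz":[13,17,5],"turn":0},{"jaw":-1,"xyz":[13,17,8],"turn":0},{"jaw":-1,"xyz":[11,15,10],"turn":0},{"jaw":-1,"xyz":[2,2,8],"turn":0}], newtons=60)

```text
clock: 54.22
tcp_pos: [0.5892, -0.3251, 0.106]
tcp_rot: [1.0, 0.002, 0.004, 0.009]
force: [-1.5, -0.3, -4.3]
opening: 0.0243
```

```bash
python3 -c "
from h import *
st();go(.588,-.3222,.070,-.5)"
```

```text
t 54.22 pos [ 0.5892 -0.3251  0.106 ] yaw 0.3 pitcherr -0.0153 tz [ 0.0071 -0.0171 -0.9998] q [-0.583  0.399  1.242 -0.01   1.485  0.983] r 0.673
radial dir in tool [0.832 0.555 0.015] F [-1.5 -0.3 -4.3] open 0.0243
t 54.22 pos [ 0.5892 -0.3251  0.106 ] yaw 0.27 q6 0.98 F [-1.5 -0.3 -4.3] open 0.0243
  tool shift mm [-1.4 -3.5 36. ] rows 1 turn rad 0.014
```

>>> step_arm(commands=[{"jaw":-1,"xyz":[-1,-2,7],"turn":0.012},{"jaw":-1,"xyz":[0,-1,7],"turn":0},{"jaw":-1,"xyz":[0,0,5],"turn":0},{"jaw":-1,"xyz":[0,0,2],"turn":0}], newtons=60)

```text
clock: 54.55
tcp_pos: [0.586, -0.3191, 0.0771]
tcp_rot: [1.0, -0.002, -0.0, 0.005]
force: [-0.5, -0.8, -3.5]
opening: 0.0241
```

```bash
python3 -c "
from h import *
st();go(.588,-.3222,.068,-.5)"
```

```text
t 54.55 pos [ 0.586  -0.3191  0.0771] yaw -0.2 pitcherr -0.0046 tz [-9.0e-04 -9.8e-03 -1.0e+00] q [-0.579  0.413  1.282 -0.009  1.442  0.997] r 0.667
radial dir in tool [0.839 0.544 0.005] F [-0.5 -0.8 -3.5] open 0.0241
t 54.55 pos [ 0.586  -0.3191  0.0771] yaw -0.25 q6 1.0 F [-0.5 -0.8 -3.5] open 0.0241
  tool shift mm [2.  3.  9.1] rows 1 turn rad 0.004
```

>>> step_arm(commands=[{"jaw":-1,"xyz":[3,3,2],"turn":0},{"jaw":-1,"xyz":[0.5,0.5,2],"turn":0},{"jaw":-1,"xyz":[0,0,1],"turn":0}], newtons=60)

```text
clock: 54.8
tcp_pos: [0.5892, -0.3207, 0.0717]
tcp_rot: [1.0, -0.001, -0.001, 0.004]
force: [0.6, 0.1, -4.9]
opening: 0.0238
```

```bash
python3 -c "
from h import *
st();p,d,c=look('w29');go(.589,-.3222,.068,-.5);print(lidplane(d,c,arm.sense()['tcp_pos'][:2]))"
```

```text
t 54.8 pos [ 0.5892 -0.3207  0.0717] yaw -0.1 pitcherr -0.0035 tz [-0.0016 -0.0088 -1.    ] q [-0.579  0.425  1.277 -0.008  1.436  0.995] r 0.671
radial dir in tool [0.838 0.546 0.003] F [ 0.6  0.1 -4.9] open 0.0238
54.8 [ 0.5892 -0.3207  0.0717] q6 0.995 toolx deg -0.1 tz [-0.002 -0.009 -1.   ]
CO [ 0.6264 -0.1907  0.043 ] [] [] (94, 144) (np.int64(10), np.int64(139), np.int64(90), np.int64(231))
CO [ 0.5886 -0.3227  0.0425] [] [] (284, 182) (np.int64(211), np.int64(344), np.int64(154), np.int64(234))
CAN {'knob': array([ 0.5923, -0.3204]), 'kr': 0.0259, 'n': 4623, 'lid': array([ 0.5881, -0.3202,  0.0351]), 'lat': array([ 0.5549, -0.3174]), 'nl': 1529, 'ang': np.float64(175.1), 'angk': np.float64(175.4), 'Z': np.float64(0.0933)}
t 54.85 pos [ 0.5893 -0.3207  0.0717] yaw -0.1 q6 0.99 F [-0.6  0.  -4.4] open 0.024
  tool shift mm [-0.2  1.5  3.7] rows 1 turn rad 0.007
(array([-0.0305,  0.0136,  0.0684]), 6526)
```

Canister A is held nearly over coaster 3 and aligned with its tab. Now I will lower it and release.

>>> step_arm(commands=[{"jaw":-1,"xyz":[0,2,1],"turn":0},{"jaw":-1,"xyz":[0,0.5,1],"turn":0},{"jaw":-1,"xyz":[0,0,1],"turn":0},{"jaw":0.2,"xyz":[0,0,0],"turn":0},{"jaw":0.2,"xyz":[0,0,0],"turn":0},{"jaw":0.2,"xyz":[0,0,0],"turn":0},{"jaw":0.2,"xyz":[0,0,-12],"turn":0},{"jaw":0.2,"xyz":[0,0,-15],"turn":0},{"jaw":0.2,"xyz":[0,0,-15],"turn":0},{"jaw":0.2,"xyz":[-10,-5,-15],"turn":0},{"jaw":0.2,"xyz":[-13,-8,-15],"turn":0},{"jaw":0.2,"xyz":[-13,-8,-15],"turn":0},{"jaw":0.2,"xyz":[-10,-8,-10],"turn":0},{"jaw":0.2,"xyz":[0,0,0],"turn":0}], newtons=60)

```text
clock: 56.02
tcp_pos: [0.5468, -0.296, 0.1887]
tcp_rot: [1.0, -0.001, 0.011, 0.012]
force: [1.0, -0.6, 0.6]
opening: 0.0512
```

```bash
python3 -c "
from h import *
st();p,d,c=look('w30')"
```

```text
t 56.02 pos [ 0.5468 -0.296   0.1887] yaw -0.1 pitcherr -0.0319 tz [ 0.0221 -0.0245 -0.9995] q [-0.583  0.236  1.286 -0.008  1.588  0.989] r 0.622
radial dir in tool [0.835 0.549 0.032] F [ 1.  -0.6  0.6] open 0.0512
56.02 [ 0.5468 -0.296   0.1887] q6 0.989 toolx deg -0.1 tz [ 0.022 -0.024 -0.999]
CO [ 0.626  -0.1903  0.0426] [] [] (183, 105) (np.int64(144), np.int64(205), np.int64(52), np.int64(152))
CO [ 0.5873 -0.3236  0.0432] [167.0] [0.0548] (273, 126) (np.int64(252), np.int64(329), np.int64(97), np.int64(185))
CO [ 0.4348 -0.1269  0.1234] [] [] (224, 287) (np.int64(218), np.int64(232), np.int64(256), np.int64(317))
CAN {'knob': array([ 0.6262, -0.1954]), 'kr': 0.0249, 'n': 1289, 'lid': array([ 0.6265, -0.1933,  0.0355]), 'lat': array([ 0.6319, -0.1622]), 'nl': 929, 'ang': np.float64(80.0), 'angk': np.float64(80.3), 'Z': np.float64(0.0898)}
CAN {'knob': array([ 0.5899, -0.3222]), 'kr': 0.0256, 'n': 1013, 'lid': array([ 0.5881, -0.323 ,  0.036 ]), 'lat': array([ 0.5573, -0.3196]), 'nl': 711, 'ang': np.float64(173.7), 'angk': np.float64(175.4), 'Z': np.float64(0.09)}
```

>>> step_arm(commands=[{"jaw":0.2,"xyz":[5,-20,2],"turn":-0.02},{"jaw":0.2,"xyz":[5,-20,2],"turn":-0.02},{"jaw":0.2,"xyz":[5,-20,2],"turn":-0.02},{"jaw":0.2,"xyz":[5,-20,2],"turn":-0.02},{"jaw":0.2,"xyz":[5,-20,2],"turn":-0.02},{"jaw":0.2,"xyz":[5,-20,2],"turn":0},{"jaw":0.2,"xyz":[5,-20,2],"turn":0},{"jaw":0.2,"xyz":[5,-20,2],"turn":0},{"jaw":0.2,"xyz":[5,-20,2],"turn":0},{"jaw":0.2,"xyz":[5,-20,2],"turn":0},{"jaw":0.2,"xyz":[5,-20,2],"turn":0},{"jaw":0.2,"xyz":[5,-20,2],"turn":0},{"jaw":0.2,"xyz":[5,-20,2],"turn":0},{"jaw":0.2,"xyz":[5,-20,2],"turn":0},{"jaw":0.2,"xyz":[4,-16,2],"turn":0},{"jaw":0.2,"xyz":[0,0,0],"turn":0}], newtons=60)

```text
clock: 57.4
tcp_pos: [0.6101, 0.0104, 0.1466]
tcp_rot: [0.999, 0.048, 0.014, 0.016]
force: [0.1, 0.2, -0.5]
opening: 0.0512
```

```bash
python3 -c "
from h import *
st();p,d,c=look('w31');go(.6528,.0482,.1)"
```

```text
t 57.4 pos [0.6101 0.0104 0.1466] yaw 5.6 pitcherr -0.0305 tz [ 0.0288 -0.0306 -0.9991] q [-0.06   0.231  1.376 -0.029  1.504  1.415] r 0.61
radial dir in tool [0.987 0.156 0.031] F [ 0.1  0.2 -0.5] open 0.0512
57.4 [0.6101 0.0104 0.1466] q6 1.415 toolx deg 5.6 tz [ 0.029 -0.031 -0.999]
CO [0.6523 0.0539 0.0439] [] [] (234, 104) (np.int64(173), np.int64(277), np.int64(86), np.int64(158))
CO [ 0.6262 -0.1941  0.0418] [84.9] [0.0541] (475, 191) (np.int64(444), np.int64(535), np.int64(149), np.int64(245))
CO [0.4825 0.4734 0.2356] [] [] (12, 331) (np.int64(5), np.int64(22), np.int64(299), np.int64(366))
CAN {'knob': array([0.6536, 0.0477]), 'kr': 0.0252, 'n': 1504, 'lid': array([0.6525, 0.0481, 0.0356]), 'lat': array([0.6217, 0.0541]), 'nl': 1066, 'ang': np.float64(169.0), 'angk': np.float64(168.6), 'Z': np.float64(0.0899)}
CAN {'knob': array([ 0.6234, -0.1819]), 'kr': 0.0139, 'n': 67, 'lid': array([ 0.627 , -0.1925,  0.0349]), 'lat': array([ 0.6355, -0.1573]), 'nl': 1569, 'ang': np.float64(76.3), 'angk': np.float64(63.8), 'Z': np.float64(0.0812)}
t 57.45 pos [0.61   0.0089 0.1467] yaw 5.53 q6 1.41 F [-0.4  0.6  0.4] open 0.0509
  tool shift mm [ 45.2 -36.6  46.7] rows 2
```

>>> step_arm(commands=[{"jaw":0.2,"xyz":[12,-10,7],"turn":0},{"jaw":0.2,"xyz":[12,-10,8],"turn":0},{"jaw":0.2,"xyz":[12,-10,8],"turn":0},{"jaw":0.2,"xyz":[9,-6,10],"turn":0},{"jaw":0.2,"xyz":[0,0,10],"turn":0},{"jaw":0.2,"xyz":[0,0,0],"turn":0}], newtons=60)

```text
clock: 57.95
tcp_pos: [0.6571, 0.0419, 0.1028]
tcp_rot: [0.999, 0.046, 0.015, 0.02]
force: [-0.8, 0.1, -0.5]
opening: 0.0512
```

```bash
python3 -c "
from h import *
st();go(.6525,.0481,.0665)"
```

```text
t 57.95 pos [0.6571 0.0419 0.1028] yaw 5.3 pitcherr -0.0319 tz [ 0.0318 -0.0376 -0.9988] q [-0.004  0.359  1.302 -0.038  1.448  1.48 ] r 0.658
radial dir in tool [0.995 0.094 0.032] F [-0.8  0.1 -0.5] open 0.0512
t 57.95 pos [0.6571 0.0419 0.1028] yaw 5.26 q6 1.48 F [-0.8  0.1 -0.5] open 0.0512
  tool shift mm [-5.  -8.1 35.9] rows 1
```

>>> step_arm(commands=[{"jaw":0.2,"xyz":[-2.5,-4,10],"turn":0},{"jaw":0.2,"xyz":[-2,-3,10],"turn":0},{"jaw":0.2,"xyz":[0,-1,10],"turn":0},{"jaw":0.2,"xyz":[0,0,4],"turn":0},{"jaw":0.2,"xyz":[0,0,0],"turn":0}], newtons=60)

```text
clock: 58.37
tcp_pos: [0.651, 0.0447, 0.0652]
tcp_rot: [0.999, 0.044, 0.014, 0.02]
force: [1.1, 0.4, 0.1]
opening: 0.0514
```

```bash
python3 -c "
from h import *
st();go(.6525,.0481,.0665)"
```

```text
t 58.37 pos [0.651  0.0447 0.0652] yaw 5.0 pitcherr -0.03 tz [ 0.0302 -0.0393 -0.9988] q [ 1.000e-03  3.750e-01  1.359e+00 -4.000e-02  1.377e+00  1.492e+00] r 0.653
radial dir in tool [0.996 0.085 0.03 ] F [1.1 0.4 0.1] open 0.0514
t 58.37 pos [0.651  0.0447 0.0652] yaw 5.03 q6 1.49 F [1.1 0.4 0.1] open 0.0514
  tool shift mm [ 1.8 -3.2 -1.4] rows 1
```

>>> step_arm(commands=[{"jaw":0.2,"xyz":[2,-4,-1.5],"turn":0},{"jaw":0.2,"xyz":[0,0,0],"turn":0},{"jaw":-1,"xyz":[0,0,0],"turn":0},{"jaw":-1,"xyz":[0,0,0],"turn":0},{"jaw":-1,"xyz":[0,0,0],"turn":0},{"jaw":-1,"xyz":[0,0,0],"turn":0},{"jaw":-1,"xyz":[0,0,0],"turn":0}], newtons=60)

```text
clock: 58.95
tcp_pos: [0.6531, 0.049, 0.0681]
tcp_rot: [0.999, 0.044, 0.015, 0.021]
force: [-0.4, -0.3, -0.3]
opening: 0.0237
```

```bash
python3 -c "
from h import *
st();p,d,c=look('w32');go(.6537,.0531,.0665)"
```

```text
t 58.95 pos [0.6531 0.049  0.0681] yaw 5.0 pitcherr -0.0318 tz [ 0.0322 -0.0398 -0.9987] q [ 0.008  0.377  1.351 -0.041  1.382  1.499] r 0.655
radial dir in tool [0.996 0.078 0.032] F [-0.4 -0.3 -0.3] open 0.0237
58.95 [0.6531 0.049  0.0681] q6 1.499 toolx deg 5.0 tz [ 0.032 -0.04  -0.999]
CO [0.655  0.0536 0.0426] [] [] (250, 183) (np.int64(196), np.int64(332), np.int64(153), np.int64(245))
CO [ 0.6232 -0.1885  0.0408] [79.8] [0.048] (551, 298) (np.int64(538), np.int64(559), np.int64(251), np.int64(330))
CAN {'knob': array([0.6567, 0.0505]), 'kr': 0.0265, 'n': 4660, 'lid': array([0.6525, 0.0492, 0.0358]), 'lat': array([0.62  , 0.0544]), 'nl': 1286, 'ang': np.float64(171.0), 'angk': np.float64(174.0), 'Z': np.float64(0.0905)}
t 59.0 pos [0.6531 0.0489 0.0681] yaw 5.02 q6 1.5 F [ 0.3 -0.1 -0.1] open 0.0241
  tool shift mm [ 0.9 -4.2  1.5] rows 1
```

>>> step_arm(commands=[{"jaw":-1,"xyz":[0,0,-6],"turn":0},{"jaw":-1,"xyz":[1,-3,-5],"turn":0.04},{"jaw":-1,"xyz":[0.5,-1.5,-3],"turn":0.04},{"jaw":-1,"xyz":[0,0,-1],"turn":0}], newtons=60)

```text
clock: 59.33
tcp_pos: [0.6507, 0.0544, 0.0794]
tcp_rot: [1.0, 0.002, 0.011, 0.02]
force: [-0.4, 0.3, -4.1]
opening: 0.0241
```

```bash
python3 -c "
from h import *
st();p,d,c=look('w33');go(.6541,.0531,.0665)"
```

```text
t 59.33 pos [0.6507 0.0544 0.0794] yaw 0.2 pitcherr -0.022 tz [ 0.0227 -0.0392 -0.999 ] q [ 0.016  0.371  1.335 -0.04   1.414  1.589] r 0.653
radial dir in tool [ 1.    -0.013  0.022] F [-0.4  0.3 -4.1] open 0.0241
59.33 [0.6507 0.0544 0.0794] q6 1.589 toolx deg 0.2 tz [ 0.023 -0.039 -0.999]
CO [0.6555 0.0534 0.0423] [] [] (271, 176) (np.int64(207), np.int64(337), np.int64(148), np.int64(225))
CO [ 0.6127 -0.1691  0.0204] [55.8] [0.0337] (552, 269) (np.int64(544), np.int64(559), np.int64(244), np.int64(292))Traceback (most recent call last):
  File "<string>", line 3, in <module>
    st();p,d,c=look('w33');go(.6541,.0531,.0665)
               ~~~~^^^^^^^
  File "h.py", line 79, in look
    for o in canisters(p,d,c):print('CAN',o)
             ~~~~~~~~~^^^^^^^
  File "h.py", line 68, in canisters
    hull=cv2.convexHull(C[lid&~dk][:,:2].astype(np.float32))[:,0]
         ~~~~~~~~~~~~~~~~~~~~~~~~~~~~~~~~~~~~~~~~~~~~~~~~~~~^^^^^
TypeError: 'NoneType' object is not subscriptable
```

>>> step_arm(commands=[{"jaw":-1,"xyz":[2,0.7,2],"turn":0},{"jaw":-1,"xyz":[2,0.7,2],"turn":0},{"jaw":-1,"xyz":[0.5,0,1],"turn":0}], newtons=60)

```text
clock: 59.63
tcp_pos: [0.6547, 0.0525, 0.0729]
tcp_rot: [1.0, 0.004, 0.01, 0.02]
force: [-0.3, 0.5, -4.6]
opening: 0.0241
```

```bash
sed -i 's/        hull=cv2.convexHull/        if (lid\&~dk).sum()<50: continue\n        hull=cv2.convexHull/' h.py; python3 -c "
from h import *
st();go(.6541,.0528,.0665)"
```

```text
t 59.63 pos [0.6547 0.0525 0.0729] yaw 0.4 pitcherr -0.0195 tz [ 0.0201 -0.0394 -0.999 ] q [ 0.013  0.385  1.329 -0.04   1.407  1.583] r 0.657
radial dir in tool [ 1.    -0.007  0.02 ] F [-0.3  0.5 -4.6] open 0.0241
t 59.63 pos [0.6547 0.0525 0.0729] yaw 0.44 q6 1.58 F [-0.3  0.5 -4.6] open 0.0241
  tool shift mm [-0.7 -0.5  6.3] rows 1
```

Setting it down, releasing, and heading back up and toward the scoops.

>>> step_arm(commands=[{"jaw":-1,"xyz":[0,-0.5,2],"turn":0},{"jaw":-1,"xyz":[0,0,1],"turn":0},{"jaw":-1,"xyz":[0,0,1],"turn":0},{"jaw":0.2,"xyz":[0,0,0],"turn":0},{"jaw":0.2,"xyz":[0,0,0],"turn":0},{"jaw":0.2,"xyz":[0,0,0],"turn":0},{"jaw":0.2,"xyz":[0,0,-12],"turn":0},{"jaw":0.2,"xyz":[0,0,-15],"turn":0},{"jaw":0.2,"xyz":[-5,0,-15],"turn":0},{"jaw":0.2,"xyz":[-15,0,-14],"turn":0},{"jaw":0.2,"xyz":[-15,0,-14],"turn":0},{"jaw":0.2,"xyz":[-15,0,-14],"turn":0},{"jaw":0.2,"xyz":[-15,0,-14],"turn":0},{"jaw":0.2,"xyz":[-15,0,-10],"turn":0},{"jaw":0.2,"xyz":[0,0,0],"turn":0}], newtons=60)

```text
clock: 60.88
tcp_pos: [0.5744, 0.0565, 0.1946]
tcp_rot: [1.0, 0.004, 0.021, 0.02]
force: [0.3, 0.3, 0.1]
opening: 0.0515
```

```bash
python3 -c "
from h import *
st();p,d,c=look('w34')"
```

```text
t 60.88 pos [0.5744 0.0565 0.1946] yaw 0.5 pitcherr -0.0412 tz [ 0.0421 -0.0393 -0.9983] q [ 0.023  0.131  1.397 -0.04   1.573  1.585] r 0.577
radial dir in tool [ 0.999 -0.016  0.041] F [0.3 0.3 0.1] open 0.0515
60.88 [0.5744 0.0565 0.1946] q6 1.585 toolx deg 0.5 tz [ 0.042 -0.039 -0.998]
CO [0.655  0.0516 0.0441] [162.6] [0.0584] (233, 112) (np.int64(225), np.int64(250), np.int64(65), np.int64(148))
CO [ 0.6265 -0.1947  0.0416] [85.7] [0.0551] (494, 136) (np.int64(468), np.int64(542), np.int64(93), np.int64(182))
CO [0.4699 0.2382 0.0165] [] [] (97, 285) (np.int64(90), np.int64(107), np.int64(265), np.int64(306))
CO [ 0.431  -0.1626  0.0986] [] [] (538, 306) (np.int64(528), np.int64(548), np.int64(278), np.int64(335))
CAN {'knob': array([0.6541, 0.0518]), 'kr': 0.0253, 'n': 1041, 'lid': array([0.6538, 0.0518, 0.0353]), 'lat': array([0.6226, 0.0601]), 'nl': 774, 'ang': np.float64(165.2), 'angk': np.float64(165.3), 'Z': np.float64(0.09)}
```

```bash
python3 -c "
from h import *
c=cal('wrist')
for n,(u,v),z in [('s1 bowl',(275,258),.012),('s1 hs',(279,278),.009),('s1 he',(286,338),.009),('s2 he',(437,221),.009),('s2 hs',(438,292),.009),('clipR',(540,277),.014),('clipR',(532,334),.014),('clipL',(98,262),.014),('clipL',(99,306),.014)]:
    print(n,px2w(c,u,v,z).round(4))
p=cv2.imread('pics/top0.png');ct=cal('top')
print(px2w(ct,273,245,.01).round(3),px2w(ct,320,238,.01).round(3))
"
```

```text
s1 bowl [0.5049 0.0488 0.012 ]
s1 hs [0.4808 0.0442 0.009 ]
s1 he [0.4078 0.0355 0.009 ]
s2 he [ 0.5436 -0.1203  0.009 ]
s2 hs [ 0.4621 -0.1316  0.009 ]
clipR [ 0.4813 -0.2399  0.014 ]
clipR [ 0.4109 -0.2446  0.014 ]
clipL [0.5029 0.2287 0.014 ]
clipL [0.4535 0.2333 0.014 ]
[0.455 0.04  0.01 ] [ 0.483 -0.131  0.01 ]
```

>>> step_arm(commands=[{"jaw":0.0,"xyz":[-13,2,8],"turn":-0.06},{"jaw":0.0,"xyz":[-13,2,9],"turn":-0.06},{"jaw":0.0,"xyz":[-13,3,10],"turn":0},{"jaw":0.0,"xyz":[-13,3,10],"turn":0},{"jaw":0.0,"xyz":[-13,3,10],"turn":0},{"jaw":0.0,"xyz":[-13,3,10],"turn":0},{"jaw":0.0,"xyz":[-13,3,10],"turn":0},{"jaw":0.0,"xyz":[-13,3,10],"turn":0},{"jaw":0.0,"xyz":[0,0,0],"turn":0}], newtons=40)

```text
clock: 61.68
tcp_pos: [0.482, 0.0188, 0.1125]
tcp_rot: [0.997, 0.067, 0.026, 0.021]
force: [-0.6, 0.3, -0.1]
opening: 0.0427
```

```bash
python3 -c "
from h import *
st();p,d,c=shot('wrist','w35.png');go(.4555,.042,.004,7.5)"
```

```text
t 61.68 pos [0.482  0.0188 0.1125] yaw 7.8 pitcherr -0.0566 tz [ 0.0546 -0.0391 -0.9977] q [-0.054 -0.046  1.747 -0.037  1.384  1.388] r 0.482
radial dir in tool [0.981 0.186 0.057] F [-0.6  0.3 -0.1] open 0.0427
t 61.73 pos [0.4837 0.0191 0.1139] yaw 7.78 q6 1.39 F [ 0.2  0.4 -0. ] open 0.043
  tool shift mm [-30.6 -31.6 107.1] rows 3 turn rad 0.005
```

```bash
python3 -c "
from h import *
c=cal('wrist')
for n,(u,v),z in [('s1 bowl',(234,181),.014),('s1 hs',(236,205),.009),('s1 he',(237,301),.009),('s2 he',(460,158),.009),('s2 hs',(450,264),.009),('s2 bowl',(452,283),.014)]:
    print(n,px2w(c,u,v,z).round(4))
"
```

```text
s1 bowl [0.505 0.048 0.014]
s1 hs [0.486  0.0448 0.009 ]
s1 he [0.4063 0.0353 0.009 ]
s2 he [ 0.5435 -0.1196  0.009 ]
s2 hs [ 0.4584 -0.1339  0.009 ]
s2 bowl [ 0.4441 -0.1364  0.014 ]
```

>>> step_arm(commands=[{"jaw":0.0,"xyz":[-5,-6,10],"turn":0},{"jaw":0.0,"xyz":[-5,-6,12],"turn":0},{"jaw":0.0,"xyz":[-5,-6,13],"turn":0},{"jaw":0.0,"xyz":[-5,-6,13],"turn":0},{"jaw":0.0,"xyz":[-5,-5,13],"turn":0},{"jaw":0.0,"xyz":[-2,-2,12],"turn":0},{"jaw":0.0,"xyz":[0,0,0],"turn":0}], newtons=40)

```text
clock: 62.32
tcp_pos: [0.4711, 0.0455, 0.044]
tcp_rot: [0.997, 0.067, 0.038, 0.021]
force: [-1.7, 0.2, -0.8]
opening: 0.0426
```

```bash
python3 -c "
from h import *
st();go(.458,.042,.004,7.5)"
```

```text
t 62.32 pos [0.4711 0.0455 0.044 ] yaw 7.7 pitcherr -0.0791 tz [ 0.0793 -0.0376 -0.9961] q [ 0.003 -0.017  1.865 -0.04   1.214  1.453] r 0.473
radial dir in tool [0.989 0.128 0.079] F [-1.7  0.2 -0.8] open 0.0426
t 62.32 pos [0.4711 0.0455 0.044 ] yaw 7.74 q6 1.45 F [-1.7  0.2 -0.8] open 0.0426
  tool shift mm [-16.3  -0.1  39. ] rows 2 turn rad 0.004
```

>>> step_arm(commands=[{"jaw":0.0,"xyz":[-5,0,9],"turn":0},{"jaw":0.0,"xyz":[-5,0,10],"turn":0},{"jaw":0.0,"xyz":[-5,0,10],"turn":0},{"jaw":0.0,"xyz":[-2,0,7],"turn":0},{"jaw":0.0,"xyz":[0,0,0],"turn":0}], newtons=40)

```text
clock: 62.73
tcp_pos: [0.4614, 0.0418, 0.0074]
tcp_rot: [0.997, 0.067, 0.042, 0.022]
force: [-0.5, -0.3, -0.0]
opening: 0.0427
```

```bash
python3 -c "
from h import *
st();go(.458,.042,.004,7.5);shot('wrist','w36.png')"
```

```text
t 62.73 pos [0.4614 0.0418 0.0074] yaw 7.8 pitcherr -0.0872 tz [ 0.0872 -0.0375 -0.9955] q [-0.006  0.002  1.93  -0.041  1.122  1.447] r 0.463
radial dir in tool [0.987 0.137 0.087] F [-0.5 -0.3 -0. ] open 0.0427
t 62.73 pos [0.4614 0.0418 0.0074] yaw 7.77 q6 1.45 F [-0.5 -0.3 -0. ] open 0.0427
  tool shift mm [-3.7 -0.8  3.1] rows 1 turn rad 0.005
```

>>> step_arm(commands=[{"jaw":0.0,"xyz":[-3,0,3],"turn":0},{"jaw":-1,"xyz":[0,0,0],"turn":0},{"jaw":-1,"xyz":[0,0,0],"turn":0},{"jaw":-1,"xyz":[0,0,0],"turn":0},{"jaw":-1,"xyz":[0,0,0],"turn":0},{"jaw":-1,"xyz":[0,0,0],"turn":0},{"jaw":-1,"xyz":[0,0,-12],"turn":0},{"jaw":-1,"xyz":[0,0,-15],"turn":0},{"jaw":-1,"xyz":[0,0,-18],"turn":0},{"jaw":-1,"xyz":[0,0,-20],"turn":0}], newtons=40)

```text
clock: 63.62
tcp_pos: [0.4503, 0.0434, 0.0677]
tcp_rot: [0.997, 0.066, 0.038, 0.021]
force: [0.3, 0.8, -0.5]
opening: 0.009
```

```bash
python3 -c "
from h import *
st();shot('wrist','w37.png')
p=cv2.imread('pics/w2.png')
go(.393,.381,.12,7.5)"
```

```text
t 63.62 pos [0.4503 0.0434 0.0677] yaw 7.7 pitcherr -0.0794 tz [ 0.0794 -0.0374 -0.9961] q [-0.002 -0.091  1.884 -0.039  1.269  1.446] r 0.452
radial dir in tool [0.988 0.133 0.08 ] F [ 0.3  0.8 -0.5] open 0.009
t 63.67 pos [0.4533 0.0436 0.0726] yaw 7.73 q6 1.45 F [0.6 0.9 2.6] open 0.009
  tool shift mm [ -10.4 -339.7  -65.1] rows 9 turn rad 0.004
```

>>> step_arm(commands=[{"jaw":-1,"xyz":[0,-10,-10],"turn":0},{"jaw":-1,"xyz":[-1,-20,-7],"turn":0},{"jaw":-1,"xyz":[-1,-20,-5],"turn":0},{"jaw":-1,"xyz":[-1,-20,-5],"turn":0},{"jaw":-1,"xyz":[-1,-20,-5],"turn":0},{"jaw":-1,"xyz":[-1,-20,-5],"turn":0},{"jaw":-1,"xyz":[-1,-20,-5],"turn":0},{"jaw":-1,"xyz":[-1,-20,-5],"turn":0},{"jaw":-1,"xyz":[-1,-20,-5],"turn":0},{"jaw":-1,"xyz":[-1,-20,-5],"turn":0},{"jaw":-1,"xyz":[-1,-20,-4],"turn":0},{"jaw":-1,"xyz":[-1,-20,-4],"turn":0},{"jaw":-1,"xyz":[-1,-20,-4],"turn":0},{"jaw":-1,"xyz":[-1,-20,-4],"turn":0}], newtons=40)

```text
clock: 64.83
tcp_pos: [0.4005, 0.3216, 0.1322]
tcp_rot: [0.997, 0.063, 0.048, 0.022]
force: [1.1, 0.1, -0.8]
opening: 0.0088
```

```bash
python3 -c "
from h import *
st();p,d,c=shot('wrist','w38.png');go(.385,.4,.12,7.5)
C=cloud(d,c); m=(abs(C[...,2]-.04)<.006)
print(m.sum()); 
Q=C[m][:,:2]; Q=Q[(Q[:,1]>.25)]; print(cv2.minAreaRect(Q.astype(np.float32)))"
```

```text
t 64.83 pos [0.4005 0.3216 0.1322] yaw 7.3 pitcherr -0.0579 tz [ 0.0988 -0.0378 -0.9944] q [ 0.622  0.012  1.651 -0.089  1.421  2.078] r 0.514
radial dir in tool [ 0.876 -0.478  0.058] F [ 1.1  0.1 -0.8] open 0.0088
t 64.88 pos [0.4    0.3253 0.1329] yaw 7.45 q6 2.08 F [-0.1  3.1 -0.8] open 0.0092
  tool shift mm [ -6.4 -76.5   8.8] rows 2 turn rad -0.001
3984
((0.3947821259498596, 0.38385599851608276), (0.1498601883649826, 0.13986839354038239), 2.774012804031372)
```

>>> step_arm(commands=[{"jaw":-1,"xyz":[-2,-16,-1],"turn":0.04},{"jaw":-1,"xyz":[-1,-16,-1],"turn":0.04},{"jaw":-1,"xyz":[-1,-16,0],"turn":0},{"jaw":-1,"xyz":[-1,-16,0],"turn":0},{"jaw":-1,"xyz":[-1,-12,0],"turn":0},{"jaw":-1,"xyz":[0,0,0],"turn":0}], newtons=40)

```text
clock: 65.38
tcp_pos: [0.3877, 0.406, 0.1287]
tcp_rot: [0.998, 0.024, 0.049, 0.017]
force: [-0.4, -0.3, 0.2]
opening: 0.0089
```

```bash
python3 -c "
from h import *
st();p,d,c=shot('wrist','w39.png');go(.387,.403,.03,2.8)"
```

```text
t 65.38 pos [0.3877 0.406  0.1287] yaw 2.8 pitcherr -0.0495 tz [ 0.0995 -0.0322 -0.9945] q [ 0.761  0.125  1.538 -0.093  1.429  2.295] r 0.561
radial dir in tool [ 0.754 -0.655  0.05 ] F [-0.4 -0.3  0.2] open 0.0089
t 65.43 pos [0.3878 0.4049 0.1285] yaw 2.8 q6 2.29 F [ 1.  -0.1  0.3] open 0.009
  tool shift mm [-10.5  -1.9  98. ] rows 3 turn rad -0.000
```

>>> step_arm(commands=[{"jaw":-1,"xyz":[-2,-0.5,13],"turn":0},{"jaw":-1,"xyz":[-2,-0.5,14],"turn":0},{"jaw":-1,"xyz":[-2,-0.5,14],"turn":0},{"jaw":-1,"xyz":[-2,0,14],"turn":0},{"jaw":-1,"xyz":[-2,0,14],"turn":0},{"jaw":-1,"xyz":[-2,0,12],"turn":0},{"jaw":-1,"xyz":[0,0,0],"turn":0}], newtons=40)

```text
clock: 66.02
tcp_pos: [0.3865, 0.3975, 0.0446]
tcp_rot: [0.998, 0.022, 0.051, 0.019]
force: [-1.1, -1.3, -0.8]
opening: 0.0095
```

```bash
python3 -c "
from h import *
st();p,d,c=shot('wrist','w40.png');go(.387,.405,.015,2.8)"
```

```text
t 66.02 pos [0.3865 0.3975 0.0446] yaw 2.6 pitcherr -0.0488 tz [ 0.103  -0.0365 -0.994 ] q [ 0.754  0.181  1.652 -0.102  1.26   2.31 ] r 0.554
radial dir in tool [ 0.756 -0.653  0.05 ] F [-1.1 -1.3 -0.8] open 0.0095
t 66.07 pos [0.3872 0.3979 0.0459] yaw 2.62 q6 2.31 F [-0.8 -0.2 -1.5] open 0.0093
  tool shift mm [-3.  -8.3 30.4] rows 1 turn rad -0.003
```

Inside the walls. I will lower it further and release.

>>> step_arm(commands=[{"jaw":-1,"xyz":[-1,-3,9],"turn":0},{"jaw":-1,"xyz":[-1,-2,9],"turn":0},{"jaw":-1,"xyz":[0,0,6],"turn":0},{"jaw":-0.4,"xyz":[0,0,0],"turn":0},{"jaw":-0.4,"xyz":[0,0,0],"turn":0},{"jaw":-0.4,"xyz":[0,0,0],"turn":0},{"jaw":-0.4,"xyz":[0,0,-12],"turn":0},{"jaw":-0.4,"xyz":[0,0,-15],"turn":0},{"jaw":-0.4,"xyz":[0,0,-18],"turn":0},{"jaw":-0.4,"xyz":[0,0,-18],"turn":0},{"jaw":-0.4,"xyz":[0,0,-18],"turn":0},{"jaw":-0.4,"xyz":[0,0,-18],"turn":0},{"jaw":-0.4,"xyz":[0,0,0],"turn":0}], newtons=40)

```text
clock: 67.15
tcp_pos: [0.3794, 0.4074, 0.1331]
tcp_rot: [0.998, 0.021, 0.057, 0.015]
force: [0.2, 1.3, 0.8]
opening: 0.0258
```

```bash
python3 -c "
from h import *
st();p,d,c=shot('wrist','w41.png');shot('top','top1.png')"
```

```text
t 67.15 pos [0.3794 0.4074 0.1331] yaw 2.5 pitcherr -0.0612 tz [ 0.1137 -0.0278 -0.9931] q [ 0.777  0.105  1.552 -0.101  1.423  2.318] r 0.557
radial dir in tool [ 0.738 -0.672  0.062] F [0.2 1.3 0.8] open 0.0258
```

>>> step_arm(commands=[{"jaw":-0.4,"xyz":[-6,21,-9],"turn":0},{"jaw":-0.4,"xyz":[-6,21,-9],"turn":0},{"jaw":-0.4,"xyz":[-6,21,-9],"turn":0},{"jaw":-0.4,"xyz":[-6,21,-9],"turn":0},{"jaw":-0.4,"xyz":[-6,21,-9],"turn":0},{"jaw":-0.4,"xyz":[-6,21,-9],"turn":0},{"jaw":-0.4,"xyz":[-6,21,-9],"turn":0},{"jaw":-0.4,"xyz":[-6,21,-9],"turn":0},{"jaw":-0.4,"xyz":[-6,21,-9],"turn":0},{"jaw":-0.4,"xyz":[-6,21,-9],"turn":0},{"jaw":-0.4,"xyz":[-6,21,-9],"turn":0},{"jaw":-0.4,"xyz":[-6,21,-9],"turn":0},{"jaw":-0.4,"xyz":[-6,21,-9],"turn":0},{"jaw":-0.4,"xyz":[-6,21,-9],"turn":0},{"jaw":-0.4,"xyz":[-6,21,-9],"turn":0},{"jaw":-0.4,"xyz":[-6,21,-9],"turn":0},{"jaw":-0.4,"xyz":[-6,21,-9],"turn":0},{"jaw":-0.4,"xyz":[-6,21,-9],"turn":0}], newtons=40)

```text
clock: 68.75
tcp_pos: [0.2555, 0.0115, 0.2744]
tcp_rot: [0.999, 0.027, 0.029, 0.029]
force: [1.4, 0.2, 0.0]
opening: 0.0254
```

```bash
python3 -c "
from h import *
st()"
```

```text
t 68.75 pos [0.2555 0.0115 0.2744] yaw 3.2 pitcherr -0.067 tz [ 0.0604 -0.0571 -0.9965] q [-0.114 -0.649  1.848 -0.052  1.876  1.385] r 0.256
radial dir in tool [0.984 0.166 0.066] F [1.4 0.2 0. ] open 0.0254
```

>>> step_arm(commands=[{"jaw":-0.4,"xyz":[-5,18,-3],"turn":0},{"jaw":-0.4,"xyz":[-5,18,-3],"turn":0},{"jaw":-0.4,"xyz":[-5,18,-3],"turn":0},{"jaw":-0.4,"xyz":[-5,18,-3],"turn":0},{"jaw":-0.4,"xyz":[-5,18,-3],"turn":0},{"jaw":-0.4,"xyz":[-5,18,-3],"turn":0},{"jaw":-0.4,"xyz":[-5,18,-3],"turn":0},{"jaw":-0.4,"xyz":[-11,-9,-2],"turn":0},{"jaw":-0.4,"xyz":[-11,-9,-2],"turn":0},{"jaw":-0.4,"xyz":[-11,-9,-2],"turn":0},{"jaw":-0.4,"xyz":[-11,-9,-2],"turn":0}], newtons=40)

```text
clock: 69.67
tcp_pos: [0.1818, -0.0938, 0.2949]
tcp_rot: [1.0, 0.02, 0.014, 0.02]
force: [0.1, 0.2, -0.9]
opening: 0.0257
```

```bash
python3 -c "
from h import *
st()"
```

```text
t 69.67 pos [ 0.1818 -0.0938  0.2949] yaw 2.3 pitcherr -0.0472 tz [ 0.0281 -0.0391 -0.9988] q [-0.74  -0.756  1.85  -0.011  2.001  0.787] r 0.205
radial dir in tool [0.711 0.702 0.047] F [ 0.1  0.2 -0.9] open 0.0257
```

>>> step_arm(commands=[{"jaw":-0.4,"xyz":[-10,-10,-2],"turn":0},{"jaw":-0.4,"xyz":[-10,-10,-2],"turn":0},{"jaw":-0.4,"xyz":[-10,-10,-2],"turn":0},{"jaw":0,"xyz":[13,2,4],"turn":-0.04},{"jaw":0,"xyz":[16,3,8],"turn":-0.05},{"jaw":0,"xyz":[16,3,8],"turn":0},{"jaw":0,"xyz":[16,3,8],"turn":0},{"jaw":0,"xyz":[16,3,8],"turn":0},{"jaw":0,"xyz":[16,3,8],"turn":0},{"jaw":0,"xyz":[16,3,8],"turn":0},{"jaw":0,"xyz":[16,3,8],"turn":0},{"jaw":0,"xyz":[16,3,8],"turn":0},{"jaw":0,"xyz":[16,3,8],"turn":0},{"jaw":0,"xyz":[16,3,8],"turn":0},{"jaw":0,"xyz":[16,3,8],"turn":0},{"jaw":0,"xyz":[16,3,8],"turn":0},{"jaw":0,"xyz":[16,3,8],"turn":0},{"jaw":0,"xyz":[0,0,0],"turn":0}], newtons=40)

```text
clock: 71.17
tcp_pos: [0.4196, -0.0754, 0.199]
tcp_rot: [0.997, 0.079, 0.001, 0.016]
force: [-1.4, 0.2, 0.5]
opening: 0.043
```

```bash
python3 -c "
from h import *
st();shot('wrist','w42.png');go(.492,-.1275,.06,8)"
```

```text
t 71.17 pos [ 0.4196 -0.0754  0.199 ] yaw 9.0 pitcherr -0.0145 tz [ 0.0055 -0.0323 -0.9995] q [-0.288 -0.193  1.702 -0.029  1.618  1.123] r 0.426
radial dir in tool [0.902 0.431 0.014] F [-1.4  0.2  0.5] open 0.043
t 71.22 pos [ 0.4187 -0.0753  0.1998] yaw 9.03 q6 1.12 F [-0.1  0.3 -0.3] open 0.0426
  tool shift mm [ 64.2  58.4 141.8] rows 5 turn rad 0.018
```

>>> step_arm(commands=[{"jaw":0,"xyz":[6,6,10],"turn":0.01},{"jaw":0,"xyz":[6,6,12],"turn":0},{"jaw":0,"xyz":[6,6,12],"turn":0},{"jaw":0,"xyz":[6,6,12],"turn":0},{"jaw":0,"xyz":[6,6,12],"turn":0},{"jaw":0,"xyz":[6,6,12],"turn":0},{"jaw":0,"xyz":[6,6,12],"turn":0},{"jaw":0,"xyz":[6,5,12],"turn":0},{"jaw":0,"xyz":[6,5,12],"turn":0},{"jaw":0,"xyz":[0,0,0],"turn":0}], newtons=40)

```text
clock: 72.05
tcp_pos: [0.4831, -0.117, 0.1003]
tcp_rot: [0.997, 0.079, 0.004, 0.019]
force: [0.2, 0.4, -0.3]
opening: 0.0429
```

```bash
python3 -c "
from h import *
st();shot('wrist','w43.png');go(.492,-.1275,.005,9)
c=cal('wrist')"
```

```text
t 72.05 pos [ 0.4831 -0.117   0.1003] yaw 9.0 pitcherr -0.0224 tz [ 0.0113 -0.0364 -0.9993] q [-0.332  0.021  1.705 -0.031  1.393  1.087] r 0.497
radial dir in tool [0.883 0.469 0.022] F [ 0.2  0.4 -0.3] open 0.0429
t 72.1 pos [ 0.4832 -0.1168  0.1015] yaw 9.04 q6 1.09 F [0.7 0.2 1.2] open 0.0429
  tool shift mm [ 6.4  8.3 97. ] rows 3 turn rad 0.001
```

```bash
python3 -c "
from h import *
c=cal('wrist')
a=px2w(c,292,131,.009);b=px2w(c,289,247,.009);w=px2w(c,289,267,.014);print(a,b,w)
dd=(b-a)[:2];dd/=np.hypot(*dd);g=a[:2]+dd*.052;print('grip',g,np.degrees(np.arctan2(dd[1],dd[0])));go(g[0],g[1],.005,9)"
```

```text
[ 0.54146576 -0.12245706  0.009     ] [ 0.45688278 -0.13493366  0.009     ] [ 0.44294013 -0.13693458  0.014     ]
grip [ 0.49002241 -0.13004533] -171.6089637978288
t 72.1 pos [ 0.4832 -0.1168  0.1015] yaw 9.04 q6 1.09 F [0.7 0.2 1.2] open 0.0429
  tool shift mm [ 4.  10.5 97. ] rows 3 turn rad 0.001
```

>>> step_arm(commands=[{"jaw":0,"xyz":[0.5,1.5,11],"turn":0},{"jaw":0,"xyz":[0.5,1.5,12],"turn":0},{"jaw":0,"xyz":[0.5,1.5,12],"turn":0},{"jaw":0,"xyz":[0.5,1.5,12],"turn":0},{"jaw":0,"xyz":[0.5,1.5,12],"turn":0},{"jaw":0,"xyz":[0.5,1.5,12],"turn":0},{"jaw":0,"xyz":[0,1,10],"turn":0},{"jaw":0,"xyz":[0,0,0],"turn":0}], newtons=40)

```text
clock: 72.77
tcp_pos: [0.4896, -0.1282, 0.0204]
tcp_rot: [0.997, 0.08, 0.009, 0.02]
force: [-0.2, 0.1, -0.5]
opening: 0.0424
```

```bash
python3 -c "
from h import *
st();shot('wrist','w44.png');go(.490,-.130,.004,8.4)
c=cal('wrist')"
```

```text
t 72.77 pos [ 0.4896 -0.1282  0.0204] yaw 9.2 pitcherr -0.0325 tz [ 0.0203 -0.0395 -0.999 ] q [-0.349  0.114  1.779 -0.032  1.216  1.072] r 0.506
radial dir in tool [0.873 0.487 0.033] F [-0.2  0.1 -0.5] open 0.0424
t 72.82 pos [ 0.49   -0.1282  0.0213] yaw 9.21 q6 1.07 F [-1.  -0.6  0.1] open 0.0428
  tool shift mm [-0.6  1.  17.4] rows 1 turn rad 0.014
```

>>> step_arm(commands=[{"jaw":0,"xyz":[0,0.5,8],"turn":0.01},{"jaw":0,"xyz":[0,0.5,8],"turn":0},{"jaw":-1,"xyz":[0,0,0],"turn":0},{"jaw":-1,"xyz":[0,0,0],"turn":0},{"jaw":-1,"xyz":[0,0,0],"turn":0},{"jaw":-1,"xyz":[0,0,0],"turn":0},{"jaw":-1,"xyz":[0,0,0],"turn":0},{"jaw":-1,"xyz":[0,0,-12],"turn":0},{"jaw":-1,"xyz":[0,0,-15],"turn":0},{"jaw":-1,"xyz":[0,0,-18],"turn":0},{"jaw":-1,"xyz":[0,0,-18],"turn":0},{"jaw":-1,"xyz":[0,0,-18],"turn":0},{"jaw":-1,"xyz":[0,0,-18],"turn":0}], newtons=40)

```text
clock: 73.9
tcp_pos: [0.486, -0.1248, 0.1043]
tcp_rot: [0.997, 0.075, 0.006, 0.019]
force: [-0.3, 0.5, 0.4]
opening: 0.0092
```

```bash
python3 -c "
from h import *
st();shot('wrist','w45.png');go(.403,.355,.13,2.8)
c=cal('wrist')"
```

```text
t 73.9 pos [ 0.486  -0.1248  0.1043] yaw 8.6 pitcherr -0.0271 tz [ 0.0154 -0.0374 -0.9992] q [-0.345  0.025  1.693 -0.03   1.397  1.081] r 0.502
radial dir in tool [0.88  0.474 0.027] F [-0.3  0.5  0.4] open 0.0092
t 73.95 pos [ 0.4886 -0.1256  0.109 ] yaw 8.6 q6 1.08 F [ 1.6 -0.1  1.8] open 0.0088
  tool shift mm [ -12.4 -486.6  -42.2] rows 13 turn rad 0.101
```

>>> step_arm(commands=[{"jaw":-1,"xyz":[-0.5,-15,-6],"turn":0},{"jaw":-1,"xyz":[-0.5,-23,-4],"turn":0},{"jaw":-1,"xyz":[-0.5,-23,-4],"turn":0},{"jaw":-1,"xyz":[-0.5,-23,-4],"turn":0},{"jaw":-1,"xyz":[-0.5,-23,-4],"turn":0},{"jaw":-1,"xyz":[-0.5,-23,-4],"turn":0},{"jaw":-1,"xyz":[-0.5,-23,-4],"turn":0},{"jaw":-1,"xyz":[-0.5,-23,-4],"turn":0},{"jaw":-1,"xyz":[-0.5,-23,-4],"turn":0},{"jaw":-1,"xyz":[-0.5,-23,-4],"turn":0},{"jaw":-1,"xyz":[-0.5,-23,-4],"turn":0},{"jaw":-1,"xyz":[-0.5,-23,-4],"turn":0},{"jaw":-1,"xyz":[-0.5,-23,-4],"turn":0},{"jaw":-1,"xyz":[-0.5,-23,-4],"turn":0},{"jaw":-1,"xyz":[-0.5,-23,-4],"turn":0},{"jaw":-1,"xyz":[-0.5,-23,-4],"turn":0},{"jaw":-1,"xyz":[-0.5,-23,-4],"turn":0},{"jaw":-1,"xyz":[-0.5,-23,-4],"turn":0}], newtons=40)

```text
clock: 75.45
tcp_pos: [0.4168, 0.2909, 0.1613]
tcp_rot: [0.997, 0.07, 0.015, 0.023]
force: [0.3, -0.4, 0.1]
opening: 0.0088
```

```bash
python3 -c "
from h import *
st();go(.403,.357,.12,2.8)"
```

```text
t 75.45 pos [0.4168 0.2909 0.1613] yaw 8.1 pitcherr -0.0052 tz [ 0.0323 -0.0444 -0.9985] q [ 0.533  0.019  1.582 -0.055  1.535  1.965] r 0.508
radial dir in tool [ 0.924 -0.382  0.005] F [ 0.3 -0.4  0.1] open 0.0088
t 75.45 pos [0.4168 0.2909 0.1613] yaw 8.09 q6 1.96 F [ 0.3 -0.4  0.1] open 0.0088
  tool shift mm [ -5.4 -69.3  37.9] rows 2 turn rad 0.092
```

>>> step_arm(commands=[{"jaw":-1,"xyz":[-1,-16,4],"turn":0.03},{"jaw":-1,"xyz":[-1,-16,6],"turn":0.03},{"jaw":-1,"xyz":[-1,-16,8],"turn":0.03},{"jaw":-1,"xyz":[-1,-14,10],"turn":0},{"jaw":-1,"xyz":[0,0,10],"turn":0},{"jaw":-1,"xyz":[0,0,0],"turn":0}], newtons=40)

```text
clock: 75.95
tcp_pos: [0.4066, 0.3589, 0.1173]
tcp_rot: [0.999, 0.027, 0.017, 0.021]
force: [-0.9, 0.5, -0.7]
opening: 0.0089
```

```bash
python3 -c "
from h import *
st();go(.403,.357,.03,2.8);shot('wrist','w46.png')"
```

```text
t 75.95 pos [0.4066 0.3589 0.1173] yaw 3.1 pitcherr -0.0033 tz [ 0.0353 -0.0406 -0.9986] q [ 0.651  0.122  1.562 -0.054  1.454  2.174] r 0.542
radial dir in tool [ 0.827 -0.562  0.003] F [-0.9  0.5 -0.7] open 0.0089
t 75.95 pos [0.4066 0.3589 0.1173] yaw 3.12 q6 2.17 F [-0.9  0.5 -0.7] open 0.0089
  tool shift mm [-6.6 -2.  87.1] rows 3 turn rad 0.006
```

>>> step_arm(commands=[{"jaw":-1,"xyz":[-1.5,-0.5,12],"turn":0},{"jaw":-1,"xyz":[-1.5,-0.5,13],"turn":0},{"jaw":-1,"xyz":[-1.5,-0.5,13],"turn":0},{"jaw":-1,"xyz":[-1,-0.5,13],"turn":0},{"jaw":-1,"xyz":[-1,-0.5,13],"turn":0},{"jaw":-1,"xyz":[0,0,0],"turn":0}], newtons=40)

```text
clock: 76.5
tcp_pos: [0.4051, 0.3546, 0.052]
tcp_rot: [0.999, 0.024, 0.02, 0.02]
force: [-0.2, -0.5, -0.4]
opening: 0.0089
```

```bash
python3 -c "
from h import *
st();go(.403,.357,.018,2.8)"
```

```text
t 76.5 pos [0.4051 0.3546 0.052 ] yaw 2.8 pitcherr -0.0095 tz [ 0.0412 -0.0381 -0.9984] q [ 0.647  0.164  1.652 -0.057  1.316  2.184] r 0.538
radial dir in tool [ 0.825 -0.564  0.01 ] F [-0.2 -0.5 -0.4] open 0.0089
t 76.5 pos [0.4051 0.3546 0.052 ] yaw 2.78 q6 2.18 F [-0.2 -0.5 -0.4] open 0.0089
  tool shift mm [-3.3 -3.8 33.8] rows 1 turn rad -0.000
```

>>> step_arm(commands=[{"jaw":-1,"xyz":[-1,-1,11],"turn":0},{"jaw":-1,"xyz":[-1,-1,11],"turn":0},{"jaw":-1,"xyz":[0,0,9],"turn":0},{"jaw":-1,"xyz":[0,0,2],"turn":0},{"jaw":-0.4,"xyz":[0,0,0],"turn":0},{"jaw":-0.4,"xyz":[0,0,0],"turn":0},{"jaw":-0.4,"xyz":[0,0,0],"turn":0},{"jaw":-0.4,"xyz":[0,0,-12],"turn":0},{"jaw":-0.4,"xyz":[0,0,-15],"turn":0},{"jaw":-0.4,"xyz":[0,0,-18],"turn":0},{"jaw":-0.4,"xyz":[0,0,-18],"turn":0},{"jaw":-0.4,"xyz":[0,0,-18],"turn":0},{"jaw":-0.4,"xyz":[0,0,-18],"turn":0},{"jaw":-0.4,"xyz":[0,0,0],"turn":0}], newtons=40)

```text
clock: 77.67
tcp_pos: [0.403, 0.3597, 0.1291]
tcp_rot: [0.999, 0.023, 0.025, 0.016]
force: [0.6, 0.0, 1.3]
opening: 0.0255
```

```bash
python3 -c "
from h import *
st();p,d,c=shot('wrist','w47.png')
m=masks(p)['orange']
for b in comps(m,200):
    W=plane(c,.014)[b][:,:2]; print(cv2.minAreaRect(W.astype(np.float32)),np.argwhere(b).mean(0))"
```

```text
t 77.67 pos [0.403  0.3597 0.1291] yaw 2.6 pitcherr -0.0207 tz [ 0.0507 -0.0315 -0.9982] q [ 0.657  0.097  1.566 -0.056  1.458  2.189] r 0.54
radial dir in tool [ 0.818 -0.575  0.021] F [0.6 0.  1.3] open 0.0255
((0.4621831774711609, 0.23912324011325836), (0.01473151333630085, 0.06755390018224716), 86.3143310546875) [140.15533981 430.85586258]
```

>>> step_arm(commands=[{"jaw":0,"xyz":[6,14,-2],"turn":0.05},{"jaw":0,"xyz":[7,15,2],"turn":0.06},{"jaw":0,"xyz":[7,15,8],"turn":0},{"jaw":0,"xyz":[7,15,10],"turn":0},{"jaw":0,"xyz":[7,15,10],"turn":0},{"jaw":0,"xyz":[7,15,10],"turn":0},{"jaw":0,"xyz":[7,15,10],"turn":0},{"jaw":0,"xyz":[6,12,10],"turn":0},{"jaw":0,"xyz":[0,0,0],"turn":0}], newtons=40)

```text
clock: 78.47
tcp_pos: [0.4523, 0.2344, 0.0693]
tcp_rot: [0.999, -0.033, 0.023, 0.016]
force: [-0.1, -0.0, -1.9]
opening: 0.0426
```

```bash
python3 -c "
from h import *
st();p,d,c=shot('wrist','w48.png')
m=masks(p)['orange']
for b in comps(m,200):
    W=plane(c,.014)[b][:,:2]; print(cv2.minAreaRect(W.astype(np.float32)),np.argwhere(b).mean(0))
go(.462,.239,.006,-4)"
```

```text
t 78.47 pos [0.4523 0.2344 0.0693] yaw -3.7 pitcherr -0.0286 tz [ 0.0451 -0.033  -0.9984] q [ 0.397  0.072  1.718 -0.049  1.323  2.045] r 0.509
radial dir in tool [ 0.894 -0.447  0.029] F [-0.1 -0.  -1.9] open 0.0426
((0.46248260140419006, 0.23588302731513977), (0.010821797885000706, 0.06767240911722183), 86.40795135498047) [212.85722348 269.13939052]
t 78.52 pos [0.4522 0.2355 0.0701] yaw -3.71 q6 2.05 F [ 0.1  0.1 -1. ] open 0.0429
  tool shift mm [ 6.5 -5.9 64.3] rows 2 turn rad 0.005
```

>>> step_arm(commands=[{"jaw":0,"xyz":[1,-1,12],"turn":0},{"jaw":0,"xyz":[1,-1,12],"turn":0},{"jaw":0,"xyz":[1,-1,12],"turn":0},{"jaw":0,"xyz":[1,-1,12],"turn":0},{"jaw":0,"xyz":[1,0,9],"turn":0},{"jaw":0,"xyz":[0,0,0],"turn":0}], newtons=40)

```text
clock: 79.02
tcp_pos: [0.46, 0.243, 0.0105]
tcp_rot: [0.999, -0.031, 0.025, 0.013]
force: [0.5, -0.6, -0.6]
opening: 0.0426
```

```bash
python3 -c "
from h import *
st();go(.462,.236,.005,-4)"
```

```text
t 79.02 pos [0.46   0.243  0.0105] yaw -3.5 pitcherr -0.0337 tz [ 0.0485 -0.0269 -0.9985] q [ 0.404  0.156  1.754 -0.047  1.198  2.053] r 0.52
radial dir in tool [ 0.892 -0.45   0.034] F [ 0.5 -0.6 -0.6] open 0.0426
t 79.02 pos [0.46   0.243  0.0105] yaw -3.5 q6 2.05 F [ 0.5 -0.6 -0.6] open 0.0426
  tool shift mm [2.2 6.7 5.7] rows 1 turn rad 0.009
```

>>> step_arm(commands=[{"jaw":0,"xyz":[2,6,2],"turn":0},{"jaw":0,"xyz":[0,0,0],"turn":0},{"jaw":-1,"xyz":[0,0,0],"turn":0},{"jaw":-1,"xyz":[0,0,0],"turn":0},{"jaw":-1,"xyz":[0,0,0],"turn":0},{"jaw":-1,"xyz":[0,0,0],"turn":0},{"jaw":-1,"xyz":[0,0,0],"turn":0}], newtons=40)

```text
clock: 79.6
tcp_pos: [0.4628, 0.2381, 0.0108]
tcp_rot: [0.999, -0.03, 0.026, 0.012]
force: [-0.3, 0.4, -0.3]
opening: 0.01
```

>>> step_arm(commands=[{"jaw":-1,"xyz":[0,0,-8],"turn":0},{"jaw":-1,"xyz":[0,0,-12],"turn":0},{"jaw":-1,"xyz":[0,0,-15],"turn":0},{"jaw":-1,"xyz":[0,0,-18],"turn":0},{"jaw":-1,"xyz":[0,0,-18],"turn":0},{"jaw":-1,"xyz":[0,0,-18],"turn":0},{"jaw":-1,"xyz":[0,0,-15],"turn":0}])

```text
clock: 80.18
tcp_pos: [0.4543, 0.2396, 0.1179]
tcp_rot: [0.999, -0.03, 0.023, 0.013]
force: [0.3, 1.5, -0.4]
opening: 0.0104
```

```bash
python3 - <<'E'
from h import *
st(); look('w49')
E
```

```text
t 80.18 pos [0.4543 0.2396 0.1179] yaw -3.4 pitcherr -0.0299 tz [ 0.0444 -0.0278 -0.9986] q [ 0.402  0.039  1.65  -0.043  1.423  2.039] r 0.514
radial dir in tool [ 0.894 -0.447  0.03 ] F [ 0.3  1.5 -0.4] open 0.0104
80.18 [0.4543 0.2396 0.1179] q6 2.039 toolx deg -3.4 tz [ 0.044 -0.028 -0.999]
CO [0.3903 0.0498 0.1985] [] [] (275, 263) (np.int64(262), np.int64(288), np.int64(192), np.int64(337))
```

View pics/w49.png

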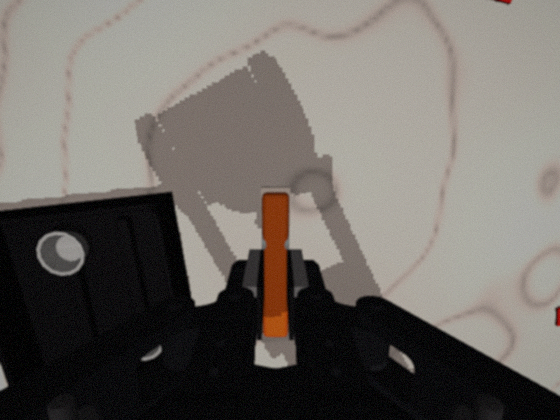

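>>> step_arm(commands=[{"jaw":-1,"xyz":[0,12,0],"turn":0},{"jaw":-1,"xyz":[0,20,0],"turn":0},{"jaw":-1,"xyz":[0,25,0],"turn":0},{"jaw":-1,"xyz":[0,25,0],"turn":0},{"jaw":-1,"xyz":[0,25,0],"turn":0},{"jaw":-1,"xyz":[0,25,0],"turn":0},{"jaw":-1,"xyz":[0,25,0],"turn":0},{"jaw":-1,"xyz":[0,25,0],"turn":0},{"jaw":-1,"xyz":[0,25,0],"turn":0},{"jaw":-1,"xyz":[0,25,0],"turn":0},{"jaw":-1,"xyz":[0,25,0],"turn":0},{"jaw":-1,"xyz":[0,25,0],"turn":0},{"jaw":-1,"xyz":[0,25,0],"turn":0},{"jaw":-1,"xyz":[0,25,0],"turn":0},{"jaw":-1,"xyz":[0,25,0],"turn":0},{"jaw":-1,"xyz":[0,20,0],"turn":0},{"jaw":-1,"xyz":[0,12,0],"turn":0},{"jaw":-1,"xyz":[0,0,0],"turn":0}])

```text
clock: 81.73
tcp_pos: [0.4169, -0.1744, 0.1185]
tcp_rot: [0.999, -0.03, 0.017, 0.013]
force: [0.3, 0.1, -0.5]
opening: 0.0103
```

```bash
python3 - <<'E'
from h import *
st(); look('w50')
E
```

```text
t 81.73 pos [ 0.4169 -0.1744  0.1185] yaw -3.4 pitcherr -0.0421 tz [ 0.0329 -0.0274 -0.9991] q [-0.516 -0.113  1.795 -0.008  1.417  1.116] r 0.452
radial dir in tool [0.897 0.44  0.042] F [ 0.3  0.1 -0.5] open 0.0103
81.73 [ 0.4169 -0.1744  0.1185] q6 1.116 toolx deg -3.4 tz [ 0.033 -0.027 -0.999]
CO [-520.9439    9.6461  521.5908] [] [] (462, 7) (np.int64(422), np.int64(507), np.int64(0), np.int64(20))
CO [ 0.4414 -0.3598  0.1152] [] [] (364, 171) (np.int64(355), np.int64(373), np.int64(125), np.int64(216))
CO [ 0.3513 -0.3674  0.2017] [] [] (275, 263) (np.int64(262), np.int64(288), np.int64(192), np.int64(336))
```

View pics/w50.png

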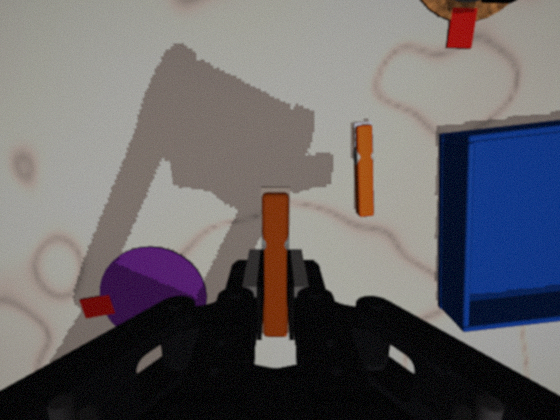

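>>> step_arm(commands=[{"jaw":-1,"xyz":[0,15,0],"turn":0},{"jaw":-1,"xyz":[0,20,0],"turn":0},{"jaw":-1,"xyz":[0,25,0],"turn":0},{"jaw":-1,"xyz":[0,25,0],"turn":0},{"jaw":-1,"xyz":[0,25,0],"turn":0},{"jaw":-1,"xyz":[0,20,0],"turn":0},{"jaw":-1,"xyz":[0,12,0],"turn":0},{"jaw":-1,"xyz":[0,0,0],"turn":0}])

```text
clock: 82.45
tcp_pos: [0.4054, -0.3114, 0.1159]
tcp_rot: [1.0, -0.026, 0.013, 0.008]
force: [-0.9, 0.1, 0.2]
opening: 0.01
```

```bash
cat h.py | head -60; python3 - <<'E'
from h import *
st(); p,d,c=shot('wrist','w51')
hsv=cv2.cvtColor(p,cv2.COLOR_BGR2HSV)
X=cloud(c,d)
m=(cv2.inRange(hsv,(95,80,30),(130,255,255))>0)&(d>0)
Y=X.reshape(m.shape+(3,)) if X.ndim==2 else X
s=m&(abs(Y[...,2]-.04)<.006)
pts=Y[s][:,:2].astype(np.float32)*1000
print(len(pts),cv2.minAreaRect(pts),pts.min(0),pts.max(0))
E
```

```text
import numpy as np, cv2
from workcell import arm
from scipy.spatial.transform import Rotation as R
def cal(name):
    c=arm.get_calibration(name); return c
def shot(name,fn=None):
    c=arm.get_calibration(name); p,d=arm.read_camera(name)
    if fn: cv2.imwrite('pics/'+fn,p)
    return p,d,c
def rot(c):
    a=np.array(c['attitude'])
    return R.from_quat(a).as_matrix() if a.size==4 else a.reshape(3,3)
def foc(c): return 210/np.tan(np.radians(c['vertical_fov'])/2)
def px2w(c,u,v,z=None,depth=None):
    f=foc(c); r=np.array([(u-c['cx'])/f,(v-c['cy'])/f,1.0])
    M=rot(c); P=np.array(c['position'])
    if depth is not None: return P+M@(r*depth)
    w=M@r; return P+w*((z-P[2])/w[2])
def w2px(c,X):
    f=foc(c); p=rot(c).T@(np.asarray(X)-np.array(c['position']))
    return p[0]/p[2]*f+c['cx'],p[1]/p[2]*f+c['cy']
def cloud(d,c):
    f=foc(c); v,u=np.mgrid[0:420,0:560]
    r=np.stack([(u-c['cx'])/f,(v-c['cy'])/f,np.ones_like(u,float)],-1)*d[...,None]
    return r@rot(c).T+np.array(c['position'])
def plane(c,z):
    f=foc(c); v,u=np.mgrid[0:420,0:560]
    r=np.stack([(u-c['cx'])/f,(v-c['cy'
[... 1493 characters left out ...]
in comps(kn,40):
        k=C[b]; k=k[:,:2]
        if np.ptp(k[:,0])>.06 or np.ptp(k[:,1])>.06: continue
        kc=k.mean(0)
t 82.45 pos [ 0.4054 -0.3114  0.1159] yaw -2.9 pitcherr -0.0299 tz [ 0.0265 -0.0157 -0.9995] q [-0.771  0.032  1.661  0.007  1.419  0.85 ] r 0.511
radial dir in tool [0.752 0.659 0.03 ] F [-0.9  0.1  0.2] open 0.01Traceback (most recent call last):
  File "<stdin>", line 2, in <module>
  File "h.py", line 8, in shot
    if fn: cv2.imwrite('pics/'+fn,p)
           ~~~~~~~~~~~^^^^^^^^^^^^^^
cv2.error: OpenCV(4.12.0) /io/opencv/modules/imgcodecs/src/loadsave.cpp:1051: error: (-2:Unspecified error) could not find a writer for the specified extension in function 'imwrite_'
```

```bash
ls -t pics | head -3; ls -t . | head
```

```text
w50.npy
w50.png
w49.npy
pics
h.py
fit.py
```

```bash
python3 - <<'E'
from h import *
p,d,c=shot('wrist','w52.png')
hsv=cv2.cvtColor(p,cv2.COLOR_BGR2HSV)
Y=cloud(d,c)
m=(cv2.inRange(hsv,(100,100,30),(130,255,255))>0)&(d>0)
s=m&(abs(Y[...,2]-.04)<.006)
pts=Y[s][:,:2].astype(np.float32)*1000
print(len(pts),cv2.minAreaRect(pts),pts.min(0),pts.max(0))
W=plane(c,.014)
for b in comps(masks(p)['orange'],100):
    q=W[b][:,:2].astype(np.float32)*1000; print(cv2.minAreaRect(q))
E
```

```text
4499 ((394.7537841796875, -381.0199279785156), (149.90411376953125, 139.25515747070312), 3.0183823108673096) [ 321.77838 -453.53537] [ 472.33975 -307.9083 ]
((441.39752197265625, -247.55398559570312), (67.70612335205078, 11.93229866027832), 2.921329975128174)
((357.1950378417969, -308.42095947265625), (19.960559844970703, 122.0852279663086), 87.70024108886719)
```

View pics/w52.png

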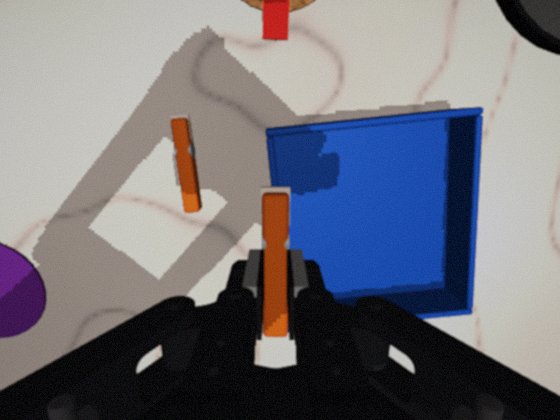

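>>> step_arm(commands=[{"jaw":-1,"xyz":[-1,20,0],"turn":0},{"jaw":-1,"xyz":[-1,22,0],"turn":0},{"jaw":-1,"xyz":[-1,22,0],"turn":0},{"jaw":-1,"xyz":[-1,18,0],"turn":0},{"jaw":-1,"xyz":[0,8,0],"turn":0},{"jaw":-1,"xyz":[0,0,15],"turn":0},{"jaw":-1,"xyz":[0,0,18],"turn":0},{"jaw":-1,"xyz":[0,0,18],"turn":0}])

```text
clock: 83.22
tcp_pos: [0.4046, -0.3919, 0.0693]
tcp_rot: [1.0, -0.018, 0.017, 0.006]
force: [0.4, -0.4, -0.6]
opening: 0.01
```

```bash
python3 - <<'E'
from h import *
st()
E
```

```text
t 83.22 pos [ 0.4046 -0.3919  0.0693] yaw -2.0 pitcherr -0.0323 tz [ 0.0344 -0.0135 -0.9993] q [-0.88   0.18   1.596  0.018  1.333  0.722] r 0.563
radial dir in tool [0.663 0.748 0.032] F [ 0.4 -0.4 -0.6] open 0.01
```

>>> step_arm(commands=[{"jaw":-1,"xyz":[-6,5,12],"turn":0},{"jaw":-1,"xyz":[-3,3,15],"turn":0},{"jaw":-1,"xyz":[0,0,14],"turn":0},{"jaw":-1,"xyz":[0,0,8],"turn":0},{"jaw":-1,"xyz":[0,0,0],"turn":0},{"jaw":-0.4,"xyz":[0,0,0],"turn":0},{"jaw":-0.4,"xyz":[0,0,0],"turn":0},{"jaw":-0.4,"xyz":[0,0,0],"turn":0},{"jaw":-0.4,"xyz":[0,0,-10],"turn":0},{"jaw":-0.4,"xyz":[0,0,-15],"turn":0},{"jaw":-0.4,"xyz":[0,0,-18],"turn":0},{"jaw":-0.4,"xyz":[0,0,-20],"turn":0},{"jaw":-0.4,"xyz":[0,0,-20],"turn":0},{"jaw":-0.4,"xyz":[0,0,-15],"turn":0}])

```text
clock: 84.38
tcp_pos: [0.3956, -0.3861, 0.1205]
tcp_rot: [1.0, -0.013, 0.015, 0.0]
force: [0.0, 0.2, 1.1]
opening: 0.0255
```

```bash
python3 - <<'E'
from h import *
st()
p,d,c=shot('wrist','w53.png')
W=plane(c,.014)
for b in comps(masks(p)['orange'],100):
    q=W[b][:,:2].astype(np.float32)*1000; print(cv2.minAreaRect(q))
go(.4414,-.2476,.1,3)
E
```

```text
t 84.38 pos [ 0.3956 -0.3861  0.1205] yaw -1.5 pitcherr -0.0199 tz [ 3.090e-02 -6.000e-04 -9.995e-01] q [-0.89   0.126  1.551  0.024  1.445  0.704] r 0.553
radial dir in tool [0.649 0.761 0.02 ] F [0.  0.2 1.1] open 0.0255
((441.04913330078125, -248.57745361328125), (67.60612487792969, 12.128173828125), 1.5514254570007324)
((397.9864196777344, -389.99615478515625), (10.673131942749023, 68.3521957397461), 87.72498321533203)
t 84.43 pos [ 0.397  -0.3878  0.1246] yaw -1.45 q6 0.7 F [ 1.2 -0.8  2.3] open 0.0256
  tool shift mm [  39.9 -141.5   25.3] rows 4 turn rad -0.078
```

View pics/w53.png

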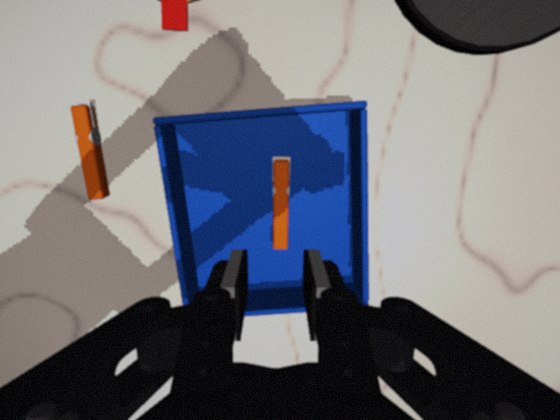

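>>> step_arm(commands=[{"jaw":0,"xyz":[6,-15,0],"turn":-0.02},{"jaw":0,"xyz":[6,-20,0],"turn":-0.02},{"jaw":0,"xyz":[6,-22,0],"turn":-0.02},{"jaw":0,"xyz":[6,-22,0],"turn":0},{"jaw":0,"xyz":[6,-22,0],"turn":0},{"jaw":0,"xyz":[5,-20,4],"turn":0},{"jaw":0,"xyz":[2,-14,10],"turn":0},{"jaw":0,"xyz":[0,0,10],"turn":0},{"jaw":0,"xyz":[0,0,5],"turn":0}])

```text
clock: 85.18
tcp_pos: [0.4374, -0.2518, 0.1063]
tcp_rot: [0.999, 0.017, 0.026, 0.011]
force: [-0.4, 0.5, -0.7]
opening: 0.0425
```

```bash
python3 - <<'E'
from h import *
st()
p,d,c=shot('wrist','w54.png')
W=plane(c,.014)
for b in comps(masks(p)['orange'],100):
    q=W[b][:,:2].astype(np.float32)*1000; print(cv2.minAreaRect(q))
go(.4414,-.2476,.013,2)
E
```

```text
t 85.18 pos [ 0.4374 -0.2518  0.1063] yaw 2.0 pitcherr -0.0553 tz [ 0.0527 -0.0219 -0.9984] q [-0.644  0.006  1.708  0.014  1.372  0.89 ] r 0.505
radial dir in tool [0.777 0.627 0.055] F [-0.4  0.5 -0.7] open 0.0425
((442.2140197753906, -246.4099578857422), (67.4146728515625, 10.56755256652832), 1.271597981452942)
((398.8055725097656, -391.85052490234375), (11.438774108886719, 67.08893585205078), 88.12156677246094)
t 85.23 pos [ 0.4369 -0.2517  0.1054] yaw 1.97 q6 0.89 F [-0.4  0.2 -0.8] open 0.0431
  tool shift mm [-0.1 -5.9 92.4] rows 3 turn rad -0.001
```

View pics/w54.png

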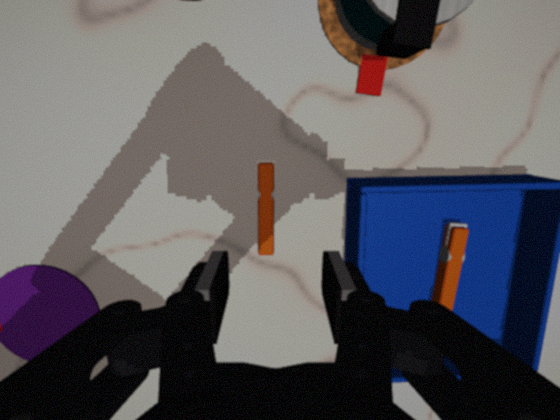

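>>> step_arm(commands=[{"jaw":0,"xyz":[0,-4,15],"turn":0},{"jaw":0,"xyz":[0,-3,18],"turn":0},{"jaw":0,"xyz":[0,0,18],"turn":0},{"jaw":0,"xyz":[0,0,15],"turn":0},{"jaw":0,"xyz":[0,0,12],"turn":0},{"jaw":0,"xyz":[0,0,8],"turn":0}])

```text
clock: 85.73
tcp_pos: [0.4429, -0.2546, 0.0198]
tcp_rot: [0.999, 0.014, 0.028, 0.015]
force: [-0.0, -0.1, 0.1]
opening: 0.0426
```

```bash
python3 - <<'E'
from h import *
st(); go(.4422,-.2465,.012,1.5)
E
```

```text
t 85.73 pos [ 0.4429 -0.2546  0.0198] yaw 1.6 pitcherr -0.063 tz [ 0.0573 -0.0284 -0.998 ] q [-0.64   0.102  1.795  0.012  1.182  0.899] r 0.511
radial dir in tool [0.784 0.618 0.063] F [-0.  -0.1  0.1] open 0.0426
t 85.73 pos [ 0.4429 -0.2546  0.0198] yaw 1.62 q6 0.9 F [-0.  -0.1  0.1] open 0.0426
  tool shift mm [-0.9 -8.4  7.5] rows 1 turn rad 0.002
```

>>> step_arm(commands=[{"jaw":0,"xyz":[0,-5,3],"turn":0},{"jaw":0,"xyz":[0,-4,5],"turn":0},{"jaw":0,"xyz":[0,0,0],"turn":0},{"jaw":-1,"xyz":[0,0,0],"turn":0},{"jaw":-1,"xyz":[0,0,0],"turn":0},{"jaw":-1,"xyz":[0,0,0],"turn":0},{"jaw":-1,"xyz":[0,0,0],"turn":0},{"jaw":-1,"xyz":[0,0,0],"turn":0},{"jaw":-1,"xyz":[0,0,-8],"turn":0},{"jaw":-1,"xyz":[0,0,-12],"turn":0},{"jaw":-1,"xyz":[0,0,-15],"turn":0},{"jaw":-1,"xyz":[0,0,-18],"turn":0},{"jaw":-1,"xyz":[0,0,-18],"turn":0},{"jaw":-1,"xyz":[0,0,-18],"turn":0},{"jaw":-1,"xyz":[0,0,-15],"turn":0}])

```text
clock: 86.98
tcp_pos: [0.4349, -0.243, 0.1198]
tcp_rot: [0.999, 0.012, 0.026, 0.013]
force: [0.2, 0.2, 0.0]
opening: 0.0101
```

```bash
python3 - <<'E'
from h import *
st(); shot('wrist','w55.png'); go(.394,-.345,.11,3)
E
```

```text
t 86.98 pos [ 0.4349 -0.243   0.1198] yaw 1.5 pitcherr -0.058 tz [ 0.0526 -0.0262 -0.9983] q [-0.63  -0.02   1.707  0.01   1.398  0.915] r 0.498
radial dir in tool [0.792 0.608 0.058] F [0.2 0.2 0. ] open 0.0101
t 87.03 pos [ 0.4366 -0.2442  0.1236] yaw 1.47 q6 0.91 F [ 0.6 -0.9  2.6] open 0.0101
  tool shift mm [-45.9  99.3  14.1] rows 3 turn rad -0.027
```

View pics/w55.png

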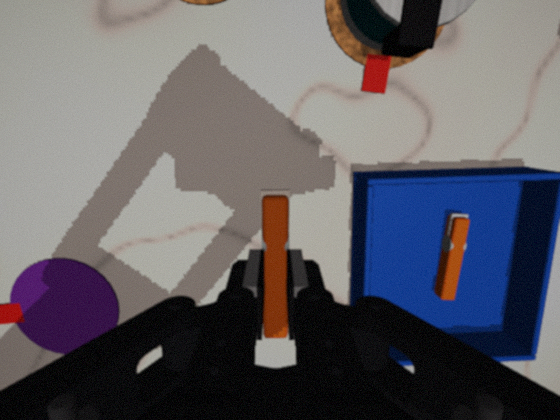

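>>> step_arm(commands=[{"jaw":-1,"xyz":[-8,17,0],"turn":-0.01},{"jaw":-1,"xyz":[-8,20,0],"turn":-0.01},{"jaw":-1,"xyz":[-8,20,0],"turn":-0.01},{"jaw":-1,"xyz":[-8,20,0],"turn":0},{"jaw":-1,"xyz":[-8,18,3],"turn":0},{"jaw":-1,"xyz":[-4,8,12],"turn":0},{"jaw":-1,"xyz":[0,0,15],"turn":0},{"jaw":-1,"xyz":[0,0,12],"turn":0}])

```text
clock: 87.7
tcp_pos: [0.4024, -0.3574, 0.0892]
tcp_rot: [0.999, 0.03, 0.036, 0.022]
force: [-0.6, -0.4, 0.3]
opening: 0.0101
```

```bash
python3 - <<'E'
from h import *
st(); go(.396,-.352,.022,3)
E
```

```text
t 87.7 pos [ 0.4024 -0.3574  0.0892] yaw 3.5 pitcherr -0.0797 tz [ 0.0725 -0.0423 -0.9965] q [-0.848  0.076  1.672  0.027  1.314  0.658] r 0.538
radial dir in tool [0.614 0.786 0.08 ] F [-0.6 -0.4  0.3] open 0.0101
t 87.7 pos [ 0.4024 -0.3574  0.0892] yaw 3.48 q6 0.66 F [-0.6 -0.4  0.3] open 0.0101
  tool shift mm [-10.7  -8.9  66.3] rows 2 turn rad 0.008
```

>>> step_arm(commands=[{"jaw":-1,"xyz":[-6,-5,12],"turn":0},{"jaw":-1,"xyz":[-5,-4,15],"turn":0},{"jaw":-1,"xyz":[0,0,15],"turn":0},{"jaw":-1,"xyz":[0,0,12],"turn":0}])

```text
clock: 88.03
tcp_pos: [0.3937, -0.3491, 0.0279]
tcp_rot: [0.999, 0.029, 0.035, 0.02]
force: [0.3, -0.3, -0.6]
opening: 0.0101
```

```bash
python3 - <<'E'
from h import *
st(); go(.396,-.352,.022,3)
E
```

```text
t 88.03 pos [ 0.3937 -0.3491  0.0279] yaw 3.4 pitcherr -0.076 tz [ 0.0713 -0.0387 -0.9967] q [-0.851  0.115  1.763  0.03   1.188  0.652] r 0.526
radial dir in tool [0.612 0.787 0.076] F [ 0.3 -0.3 -0.6] open 0.0101
t 88.03 pos [ 0.3937 -0.3491  0.0279] yaw 3.39 q6 0.65 F [ 0.3 -0.3 -0.6] open 0.0101
  tool shift mm [1.8 2.7 6.2] rows 1 turn rad 0.007
```

>>> step_arm(commands=[{"jaw":-1,"xyz":[1,2,6],"turn":0},{"jaw":-1,"xyz":[0,0,2],"turn":0},{"jaw":-0.55,"xyz":[0,0,0],"turn":0},{"jaw":-0.55,"xyz":[0,0,0],"turn":0},{"jaw":-0.55,"xyz":[0,0,0],"turn":0},{"jaw":-0.55,"xyz":[0,0,-10],"turn":0},{"jaw":-0.55,"xyz":[0,0,-15],"turn":0},{"jaw":-0.55,"xyz":[0,0,-18],"turn":0},{"jaw":-0.55,"xyz":[0,0,-20],"turn":0},{"jaw":-0.55,"xyz":[0,0,-20],"turn":0},{"jaw":-0.55,"xyz":[-10,0,-20],"turn":0},{"jaw":-0.55,"xyz":[-15,-15,-20],"turn":0},{"jaw":-0.55,"xyz":[-15,-20,-20],"turn":0},{"jaw":-0.55,"xyz":[-15,-20,-20],"turn":0},{"jaw":-0.55,"xyz":[-15,-20,-20],"turn":0},{"jaw":-0.55,"xyz":[0,-20,-20],"turn":0},{"jaw":-0.55,"xyz":[0,-20,-15],"turn":0},{"jaw":-0.55,"xyz":[0,0,0],"turn":0}])

```text
clock: 89.53
tcp_pos: [0.2994, -0.2265, 0.2479]
tcp_rot: [0.999, 0.028, 0.04, 0.025]
force: [0.8, -1.7, 1.0]
opening: 0.0191
```

```bash
python3 - <<'E'
from h import *
st(); look('w56')
p,d,c=shot('top','top2.png')
E
```

```text
t 89.53 pos [ 0.2994 -0.2265  0.2479] yaw 3.4 pitcherr -0.0893 tz [ 0.0805 -0.0469 -0.9957] q [-0.823 -0.386  1.753  0.027  1.686  0.696] r 0.375
radial dir in tool [0.634 0.768 0.089] F [ 0.8 -1.7  1. ] open 0.0191
89.53 [ 0.2994 -0.2265  0.2479] q6 0.696 toolx deg 3.4 tz [ 0.081 -0.047 -0.996]
CO [  6.4641 272.4212 272.8833] [] [] (415, 107) (np.int64(406), np.int64(425), np.int64(76), np.int64(139))
CO [ 0.4028 -0.5087  0.1594] [] [] (378, 111) (np.int64(372), np.int64(385), np.int64(80), np.int64(143))
```

View pics/w56.png

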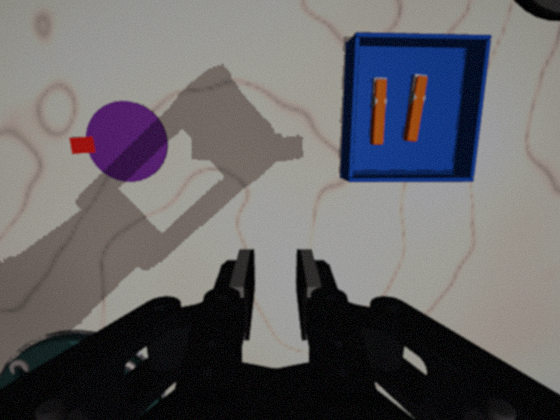

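View pics/top2.png

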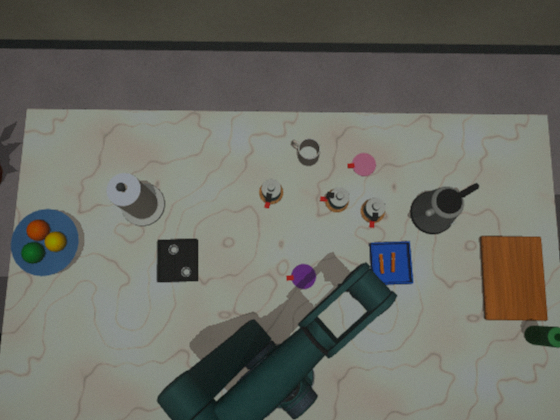

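>>> step_arm(commands=[{"jaw":-0.55,"xyz":[15,-5,0],"turn":0},{"jaw":-0.55,"xyz":[20,-5,0],"turn":0},{"jaw":-0.55,"xyz":[22,-5,0],"turn":0},{"jaw":-0.55,"xyz":[22,0,0],"turn":0},{"jaw":-0.55,"xyz":[22,0,0],"turn":0},{"jaw":-0.55,"xyz":[22,0,0],"turn":0},{"jaw":-0.55,"xyz":[20,0,0],"turn":0},{"jaw":-0.55,"xyz":[12,0,0],"turn":0},{"jaw":-0.55,"xyz":[0,0,0],"turn":0}])

```text
clock: 90.38
tcp_pos: [0.4583, -0.2085, 0.2438]
tcp_rot: [0.999, 0.024, 0.03, 0.021]
force: [-0.3, 0.1, 0.0]
opening: 0.0189
```

```bash
python3 - <<'E'
from h import *
st(); look('w57')
E
```

```text
t 90.38 pos [ 0.4583 -0.2085  0.2438] yaw 2.8 pitcherr -0.0736 tz [ 0.0613 -0.0408 -0.9973] q [-0.537 -0.072  1.508 -0.004  1.632  0.985] r 0.503
radial dir in tool [0.831 0.551 0.074] F [-0.3  0.1  0. ] open 0.0189
90.38 [ 0.4583 -0.2085  0.2438] q6 0.985 toolx deg 2.8 tz [ 0.061 -0.041 -0.997]
CO [0.6485 0.0442 0.0343] [154.9] [0.0465] (35, 16) (np.int64(0), np.int64(57), np.int64(0), np.int64(29))
CO [ 0.624  -0.1914  0.0406] [83.8] [0.0513] (252, 52) (np.int64(214), np.int64(297), np.int64(21), np.int64(71))
CO [ 0.5896 -0.3168  0.0372] [-179.0] [0.051] (348, 72) (np.int64(335), np.int64(370), np.int64(30), np.int64(111))
CO [ 0.3904 -0.5413  0.148 ] [] [] (416, 241) (np.int64(407), np.int64(425), np.int64(214), np.int64(269))
CO [-63.072  694.0966 697.3425] [] [] (380, 245) (np.int64(375), np.int64(387), np.int64(219), np.int64(272))
CAN {'knob': array([ 0.6178, -0.1941]), 'kr': 0.0095, 'n': 364, 'lid': array([ 0.6259, -0.1934,  0.035 ]), 'lat': array([ 0.6241, -0.1613]), 'nl': 298, 'ang': np.float64(93.3), 'angk': np.float64(79.1), 'Z': np.float64(0.0894)}
CAN {'knob': array([ 0.5886, -0.3208]), 'kr': 0.0251, 'n': 866, 'lid': array([ 0.5891, -0.3223,  0.0352]), 'lat': array([ 0.556 , -0.3171]), 'nl': 700, 'ang': np.float64(171.0), 'angk': np.float64(173.6), 'Z': np.float64(0.0899)}
```

View pics/w57.png

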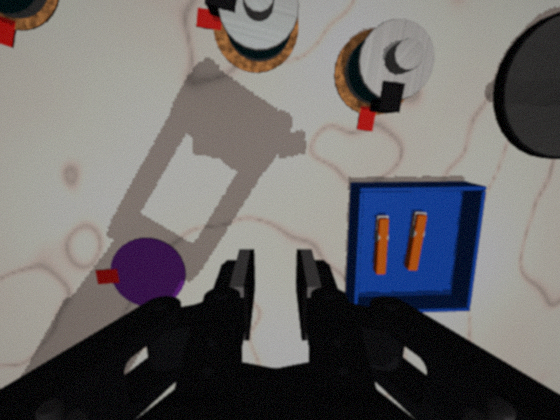

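>>> step_arm(commands=[{"jaw":-0.55,"xyz":[8,-15,0],"turn":0},{"jaw":-0.55,"xyz":[10,-20,0],"turn":0},{"jaw":-0.55,"xyz":[10,-20,0],"turn":0},{"jaw":-0.55,"xyz":[10,-20,0],"turn":0},{"jaw":-0.55,"xyz":[10,-20,0],"turn":0},{"jaw":-0.55,"xyz":[10,-20,0],"turn":0},{"jaw":-0.55,"xyz":[5,-12,0],"turn":0},{"jaw":-0.55,"xyz":[0,0,0],"turn":0}])

```text
clock: 91.1
tcp_pos: [0.5097, -0.0802, 0.2323]
tcp_rot: [0.999, 0.018, 0.02, 0.02]
force: [-1.3, 0.2, -1.1]
opening: 0.0189
```

```bash
python3 - <<'E'
from h import *
st(); look('w58')
E
```

```text
t 91.1 pos [ 0.5097 -0.0802  0.2323] yaw 2.1 pitcherr -0.0499 tz [ 0.0415 -0.0391 -0.9984] q [-0.249 -0.023  1.483 -0.028  1.632  1.284] r 0.516
radial dir in tool [0.959 0.279 0.05 ] F [-1.3  0.2 -1.1] open 0.0189
91.1 [ 0.5097 -0.0802  0.2323] q6 1.284 toolx deg 2.1 tz [ 0.041 -0.039 -0.998]
CO [0.6519 0.046  0.0361] [157.2] [0.0506] (166, 48) (np.int64(132), np.int64(183), np.int64(0), np.int64(84))
CO [ 0.6234 -0.1922  0.0456] [81.4] [0.0512] (356, 42) (np.int64(336), np.int64(379), np.int64(32), np.int64(62))
CO [ 0.6185 -0.1896  0.0358] [75.4] [0.0496] (356, 103) (np.int64(332), np.int64(397), np.int64(73), np.int64(120))
CO [ 0.5908 -0.3204  0.0399] [177.3] [0.0515] (467, 115) (np.int64(448), np.int64(511), np.int64(77), np.int64(159))
CO [ 0.3928 -0.3129  0.0935] [] [] (520, 281) (np.int64(510), np.int64(530), np.int64(255), np.int64(307))
CO [ 0.3746 -0.2275  0.1354] [] [] (485, 285) (np.int64(479), np.int64(493), np.int64(259), np.int64(311))
CAN {'knob': array([0.651 , 0.0496]), 'kr': 0.0207, 'n': 973, 'lid': array([0.6526, 0.0517, 0.0353]), 'lat': array([0.6228, 0.0562]), 'nl': 1017, 'ang': np.float64(171.3), 'angk': np.float64(166.7), 'Z': np.float64(0.0896)}
CAN {'knob': array([ 0.6259, -0.1918]), 'kr': 0.0253, 'n': 944, 'lid': array([ 0.6267, -0.1932,  0.0352]), 'lat': array([ 0.6312, -0.1593]), 'nl': 858, 'ang': np.float64(82.5), 'angk': np.float64(80.9), 'Z': np.float64(0.0899)}
CAN {'knob': array([ 0.589 , -0.3167]), 'kr': 0.0254, 'n': 731, 'lid': array([ 0.5884, -0.3221,  0.0359]), 'lat': array([ 0.5625, -0.3104]), 'nl': 1062, 'ang': np.float64(155.8), 'angk': np.float64(166.7), 'Z': np.float64(0.0897)}
```

View pics/w58.png

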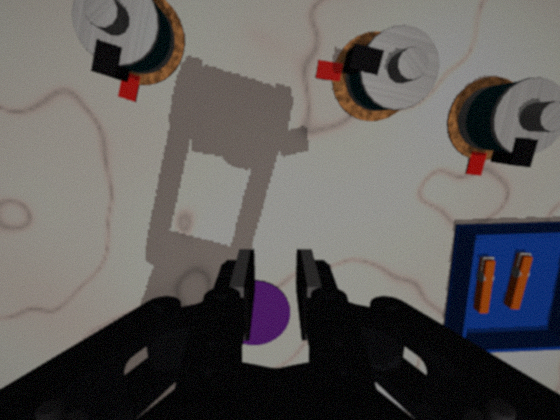

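```bash
python3 - <<'E'
from workcell import arm
print(arm.job_done())
E
```

```text
the job is handed in; nothing more can be done
None
```

I finished the job and handed it in at about 91 s of the 210 s, with the arm clear of everything. There were three canisters, two scoops and two clips in the scene.

- **Canisters:** each stands upright on its own cork coaster with its latch facing the red tab. Measured from close by, two are within about 1.5 mm of centre and 1° of their tabs. The third, on coaster 2, is about 3 mm off centre and 1–4° off its tab, and I left it.
- **Loose things:** the last top picture shows both scoops in the black caddy and both clips in the blue caddy.
- **Left alone:** I did not handle the kettle, the towel stand, the mug or the pink and purple look-alikes. I saw no sign of a knock in the last pictures.

In the final pictures the automatic coaster and latch-angle readings differed from the close ones. The coaster readings were off by up to about 8 mm and 10°. One latch angle at the edge of the picture read about 156° instead of 175°. I put this down to the canisters hiding the coasters and to the steep view. I trusted the close measurements and what the pictures showed.

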